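Put the scribers away in their clip case

TASK

Put the scribers away in their case. First set the glue bottle aside, since the red scriber lies close behind it; next slide the clear cover fully open and press every scriber on the bench fully home into the spring clips marked in its colour, handle centred between the two clips and steel point to the rear; finally shut the cover fully, with the bottle standing back in the middle of its cork mat. Do not disturb the mug and the file.

Things in the scene. Friction and masses are not known exactly. Their poses are not given: they have to be found in the camera images.
- red_mid (a point): centre of the round red handle (14 mm diameter, 94 mm long) of the red scriber, 8.5 mm above the bench when it lies there, held up by its two black square collars (17 mm square, 6 mm thick, centred 44 mm either side of this point). x runs along the handle to the steel point; z is up as it lies. 45 g. None when absent from a start
- red_tip (a point): end of the thin steel point of the red scriber, 81 mm along +x from the handle centre; the blunt end is 53 mm the other way
- yellow_mid (a point): centre of the round yellow handle (14 mm diameter, 94 mm long) of the yellow scriber, 8.5 mm above the bench when it lies there, held up by its two black square collars (17 mm square, 6 mm thick, centred 44 mm either side of this point). x runs along the handle to the steel point; z is up as it lies. 45 g. None when absent from a start
- yellow_tip (a point): end of the thin steel point of the yellow scriber, 81 mm along +x from the handle centre; the blunt end is 53 mm the other way
- green_mid (a point): centre of the round green handle (14 mm diameter, 94 mm long) of the green scriber, 8.5 mm above the bench when it lies there, held up by its two black square collars (17 mm square, 6 mm thick, centred 44 mm either side of this point). x runs along the handle to the steel point; z is up as it lies. 45 g. None when absent from a start
- green_tip (a point): end of the thin steel point of the green scriber, 81 mm along +x from the handle centre; the blunt end is 53 mm the other way
- blue_mid (a point): centre of the round blue handle (14 mm diameter, 94 mm long) of the blue scriber, 8.5 mm above the bench when it lies there, held up by its two black square collars (17 mm square, 6 mm thick, centred 44 mm either side of this point). x runs along the handle to the steel point; z is up as it lies. 45 g. None when absent from a start
- blue_tip (a point): end of the thin steel point of the blue scriber, 81 mm along +x from the handle centre; the blunt end is 53 mm the other way
- clip_red (a point): place of the red scriber: midway between its two spring clips, on the axis of a clipped handle, 30 mm above the bench, 24 mm above the case floor. x runs along the clipped scriber to the rear of the case; z up. The clips stand 30 mm either side along x, each 10 mm long, over a red floor strip; red mark on the front wall. How clips work: see case
- clip_yellow (a point): place of the yellow scriber: midway between its two spring clips, on the axis of a clipped handle, 30 mm above the bench, 24 mm above the case floor. x runs along the clipped scriber to the rear of the case; z up. The clips stand 30 mm either side along x, each 10 mm long, over a yellow floor strip; yellow mark on the front wall. How clips work: see case
- clip_green (a point): place of the green scriber: midway between its two spring clips, on the axis of a clipped handle, 30 mm above the bench, 24 mm above the case floor. x runs along the clipped scriber to the rear of the case; z up. The clips stand 30 mm either side along x, each 10 mm long, over a green floor strip; green mark on the front wall. How clips work: see case
- clip_blue (a point): place of the blue scriber: midway between its two spring clips, on the axis of a clipped handle, 30 mm above the bench, 24 mm above the case floor. x runs along the clipped scriber to the rear of the case; z up. The clips stand 30 mm either side along x, each 10 mm long, over a blue floor strip; blue mark on the front wall. How clips work: see case
- case: grey case, fixed, 315x260 mm, side walls 56, front wall 40 mm high; x to its rear. A clip is two sprung jaws open at the top: lips 10 mm apart, tops 9 mm above the clipped axis; handle pressed straight down (about 4 to 10 N) snaps in. Unsnapped on the lips it lies 12 mm too high. Collars go outside the clips, 6 mm play each way. Places 50 mm apart; side walls 45 mm beyond the outer ones
- cover (a joint): slide of the clear cover, m: 0 = fully shut over the clips, 0.150 = fully open (pushed to the rear, along the case's +x); stays where left, about 1.5 N friction. Its underside is 15 mm above a clipped handle's axis: it clears clipped scribers and runs into unsnapped ones
- cover_knob (a point): centre of the orange block knob on the cover, 62 mm above the bench: 22 mm along x, 18 mm along y, 24 mm high; the cover's upper face is 12 mm below it. x = opening direction. The cover is 154x236 mm, clear with orange ends, its front edge 15 mm in front of the knob centre
- bottle_mid (a point): centre, half-way up, of the white glue bottle with its red cap and nozzle, 85 mm above its underside; 170 mm tall, about 190 g. Body 57 mm in diameter up to 128 mm; the red cap, 26 mm in diameter from 128 to 143 mm above the underside, is the place to grip it from above; above that the nozzle narrows from 17 mm. z up when it stands
- mat_top (a point): centre of the upper face of the round cork mat the glue bottle stands on, 80 mm in diameter, 3 mm thick, fixed to the bench. The red scriber lies crosswise just behind it (about 52 mm), too close to the bottle for fingers to get at it
- mug: green mug, about 86 mm across, 125 mm with its handle, 96 mm tall; origin about the centre of its underside; a bystander
- file: flat grey file, 28x148x8 mm, lying left of the rear of the case; origin at the centre of its underside; a bystander
- carton: open cardboard carton with bins in it, standing right of the case, does not move: 286 mm along x, 345 mm along y, walls 272 mm high; origin near the centre of its underside. The robot's hand may start inside it: lift it straight up first
There are look-alikes about, which are no part of the job. What is meant by the part that bears bottle_mid is not pink or yellow, and is the larger of those in its own colour.

How it is judged:
On the way, in this order (a step that is already met when the one before it is completed fails the run):
1. the glue bottle is set aside (over 60 mm from the middle of its mat) (horizontal distance between bottle_mid and mat_top above 0.06 m), for 0.2 s.
2. the cover is slid fully open (over 140 mm) (value of joint cover above 0.14 m), for 0.2 s.
3. every scriber present is snapped into the clips of its colour (x of red_mid in the frame of clip_red between -0.01 and 0.01 m and y of red_mid in the frame of clip_red between -0.004 and 0.004 m and z of red_mid in the frame of clip_red between -0.004 and 0.0035 m and x of red_tip in the frame of clip_red above 0.06 m and x of yellow_mid in the frame of clip_yellow between -0.01 and 0.01 m and y of yellow_mid in the frame of clip_yellow between -0.004 and 0.004 m and z of yellow_mid in the frame of clip_yellow between -0.004 and 0.0035 m and x of yellow_tip in the frame of clip_yellow above 0.06 m and x of green_mid in the frame of clip_green between -0.01 and 0.01 m and y of green_mid in the frame of clip_green between -0.004 and 0.004 m and z of green_mid in the frame of clip_green between -0.004 and 0.0035 m and x of green_tip in the frame of clip_green above 0.06 m and x of blue_mid in the frame of clip_blue between -0.01 and 0.01 m and y of blue_mid in the frame of clip_blue between -0.004 and 0.004 m and z of blue_mid in the frame of clip_blue between -0.004 and 0.0035 m and x of blue_tip in the frame of clip_blue above 0.06 m), for 0.2 s.
4. the cover is slid fully shut (within 6 mm) and the bottle stands back on its mat (within 15 mm of the middle) (value of joint cover below 0.006 m and horizontal distance between bottle_mid and mat_top below 0.015 m and angle between bottle_mid's own z axis and vertical below 0.1 rad and z of bottle_mid in the frame of mat_top below 0.09 m), for 0.2 s.
At the end, for the whole second after the job is handed in: Every scriber present sits at rest in the clips of its own colour (handle centre within 10 mm along the clips, 4 mm across and 3.5 mm in height of its place, steel point to the rear), and the cover is shut to within 6 mm; the glue bottle stands upright at rest on its mat, within 15 mm of the middle (all of step 3 and all of step 4 and linear speed of each of glue_bottle, scriber_red, scriber_yellow, scriber_green, scriber_blue below 0.03 m/s); the robot touches nothing.
It fails at once if the mug is moved more than 3 cm or tipped over (distance of mug from where it was at the start of the episode above 0.03 m or angle between mug's own z axis and vertical above 0.4 rad).
It fails at once if the file is moved more than 3 cm or tipped over (distance of file from where it was at the start of the episode above 0.03 m or angle between file's own z axis and vertical above 0.4 rad).
Of scriber_yellow, scriber_green, scriber_blue only 1 to 3 are there at a start; the rules pass over those that are not, and their reading is None.
At some moment in a run one of scriber_red, scriber_yellow, scriber_green, scriber_blue may be knocked a few centimetres aside while the robot is not near it.
Once in a run the grip may slacken for a moment while it holds something.
It also fails if it takes over 210 s, if anything falls off the work surface, if the arm or the gripper's body presses on something with over 40 N, if the wrist force passes 120 N, or if a joint passes its speed limit or range.

ROBOT

A 7-joint arm with a two-finger parallel gripper is mounted at the origin on a cart in front of the work surface, level with it; the furniture and walls round the work are solid. World frame = base frame: x ahead of the robot, y to its left, z up, the work surface at z = 0. Lengths are in m, angles in rad, forces in N, time in s.
With the tool pointing down it reaches from about 0.4 to 0.925 m from the base axis. Payload 4.1 kg.
Tool frame: the origin (TCP) lies midway between the tips of the shut fingers; the grasp point (between the pads) lies grasp_offset behind it (grasp_offset is the distance from the TCP to the grasp point, in m); z points along the fingers, y is the direction in which the jaws open and shut (so a half turn about z gives the same grasp; the last joint's range is limited). The gripper opens to 85 mm and grips with 20 to 120 N. Pads are 22 mm wide; open, the fingers measure 114 mm over their backs; the gripper's body (76 mm by 85 mm) begins 54 mm behind the grasp point. The pads swing forward as they close: fully open they stand 13 mm farther back than shut.
Start: joints at [-1.294, 0.398, 0.045, 1.537, -0.019, 1.207, -0.051], TCP at [0.239, 0.605, 0.211] pointing down, gripper open.
Joint ranges: [-2.82, 2.82], [-0.49, 2.23], [-1.37, 1.46], [0, 2.46], [-1.36, 4.5], [0.23, 2], [-2.94, 2.94]. Speed limits (rad/s): [2.57, 2.57, 3.14, 3.14, 3.14, 3.14, 3.14].

INTERFACE

Orientations are given as [roll, pitch, yaw] about the fixed x, y, z axes, in that order (R = Rz(yaw) Ry(pitch) Rx(roll)).
In Python, from cell import * gives the robot as it stands.
- The arm moves only by the shell command python3 -m pendant 'ROWS' [OPENING] [FORCE]. ROWS is JSON, a list of rows, each an object with "translation": the shift along the tool's x, y, z in units of 25 mm (1.0 is 25 mm), a list of three; "rot": the turn, a rotation vector about the tool's x, y, z in units of 10 degrees (1.0 is 10 degrees), a list of three. A call has 1 to 5 rows; each row is the pose to reach, as a shift and turn from the pose commanded when the call began, along the tool's axes at that moment; what a row does not reach only later rows make up. A row lasts 1/8 s, in which the tool goes at most 62.5 mm and 10.7 degrees, less where a joint would pass 70% of its speed; a pose out of reach is approached as far as the arm can. A call with a gripper value outside its range is refused whole. OPENING is the opening in per cent of the stroke, from 0 (shut) to 100 (fully open), set as the call begins (- or left out, the last holds). The fingers move at their own pace and stop on an object; FORCE is the grip in N (left out, the last holds). Time passes only in rows, so rows that repeat a pose let the fingers close. It gives the time, the measured TCP pose, the force and the opening at its end, in the units of the state.
- read_state(): the state, without advancing time (a new reading comes with each control period).
- capture(name): name is "side" or "top" or "wrist"; returns a dict with "image" (420x560x3 uint8, blue, green, red), "fx", "fy", "cx", "cy" (pixels), "R" (3x3) and "t" (3): a world point X has camera coordinates R X + t. Camera axes: x right, y down, z forward; pixel columns grow to the right and rows downward; lengths in m; the calibration is good to about 2 mm. A picture is of the moment at which its call begins. There is no depth.
- close_job(): hands the job in, once; it reports no verdict.
The state is a dict: "clock": time; "joint_pos": joint angles; "qvel": joint speeds; "tau": joint torques, N m; "ee_pos": TCP position; "orientation": TCP orientation; "contact_force": force on the tool from outside, world axes, zero at the start; "torque": the same for the moment, N m; "finger_gap": finger opening in m.
Only numpy, scipy, OpenCV 4.12 (cv2) and the standard library are available. Lean on these libraries where they do the work, as an engineer would, in place of code of your own. Each camera call takes 0.05 s, during which the arm holds its last target.

## Working session

There is one attempt and no reset: what is moved stays moved. The work goes in short steps, Python scripts to look and compute and a shell command to move; the robot and the scene stay as the last step left them, time stands still between calls to the robot, and variables do not carry over. Pictures are saved under pics/ and viewed, and the job is handed in when it is done.

```bash
mkdir -p pics; ls; python3 - <<'E'
from cell import *
import cv2
s=read_state(); print(s)
print([k for k in globals().keys() if not k.startswith('_')])
for n in ["side","top","wrist"]:
    c=capture(n); cv2.imwrite(f"pics/{n}0.png",c["image"]); print(n,c["fx"],c["cx"],c["cy"],c["R"],c["t"])
E
```

```text
pics
{'clock': 0.0, 'joint_pos': array([-1.29400662,  0.39919007,  0.04503806,  1.53786253, -0.01871595,
        1.20685052, -0.05069438]), 'qvel': array([ 0.00152338, -0.00168301,  0.00024545,  0.00141927, -0.00056669,
        0.00161838, -0.0003382 ]), 'tau': array([-8.61481039e-04, -4.75127327e+01,  1.36476874e+00, -2.54225171e+01,
        1.18794251e-02,  9.46349784e-03, -1.87217367e-06]), 'ee_pos': array([0.23829555, 0.60404776, 0.21017256]), 'orientation': array([-3.13970763e+00,  1.18382471e-04,  2.76591151e+00]), 'contact_force': array([-0.47769882,  0.19840034, -0.02271608]), 'torque': array([0.03039913, 0.03703129, 0.00775846]), 'finger_gap': 0.08496224727425168}
['capture', 'close_job', 'read_state', 'IKError', 'grasp_offset', 'cv2', 's']
side 445.54896159111996 286.5099225734131 209.47043278846655 [[ 0.99368375 -0.11218992  0.00245416]
 [-0.07126162 -0.64776763 -0.75849778]
 [ 0.08668553  0.75353203 -0.651671  ]] [-0.51398591  0.21735673  1.56394051]
top 444.50894580479417 281.8010047334985 208.43934390197694 [[ 0.02403636 -0.99966555 -0.00954148]
 [-0.99481986 -0.0229747  -0.09902324]
 [ 0.09877091  0.01187222 -0.99503937]] [0.17739063 0.5221543  1.56568546]
wrist 340.42423921341583 272.0597218435818 209.5883642794157 [[ 0.36631424  0.93049003 -0.00147694]
 [ 0.89634117 -0.35244359  0.26899074]
 [ 0.24977266 -0.09985898 -0.96314163]] [-0.65135171 -0.03439736  0.37905888]
```

View pics/side0.png

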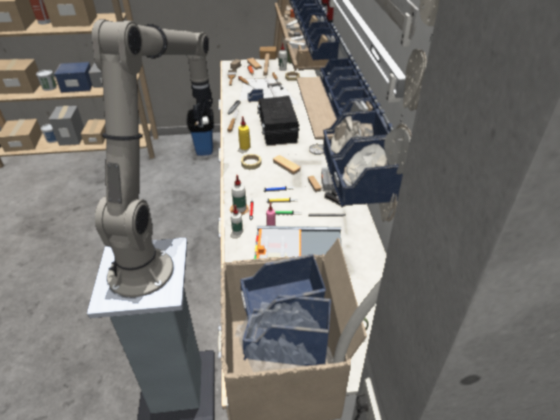

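View pics/top0.png

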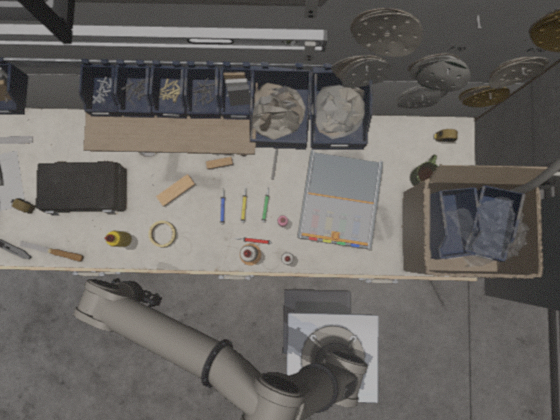

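View pics/wrist0.png

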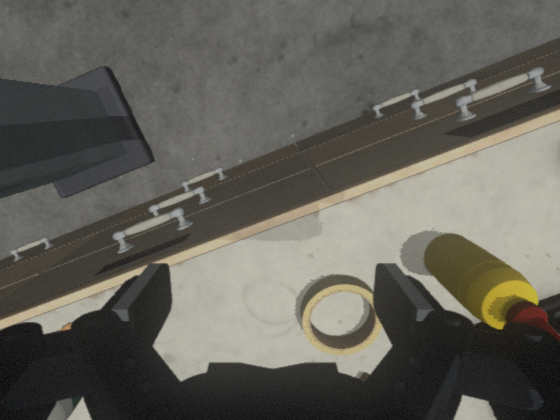

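```bash
cat > h.py <<'E'
from cell import *
import numpy as np, cv2
from scipy.spatial.transform import Rotation as Ro
def proj(c,X):
    p=c["R"]@np.array(X,float)+c["t"]; return np.array([c["fx"]*p[0]/p[2]+c["cx"],c["fy"]*p[1]/p[2]+c["cy"]])
def ray(c,uv,z):
    d=c["R"].T@np.array([(uv[0]-c["cx"])/c["fx"],(uv[1]-c["cy"])/c["fy"],1.]); o=-c["R"].T@c["t"]
    return o+d*(z-o[2])/d[2]
def crop(c,name,x0,x1,y0,y1,k):
    im=c["image"][y0:y1,x0:x1]; cv2.imwrite(f"pics/{name}.png",cv2.resize(im,None,fx=k,fy=k,interpolation=cv2.INTER_CUBIC))
E
python3 - <<'E'
from h import *
print(grasp_offset)
c=capture("top"); crop(c,"t1",195,395,140,275,4)
c=capture("side"); crop(c,"s1",215,355,160,265,5)
E
```

```text
0.0187
```

View pics/t1.png

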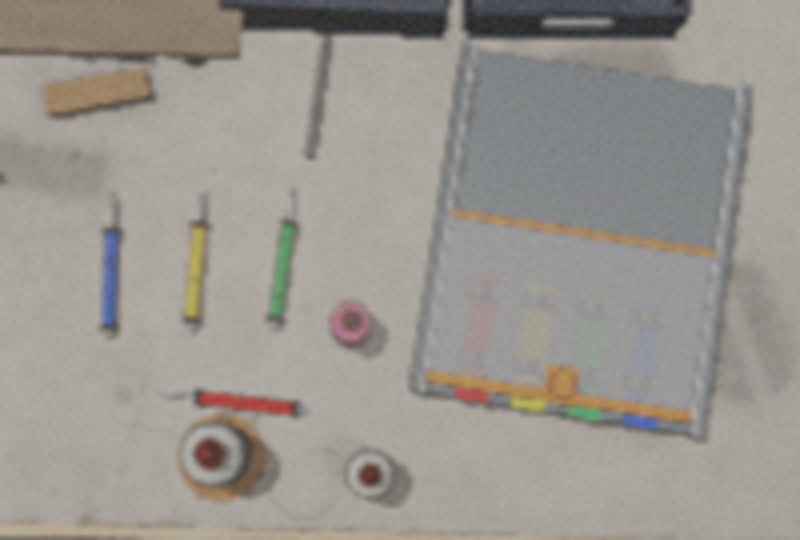

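View pics/s1.png

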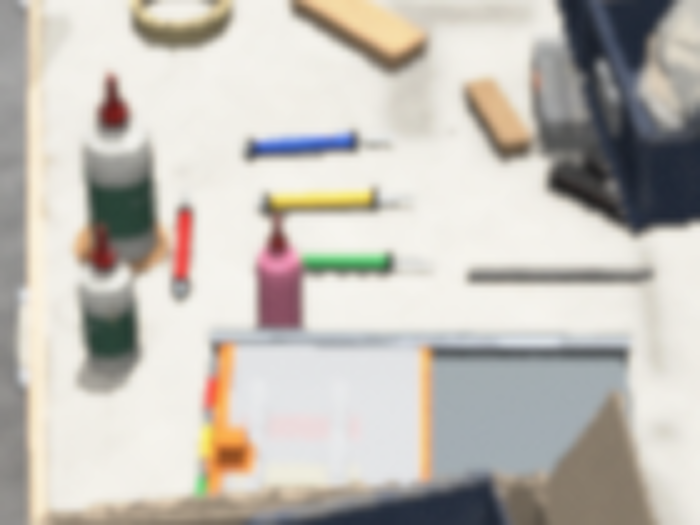

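```bash
cat >> h.py <<'E'
def mask(im,col):
    hsv=cv2.cvtColor(im,cv2.COLOR_BGR2HSV); H,S,V=cv2.split(hsv)
    r={'red':(H<8)|(H>172),'yellow':(H>20)&(H<35),'green':(H>45)&(H<80),'blue':(H>105)&(H<125),'orange':(H>9)&(H<19)}[col]
    return (r&(S>110)&(V>60)).astype(np.uint8)
def blobs(c,col,box,amin=15):
    m=mask(c["image"],col); k=np.zeros_like(m); x0,x1,y0,y1=box; k[y0:y1,x0:x1]=m[y0:y1,x0:x1]
    n,l,st,ce=cv2.connectedComponentsWithStats(k); out=[]
    for i in range(1,n):
        if st[i,4]<amin: continue
        ys,xs=np.nonzero(l==i); out.append((ce[i],st[i,4],cv2.minAreaRect(np.stack([xs,ys],1).astype(np.float32))))
    return out
def scr(c,col,box,z=0.0085,amin=15):
    for ce,a,r in blobs(c,col,box,amin):
        p=cv2.boxPoints(r); e=[np.linalg.norm(p[1]-p[0]),np.linalg.norm(p[2]-p[1])]
        d=(p[1]-p[0]) if e[0]>e[1] else (p[2]-p[1])
        A=ray(c,ce-d/2,z);B=ray(c,ce+d/2,z); m=ray(c,ce,z)
        v=B-A; v=v if v[0]>0 else -v
        print(col,np.round(ce,1),a,"mid",np.round(m[:2],4),"len",round(np.linalg.norm(v),3),"dir deg",round(np.degrees(np.arctan2(v[1],v[0])),1))
E
python3 - <<'E'
from h import *
c=capture("top")
B=(200,395,140,275)
for col in ['red','yellow','green','blue']: scr(c,col,B)
scr(c,'orange',B,0.06)
T=lambda u,v,z:print((u,v,z),np.round(ray(c,(195+u/4,140+v/4),z)[:2],4))
# bottle cap centre(top of nozzle), body
T(210,452,.15);T(215,455,.131); T(220,468,.003)
T(562,380,.07)
for u,v in [(466,45),(748,90),(418,390),(702,435)]: T(u,v,.056)
s=capture("side")
for u,v,z in [(112,80,.173),(113,115,.14)]: print(np.round(ray(s,(215+u/5,160+v/5),z)[:2],4))
E
```

```text
red [312.5 238.2] 19 mid [0.4148 0.077 ] len 0.025 dir deg -88.6
red [255.8 240.3] 61 mid [0.4023 0.2807] len 0.08 dir deg 84.3
yellow [243.5 207.3] 50 mid [0.5207 0.3288] len 0.077 dir deg -2.9
yellow [327.  240.1] 20 mid [0.409  0.0248] len 0.025 dir deg -88.6
blue [221.8 214.5] 17 mid [0.4927 0.4066] len 0.047 dir deg 2.1
blue [354.5 245.1] 15 mid [ 0.3936 -0.0743] len 0.026 dir deg 80.0
orange [334.6 237.8] 162 mid [0.416  0.0029] len 0.225 dir deg 82.9
(210, 452, 0.15) [0.3565 0.2969]
(215, 455, 0.131) [0.354  0.2943]
(220, 468, 0.003) [0.3419 0.3002]
(562, 380, 0.07) [0.4255 0.0011]
(466, 45, 0.056) [0.7219 0.0885]
(748, 90, 0.056) [ 0.6868 -0.1619]
(418, 390, 0.056) [0.4144 0.125 ]
(702, 435, 0.056) [ 0.3812 -0.1225]
[0.3609 0.2906]
[0.3594 0.2901]
```

```bash
cat >> h.py <<'E'
def plan(x,y,z,yaw=None,show=True):
    """shift (units) in tool axes and rotvec (units) from measured pose to a tool-down pose with yaw deg"""
    s=read_state(); R=Ro.from_euler('xyz',s["orientation"]); 
    if yaw is None: yaw=np.degrees(s["orientation"][2])
    Rt=Ro.from_euler('xyz',[np.pi,0,np.radians(yaw)])
    d=R.inv().apply(np.array([x,y,z])-s["ee_pos"])/.025
    r=np.degrees((R.inv()*Rt).as_rotvec())/10
    print("pos",np.round(s["ee_pos"],4),"rpy",np.round(np.degrees(s["orientation"]),1),"F",np.round(s["contact_force"],1),"gap",round(s["finger_gap"],4),"t",round(s["clock"],2))
    print("T",np.round(d,2),"rows>=",int(np.ceil(np.linalg.norm(d)/2.5)),"r",np.round(r,2))
E
python3 - <<'E'
from h import *
plan(.357,.292,.27); plan(.357,.292,.27,129)
E
```

```text
pos [0.2385 0.6045 0.211 ] rpy [-180.     0.   158.5] F [-0.3 -0.4 -0. ] gap 0.0855 t 0.35
T [-9.   -9.89 -2.36] rows>= 6 r [-0.  0. -0.]
pos [0.2385 0.6045 0.211 ] rpy [-180.     0.   158.5] F [-0.3 -0.4 -0. ] gap 0.0855 t 0.35
T [-9.   -9.89 -2.36] rows>= 6 r [-0.    0.    2.95]
```

```bash
python3 -m pendant '[{"translation":[-1,-1,-1.2],"rot":[0,0,0]},{"translation":[-2.5,-2.5,-2.36],"rot":[0,0,0]},{"translation":[-4,-4,-2.36],"rot":[0,0,0]},{"translation":[-5.5,-5.5,-2.36],"rot":[0,0,0]},{"translation":[-6,-6.5,-2.36],"rot":[0,0,0]}]' 100 40; python3 - <<'E'
from h import *
plan(.357,.292,.27)
c=capture("wrist"); cv2.imwrite("pics/w1.png",c["image"])
E
```

```text
clock: 0.98
ee_pos: [0.3206, 0.3953, 0.2705]
orientation: [3.141, 0.001, 2.761]
contact_force: [0.8, -0.2, 0.5]
finger_gap: 0.0856
pos [0.3206 0.3953 0.2705] rpy [1.800e+02 1.000e-01 1.582e+02] F [ 0.8 -0.2  0.5] gap 0.0856 t 0.97
T [-2.89 -3.29  0.02] rows>= 2 r [0.   0.01 0.  ]
```

View pics/w1.png

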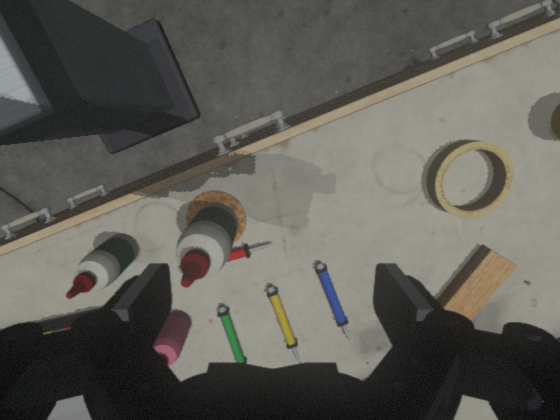

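The wrist view shows the large white bottle on cork (cap about (198,262)), the small white look-alike (85,275), the pink bottle (172,335), and the red scriber behind the mat at (240,253).

```bash
python3 - <<'E'
from h import *
c=capture("wrist"); crop(c,"w1b",150,270,180,300,5)
print(ray(c,(198,262),.139), ray(c,(217,215),.003))
for col in ['yellow','blue','green','red']: scr(c,col,(150,380,230,370),amin=60)
E
```

```text
[0.35518329 0.30536584 0.139     ] [0.34874371 0.30433047 0.003     ]
yellow [285.4 318.7] 438 mid [0.5244 0.3325] len 0.085 dir deg -2.5
blue [335. 296.] 419 mid [0.5165 0.4099] len 0.084 dir deg 0.1
green [235.4 338.7] 342 mid [0.5283 0.2532] len 0.083 dir deg -6.5
red [239.3 253. ] 141 mid [0.4074 0.3116] len 0.025 dir deg 85.1
red [200.7 260.5] 262 mid [0.3979 0.2588] len 0.036 dir deg 19.0
red [189.7 280.6] 65 mid [0.4195 0.2319] len 0.013 dir deg -55.7
```

View pics/w1b.png

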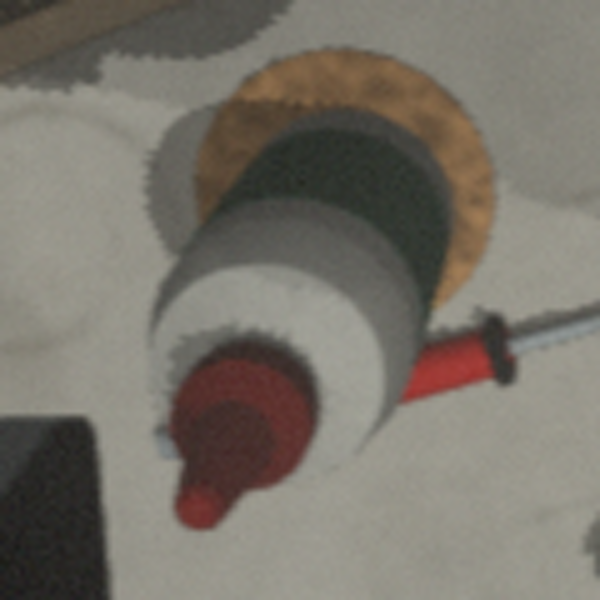

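```bash
python3 - <<'E'
from h import *
c=capture("wrist")
b=ray(c,(199,264),.146); print(b, ray(c,(219,219.5),.003)); plan(b[0],b[1],.27)
E
```

```text
[0.35446622 0.31126504 0.146     ] [0.35490886 0.30768556 0.003     ]
pos [0.319  0.3974 0.2707] rpy [179.9  -0.  158.3] F [-0.6  1.5  0.1] gap 0.0853 t 1.12
T [-2.59 -2.68  0.02] rows>= 2 r [ 0.01 -0.   -0.  ]
```

```bash
python3 -m pendant '[{"translation":[-1.2,-1.2,0],"rot":[0,0,0]},{"translation":[-2.4,-2.4,0],"rot":[0,0,0]},{"translation":[-2.4,-2.4,0],"rot":[0,0,0]},{"translation":[-2.4,-2.4,0],"rot":[0,0,0]}]'; python3 - <<'E'
from h import *
c=capture("wrist"); cv2.imwrite("pics/w2.png",c["image"]); plan(.3545,.306,.27)
for col in ['yellow','blue','green','red']: scr(c,col,(0,560,0,370),amin=60)
c=capture("top");crop(c,"t2",195,395,140,275,4)
for col in ['yellow','blue','green','red']: scr(c,col,(200,395,140,275))
E
```

```text
clock: 1.62
ee_pos: [0.3516, 0.3225, 0.2703]
orientation: [3.14, -0.0, 2.768]
contact_force: [-0.4, 0.3, 0.4]
finger_gap: 0.0854
pos [0.3514 0.3226 0.2702] rpy [180.   -0.  158.6] F [ 0.9  1.  -0.5] gap 0.0858 t 1.68
T [-0.36 -0.57  0.01] rows>= 1 r [ 0. -0. -0.]
yellow [322.5 284.5] 484 mid [0.5238 0.3327] len 0.085 dir deg -3.1
yellow [ 78.9 298.8] 235 mid [0.4205 0.0086] len 0.054 dir deg 83.1
blue [371.2 250.1] 265 mid [0.4994 0.4101] len 0.052 dir deg -0.8
blue [  8.  314.6] 153 mid [ 0.4057 -0.0973] len 0.028 dir deg 82.6
green [270.2 305.1] 333 mid [0.5272 0.2537] len 0.082 dir deg -7.2
green [ 40.8 306.9] 182 mid [ 0.4121 -0.0477] len 0.033 dir deg 82.6
red [262.3 210.4] 73 mid [0.3948 0.2948] len 0.022 dir deg -25.7
red [281.2 214.2] 97 mid [0.4085 0.3158] len 0.022 dir deg 85.2
red [234.6 226.5] 179 mid [0.4019 0.2527] len 0.034 dir deg 84.5
red [128.2 233.8] 235 mid [0.36   0.1179] len 0.034 dir deg -48.2
red [110.3 290.6] 150 mid [0.4251 0.0556] len 0.03 dir deg 83.6
red [203.2 321.8] 83 mid [0.5173 0.155 ] len 0.019 dir deg 35.3
yellow [243.4 207.4] 50 mid [0.5203 0.3292] len 0.077 dir deg -3.3
yellow [326.8 240. ] 20 mid [0.4092 0.0252] len 0.022 dir deg -88.6
blue [222.1 209. ] 31 mid [0.5126 0.4064] len 0.077 dir deg -0.9
blue [354.5 245.1] 16 mid [ 0.3934 -0.0742] len 0.026 dir deg 80.0
red [312.6 238.1] 18 mid [0.415  0.0765] len 0.025 dir deg -88.6
red [256.  240.3] 63 mid [0.4023 0.28  ] len 0.08 dir deg 85.0
```

View pics/w2.png

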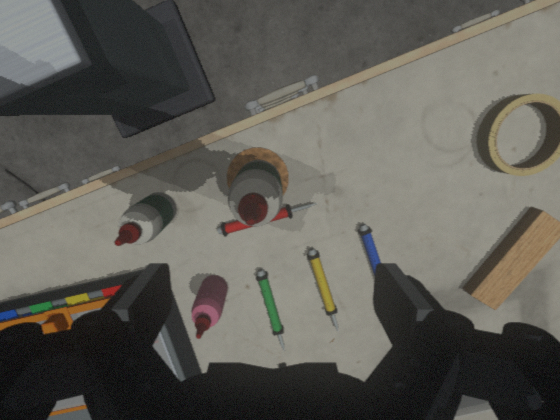

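```bash
python3 - <<'E'
from h import *
c=capture("wrist"); crop(c,"w2b",210,310,130,250,5)
print(ray(c,(253,208),.16),ray(c,(253,208),.146), ray(c,(258,177),.003))
E
```

```text
[0.35167069 0.30791085 0.16      ] [0.35494993 0.30576958 0.146     ] [0.35272362 0.30535373 0.003     ]
```

View pics/w2b.png

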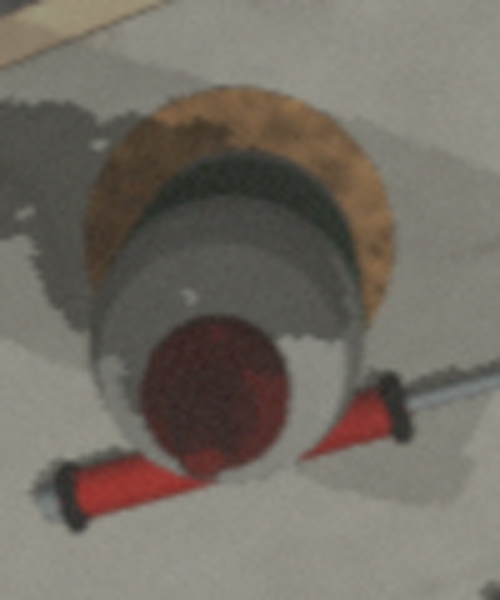

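```bash
python3 -c "
from h import *
plan(.3545,.305,.129)"
```

```text
pos [0.3514 0.3223 0.2701] rpy [180.   -0.  158.6] F [-1.   0.7  0.3] gap 0.0854 t 1.77
T [-0.37 -0.6   5.64] rows>= 3 r [ 0. -0. -0.]
```

```bash
python3 -m pendant '[{"translation":[-0.37,-0.6,0.5],"rot":[0,0,0]},{"translation":[-0.37,-0.6,2],"rot":[0,0,0]},{"translation":[-0.37,-0.6,4],"rot":[0,0,0]},{"translation":[-0.37,-0.6,5.64],"rot":[0,0,0]},{"translation":[-0.37,-0.6,5.64],"rot":[0,0,0]}]'; python3 -c "
from h import *
plan(.3545,.305,.129);c=capture('wrist'); cv2.imwrite('pics/w3.png',c['image'])"
```

```text
clock: 2.4
ee_pos: [0.3529, 0.3022, 0.1266]
orientation: [-3.135, -0.003, 2.768]
contact_force: [-0.6, -0.5, 1.1]
finger_gap: 0.0856
pos [0.3529 0.3022 0.1266] rpy [-1.796e+02 -1.000e-01  1.586e+02] F [-0.6 -0.5  1.1] gap 0.0856 t 2.4
T [-0.02  0.13 -0.1 ] rows>= 1 r [-0.04 -0.01  0.  ]
```

View pics/w3.png

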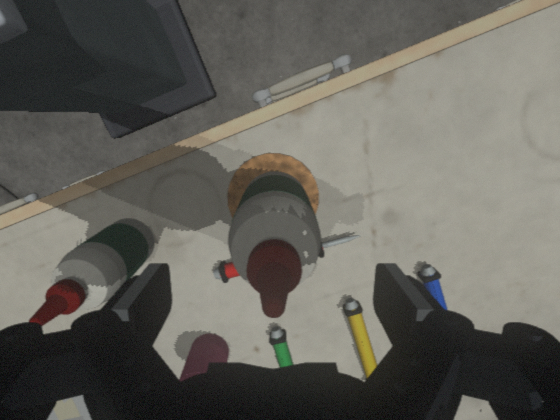

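```bash
python3 -m pendant '[{"translation":[0,0.05,-0.1],"rot":[0,0,0]},{"translation":[0,0.05,-0.1],"rot":[0,0,0]},{"translation":[0,0.05,-0.1],"rot":[0,0,0]},{"translation":[0,0.05,-0.1],"rot":[0,0,0]},{"translation":[0,0.05,-0.1],"rot":[0,0,0]}]' 20 40; python3 -m pendant '[{"translation":[0,0,0],"rot":[0,0,0]},{"translation":[0,0,0],"rot":[0,0,0]},{"translation":[0,0,0],"rot":[0,0,0]}]' 20 40;python3 -c "
from h import *
plan(.365,.44,.15);c=capture('wrist'); cv2.imwrite('pics/w4.png',c['image'])"
```

```text
clock: 3.08
ee_pos: [0.3558, 0.3044, 0.1318]
orientation: [3.141, 0.0, 2.766]
contact_force: [0.2, -0.1, 0.4]
finger_gap: 0.017
clock: 3.45
ee_pos: [0.3558, 0.3045, 0.1317]
orientation: [3.142, 0.0, 2.766]
contact_force: [0.1, 0.5, 1.3]
finger_gap: 0.0172
pos [0.3558 0.3045 0.1317] rpy [180.    0.  158.5] F [0.1 0.5 1.3] gap 0.0172 t 3.45
T [ 1.65  5.18 -0.73] rows>= 3 r [0. 0. 0.]
```

View pics/w4.png

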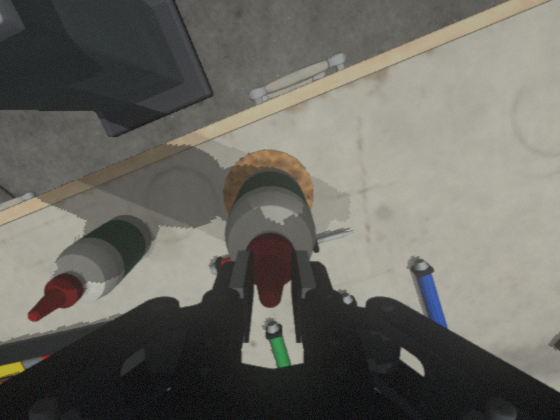

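```bash
python3 -c "
from h import *
c=capture('wrist'); crop(c,'w4b',190,350,180,340,5)
for z in (.12,.131,.146,.16): print(z,proj(c,(.3558,.3045,z)), ray(c,(269,272),z))
t=capture('top'); crop(t,'t4',200,330,180,280,6)
s=capture('side'); crop(s,'s4',195,295,110,240,6)"
```

```text
0.12 [268.00686847 245.46519419] [0.37082542 0.2991288  0.12      ]
0.131 [267.7699286  253.32786256] [0.36587495 0.30119063 0.131     ]
0.146 [267.39686604 265.70765855] [0.35912432 0.30400221 0.146     ]
0.16 [266.98316411 279.4360412 ] [0.35282373 0.30662636 0.16      ]
```

View pics/w4b.png

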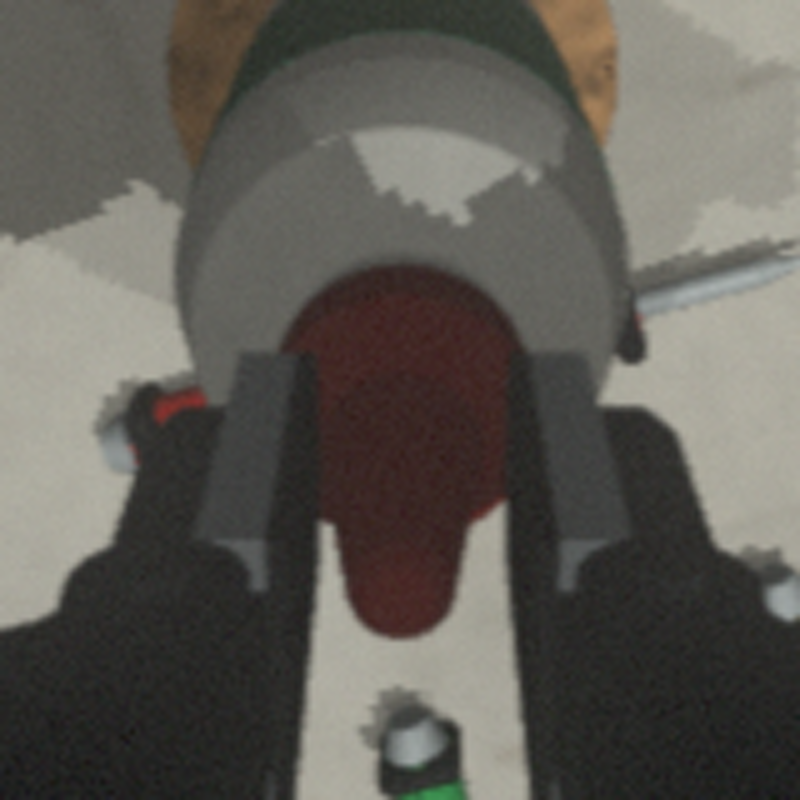

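View pics/s4.png

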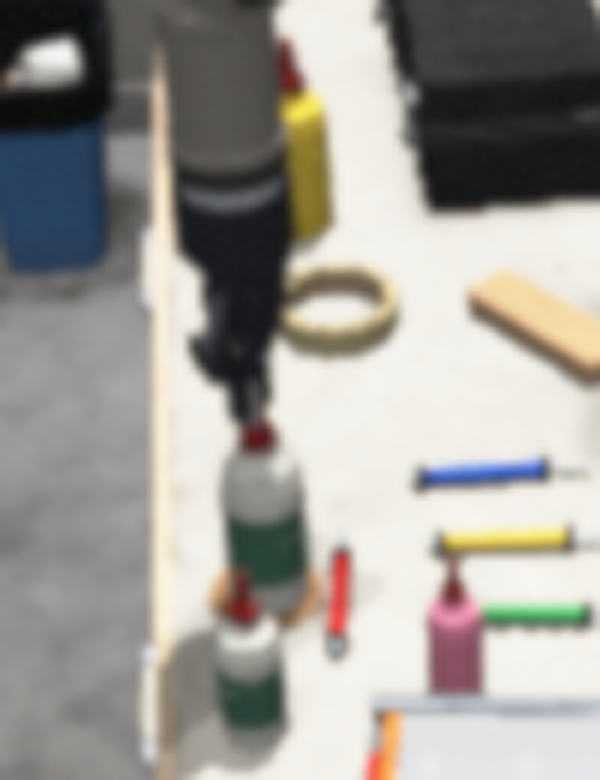

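```bash
python3 -c "
from h import *
c=capture('wrist'); s=read_state()
C=-c['R'].T@c['t']; R=Ro.from_euler('xyz',s['orientation']).as_matrix()
print('cam',C,'in tool',R.T@(C-s['ee_pos']), 'axis in tool',R.T@c['R'][2])
for z in (.131,.146,.155): print(z,(c['R']@np.array([.3555,.3045,z])+c['t'])[2])
for t in [(-.011,.0085,0),(.011,.0085,0),(-.011,.0085,-.0187),(-.011,.0085,-.01)]:print(t,proj(c,s['ee_pos']+R@np.array(t)))
"
```

```text
cam [0.29215488 0.331899   0.29482125] in tool [ 0.06926825  0.00219004 -0.16312627] axis in tool [-2.68892725e-01  4.68698368e-04  9.63170017e-01]
0.131 0.17633444674550916
0.146 0.16188682186835368
0.155 0.15321824694206038
(-0.011, 0.0085, 0) [283.88652901 273.31246732]
(0.011, 0.0085, 0) [284.31904895 233.74673091]
(-0.011, 0.0085, -0.0187) [285.22436375 291.1072523 ]
(-0.011, 0.0085, -0.01) [284.56649113 282.35676802]
```

```bash
python3 -m pendant '[{"translation":[0,0,0],"rot":[0,0,0]},{"translation":[0,0,0],"rot":[0,0,0]},{"translation":[0,0,0.15],"rot":[0,0,0]},{"translation":[0,0,0.3],"rot":[0,0,0]},{"translation":[0,0,0.3],"rot":[0,0,0]}]' 50 40; python3 -m pendant '[{"translation":[0,0,0],"rot":[0,0,0]},{"translation":[0,0,0],"rot":[0,0,0]},{"translation":[0,0,0],"rot":[0,0,0]},{"translation":[0,0,0],"rot":[0,0,0]}]' 5 40;python3 -c "
from h import *
c=capture('wrist'); crop(c,'w5b',190,350,180,340,5)"
```

```text
clock: 4.32
ee_pos: [0.3555, 0.3042, 0.1237]
orientation: [-3.141, -0.0, 2.766]
contact_force: [0.6, -0.2, -0.0]
finger_gap: 0.0428
clock: 4.82
ee_pos: [0.356, 0.3046, 0.1245]
orientation: [3.141, 0.0, 2.766]
contact_force: [0.4, -0.3, 1.8]
finger_gap: 0.0136
```

View pics/w5b.png

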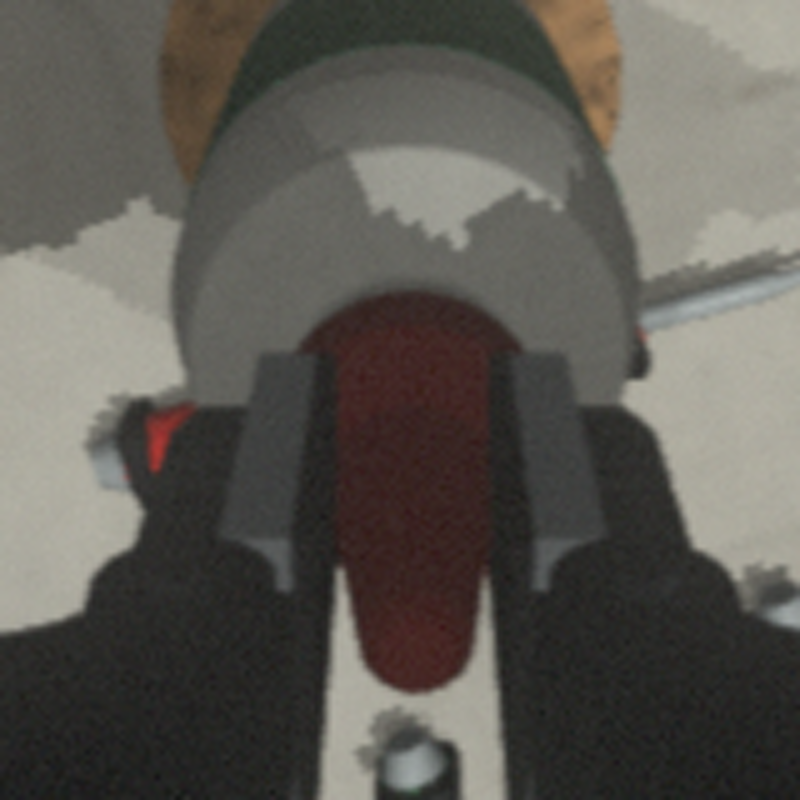

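```bash
python3 -m pendant '[{"translation":[0,0,0],"rot":[0,0,0]},{"translation":[0,0,0],"rot":[0,0,0]},{"translation":[0,0,0.25],"rot":[0,0,0]},{"translation":[0,0,0.5],"rot":[0,0,0]},{"translation":[0,0,0.5],"rot":[0,0,0]}]' 55 40; python3 -m pendant '[{"translation":[0,0,0],"rot":[0,0,0]},{"translation":[0,0,0],"rot":[0,0,0]},{"translation":[0,0,0],"rot":[0,0,0]},{"translation":[0,0,0],"rot":[0,0,0]}]' 10 40;python3 -c "
from h import *
c=capture('wrist'); crop(c,'w6b',190,350,180,340,5)"
```

```text
clock: 5.5
ee_pos: [0.3553, 0.3039, 0.1109]
orientation: [-3.14, -0.001, 2.766]
contact_force: [-0.8, -0.4, 0.6]
finger_gap: 0.0469
clock: 6.0
ee_pos: [0.3559, 0.3047, 0.112]
orientation: [3.141, 0.0, 2.766]
contact_force: [-0.1, 0.4, 2.4]
finger_gap: 0.0242
```

View pics/w6b.png

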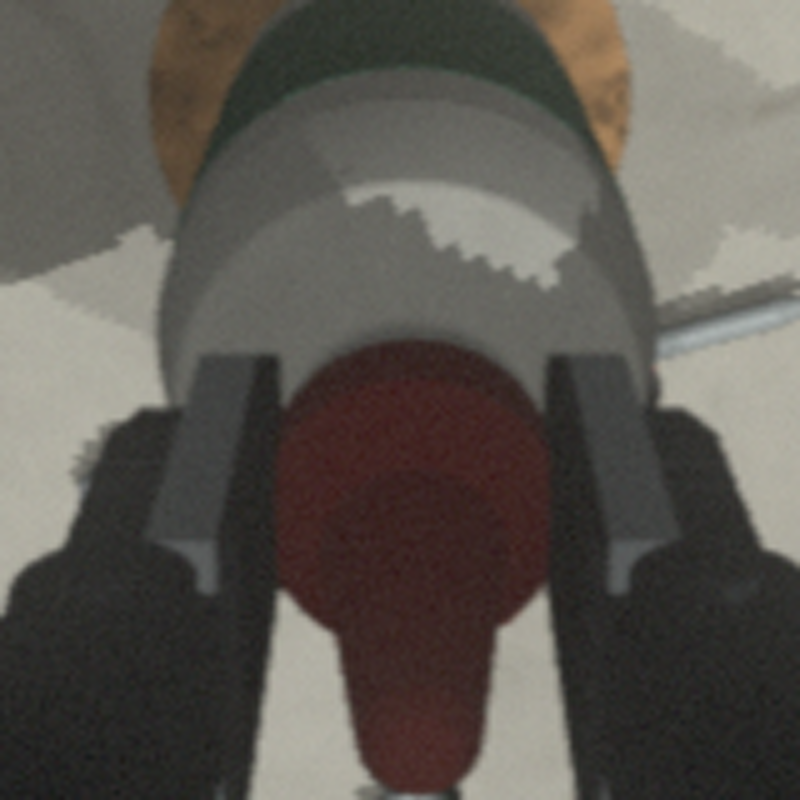

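```bash
python3 -m pendant '[{"translation":[0,0,0],"rot":[0,0,0]},{"translation":[0,0,-0.4],"rot":[0,0,0]},{"translation":[0,0,-0.9],"rot":[0,0,0]},{"translation":[0,0,-0.9],"rot":[0,0,0]}]' 10 80; python3 -c "
from h import *
plan(.356,.44,.132)
c=capture('wrist'); crop(c,'w7b',130,410,130,340,2)"
```

```text
clock: 6.55
ee_pos: [0.3565, 0.3051, 0.1354]
orientation: [3.139, 0.001, 2.766]
contact_force: [0.5, -0.8, -1.7]
finger_gap: 0.0219
pos [0.3565 0.3051 0.1354] rpy [179.9   0.  158.5] F [ 0.5 -0.8 -1.7] gap 0.0219 t 6.55
T [2.   5.01 0.15] rows>= 3 r [0.01 0.   0.  ]
```

View pics/w7b.png

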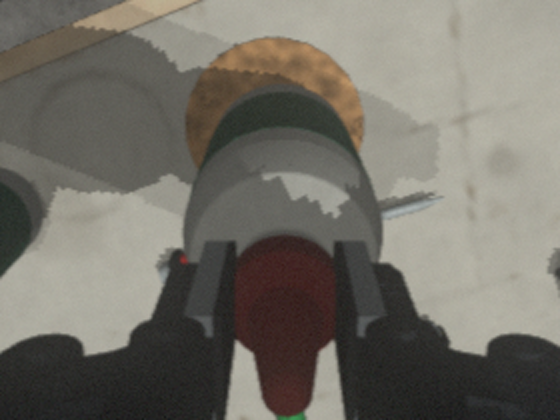

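```bash
python3 -m pendant '[{"translation":[0.4,1,0],"rot":[0,0,0]},{"translation":[0.9,2.3,0],"rot":[0,0,0]},{"translation":[1.5,3.7,0],"rot":[0,0,0]},{"translation":[2,5,0],"rot":[0,0,0]},{"translation":[2,5,0],"rot":[0,0,0]}]'; python3 -m pendant '[{"translation":[0,0,0.4],"rot":[0,0,0]},{"translation":[0,0,0.7],"rot":[0,0,0]},{"translation":[0,0,0.9],"rot":[0,0,0]},{"translation":[0,0,0.95],"rot":[0,0,0]},{"translation":[0,0,0.95],"rot":[0,0,0]}]';python3 -c "
from h import *
plan(.356,.44,.108)
c=capture('wrist'); crop(c,'w8b',130,410,130,340,2)"
```

```text
clock: 7.22
ee_pos: [0.3537, 0.4423, 0.1337]
orientation: [3.141, -0.001, 2.77]
contact_force: [-0.3, -0.6, -1.6]
finger_gap: 0.0222
clock: 7.85
ee_pos: [0.3553, 0.439, 0.1106]
orientation: [3.141, 0.0, 2.766]
contact_force: [-0.1, 0.3, -1.4]
finger_gap: 0.0218
pos [0.3553 0.439  0.1106] rpy [180.    0.  158.5] F [-0.1  0.3 -1.4] gap 0.0218 t 7.85
T [-0.01  0.05  0.1 ] rows>= 1 r [0. 0. 0.]
```

View pics/w8b.png

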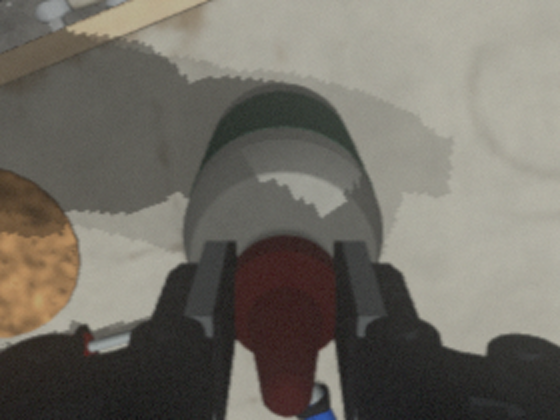

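Lower until contact, then release.

```bash
python3 -m pendant '[{"translation":[0,0,0.05],"rot":[0,0,0]},{"translation":[0,0,0.1],"rot":[0,0,0]},{"translation":[0,0,0.1],"rot":[0,0,0]}]'; python3 -m pendant '[{"translation":[0,0,0.05],"rot":[0,0,0]},{"translation":[0,0,0.05],"rot":[0,0,0]}]'
```

```text
clock: 8.28
ee_pos: [0.3557, 0.4399, 0.1092]
orientation: [3.14, 0.0, 2.766]
contact_force: [-0.4, -0.2, 5.4]
finger_gap: 0.0218
clock: 8.52
ee_pos: [0.3561, 0.4404, 0.1092]
orientation: [3.138, 0.001, 2.766]
contact_force: [-1.9, -1.7, 10.1]
finger_gap: 0.022
```

```bash
python3 -m pendant '[{"translation":[0,0,-0.08],"rot":[0,0,0]},{"translation":[0,0,-0.08],"rot":[0,0,0]},{"translation":[0,0,-0.08],"rot":[0,0,0]},{"translation":[0,0,-0.08],"rot":[0,0,0]}]' 60; python3 -m pendant '[{"translation":[0,0,-1],"rot":[0,0,0]},{"translation":[0,0,-3],"rot":[0,0,0]},{"translation":[0,0,-5],"rot":[0,0,0]},{"translation":[0,0,-5.5],"rot":[0,0,0]},{"translation":[0,0,-5.5],"rot":[0,0,0]}]'; python3 -c "
from h import *
plan(.41,.06,.2,173)
c=capture('wrist'); cv2.imwrite('pics/w9.png',c['image'])"
```

```text
clock: 9.02
ee_pos: [0.3551, 0.4389, 0.1084]
orientation: [-3.141, -0.0, 2.766]
contact_force: [-0.0, -0.2, 0.1]
finger_gap: 0.0513
clock: 9.65
ee_pos: [0.3553, 0.4392, 0.2465]
orientation: [3.14, 0.0, 2.766]
contact_force: [0.3, -0.4, 0.5]
finger_gap: 0.0512
pos [0.3553 0.4392 0.2465] rpy [179.9   0.  158.5] F [ 0.3 -0.4  0.5] gap 0.0512 t 9.65
T [ -7.6  -13.31   1.85] rows>= 7 r [ 0.01  0.   -1.45]
```

View pics/w9.png

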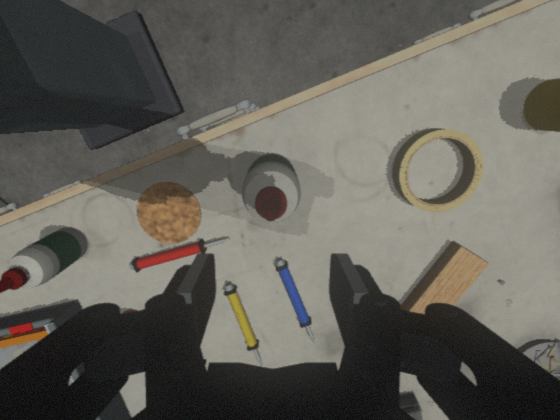

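Bottle stands at (272,200); mat free at (169,212); red scriber (168,255) unobstructed.

```bash
python3 - <<'E'
from h import *
c=capture("wrist")
hsv=cv2.cvtColor(c["image"],cv2.COLOR_BGR2HSV); m=((hsv[...,0]>8)&(hsv[...,0]<22)&(hsv[...,1]>100)).astype(np.uint8); k=m*0; k[170:255,120:215]=m[170:255,120:215]
ct=max(cv2.findContours(k,0,1)[0],key=cv2.contourArea); e=cv2.fitEllipse(ct); print(e,"mat",ray(c,e[0],.003))
for col in ['yellow','blue','red']: scr(c,col,(100,330,230,350),amin=60)
plan(.41,.003,.22,173)
E
```

```text
((169.2158203125, 214.13783264160156), (55.15019607543945, 63.788333892822266), 115.58565521240234) mat [0.35485056 0.30342596 0.003     ]
yellow [243.1 320.3] 518 mid [0.5239 0.3324] len 0.085 dir deg -2.5
blue [295.1 296.5] 487 mid [0.5159 0.4096] len 0.084 dir deg 0.4
red [168.7 256.3] 653 mid [0.4039 0.2804] len 0.086 dir deg 84.5
pos [0.3544 0.4382 0.2444] rpy [-179.8   -0.   158.5] F [ 0.8  0.2 -1. ] gap 0.0513 t 9.75
T [ -8.45 -15.38   1.02] rows>= 8 r [-0.02 -0.01 -1.45]
```

```bash
python3 -m pendant '[{"translation":[-1,-2,0],"rot":[0,0,-0.3]},{"translation":[-2.2,-4,0],"rot":[0,0,-0.6]},{"translation":[-3.4,-6.2,0],"rot":[0,0,-0.9]},{"translation":[-4.5,-8.2,0],"rot":[0,0,-1.2]},{"translation":[-5.5,-10.2,0.3],"rot":[0,0,-1.45]}]'; python3 -c "
from h import *
plan(.41,.003,.22,173)"
```

```text
clock: 10.38
ee_pos: [0.3889, 0.1491, 0.2373]
orientation: [-3.14, -0.001, 3.02]
contact_force: [0.8, 0.2, -0.4]
finger_gap: 0.0511
pos [0.3889 0.1491 0.2373] rpy [-1.799e+02 -1.000e-01  1.730e+02] F [ 0.8  0.2 -0.4] gap 0.0511 t 10.38
T [-1.55 -5.7   0.7 ] rows>= 3 r [-0.01 -0.01  0.  ]
```

```bash
python3 -m pendant '[{"translation":[-0.5,-2,0.3],"rot":[0,0,0]},{"translation":[-1,-4,0.5],"rot":[0,0,0]},{"translation":[-1.5,-5.7,0.7],"rot":[0,0,0]},{"translation":[-1.5,-5.7,0.7],"rot":[0,0,0]},{"translation":[-1.5,-5.7,0.7],"rot":[0,0,0]}]'; python3 -c "
from h import *
plan(.4255,.002,.06,173)
c=capture('wrist'); cv2.imwrite('pics/w10.png',c['image'])"
```

```text
clock: 11.0
ee_pos: [0.4084, 0.006, 0.2201]
orientation: [-3.141, -0.002, 3.019]
contact_force: [-0.6, -0.1, 0.0]
finger_gap: 0.0512
pos [0.4084 0.006  0.2201] rpy [-1.80e+02 -1.00e-01  1.73e+02] F [-0.6 -0.1  0. ] gap 0.0512 t 11.0
T [-0.71 -0.07  6.4 ] rows>= 3 r [-0.   -0.01 -0.  ]
```

View pics/w10.png

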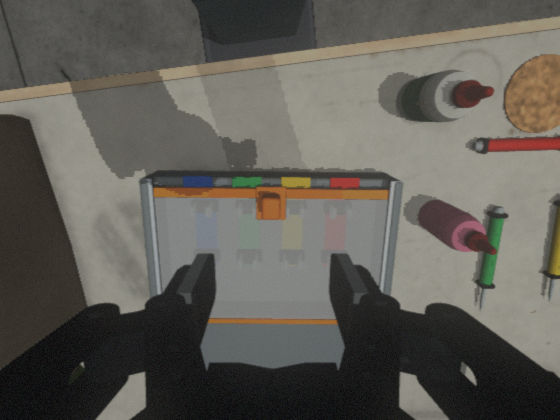

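```bash
python3 - <<'E'
from h import *
c=capture("wrist"); crop(c,"w10b",135,415,160,330,3)
plan(.4255,.002,.06,173)
print(ray(c,(270.5,206),.072))
E
```

```text
pos [0.4088 0.0067 0.2206] rpy [-1.800e+02 -1.000e-01  1.731e+02] F [0.1 0.  0. ] gap 0.0513 t 11.1
T [-0.69 -0.1   6.42] rows>= 3 r [-0.   -0.01  0.01]
[0.42315279 0.00572272 0.072     ]
```

View pics/w10b.png

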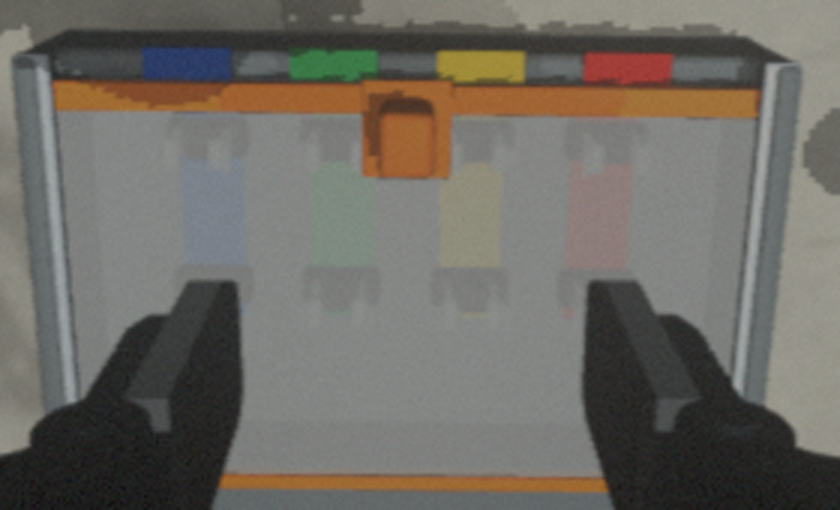

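```bash
python3 - <<'E'
from h import *
c=capture("wrist")
k=ray(c,(270.7,207.7),.074); print(k)
for n,p in dict(r=(344.3,182.3),y=(295.3,182),g=(246,181.7),b=(197.3,181.3)).items(): print(n,ray(c,p,.04)[:2])
plan(.426,.0045,.06,173)
E
```

```text
[0.42462149 0.00596285 0.074     ]
r [0.41599113 0.08289706]
y [0.40968971 0.03304304]
g [ 0.40335462 -0.01709256]
b [ 0.39699336 -0.06657546]
pos [0.409  0.0067 0.2208] rpy [-180.    -0.   173.1] F [ 0.1 -0.   0.1] gap 0.0512 t 11.15
T [-0.69 -0.    6.43] rows>= 3 r [-0.   -0.    0.01]
```

```bash
python3 -m pendant '[{"translation":[-0.3,0,1.5],"rot":[0,0,0.02]},{"translation":[-0.66,0,3.5],"rot":[0,0,0.02]},{"translation":[-0.66,0,5.5],"rot":[0,0,0.02]},{"translation":[-0.66,0,6.6],"rot":[0,0,0.02]},{"translation":[-0.66,0,6.8],"rot":[0,0,0.02]}]'; python3 -c "
from h import *
plan(.4255,.005,.04,172.8)
c=capture('wrist'); crop(c,'w11',130,410,130,340,2)"
```

```text
clock: 11.78
ee_pos: [0.424, 0.004, 0.0496]
orientation: [-3.14, -0.004, 3.017]
contact_force: [-0.1, 0.3, -0.5]
finger_gap: 0.0516
pos [0.424  0.004  0.0496] rpy [-179.9   -0.2  172.9] F [-0.1  0.3 -0.5] gap 0.0516 t 11.78
T [-0.06  0.05  0.38] rows>= 1 r [-0.01 -0.02  0.01]
```

View pics/w11.png

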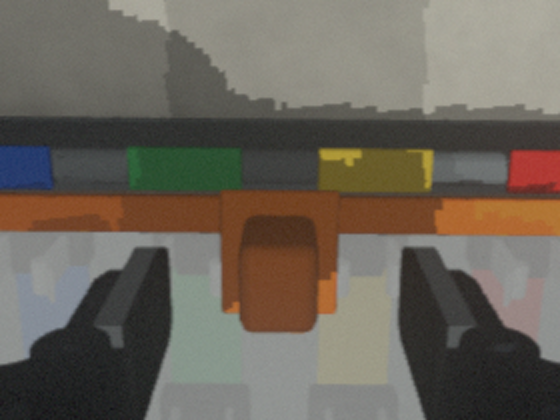

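```bash
python3 -m pendant '[{"translation":[-0.05,0.05,0.25],"rot":[0,0,0]},{"translation":[-0.05,0.05,0.4],"rot":[0,0,0]},{"translation":[-0.05,0.05,0.5],"rot":[0,0,0]},{"translation":[-0.05,0.05,0.5],"rot":[0,0,0]}]'; python3 -m pendant '[{"translation":[0,0,0],"rot":[0,0,0]},{"translation":[0,0,0],"rot":[0,0,0]},{"translation":[0,0,0],"rot":[0,0,0]},{"translation":[0,0,0],"rot":[0,0,0]}]' 5 30; python3 -c "
from h import *
plan(.4255,.005,.04,172.8)
c=capture('wrist'); crop(c,'w12',130,410,130,340,2)"
```

```text
clock: 12.32
ee_pos: [0.4271, 0.0045, 0.0388]
orientation: [3.141, 0.0, 3.015]
contact_force: [0.5, 0.1, 0.7]
finger_gap: 0.0513
clock: 12.82
ee_pos: [0.427, 0.0021, 0.0391]
orientation: [-3.139, 0.0, 3.014]
contact_force: [-1.6, -5.3, 4.6]
finger_gap: 0.0174
pos [0.427  0.0021 0.0391] rpy [-179.9    0.   172.7] F [-1.6 -5.3  4.6] gap 0.0174 t 12.82
T [ 0.07  0.11 -0.04] rows>= 1 r [-0.01  0.   -0.01]
```

View pics/w12.png

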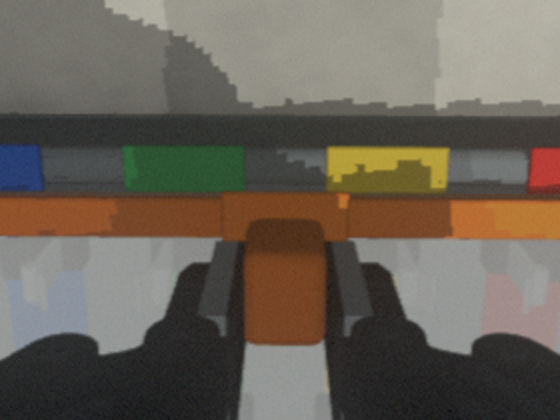

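```bash
python3 -m pendant '[{"translation":[-0.3,0,0],"rot":[0,0,0]},{"translation":[-1,0,0],"rot":[0,0,0]},{"translation":[-1.8,0,0],"rot":[0,0,0]},{"translation":[-2.6,0,0],"rot":[0,0,0]},{"translation":[-3.4,0,0],"rot":[0,0,0]}]' - 40; python3 -m pendant '[{"translation":[-0.8,0,0],"rot":[0,0,0]},{"translation":[-1.6,0,0],"rot":[0,0,0]},{"translation":[-2.2,0,0],"rot":[0,0,0]},{"translation":[-2.5,0,0],"rot":[0,0,0]},{"translation":[-2.65,0,0],"rot":[0,0,0]}]'; python3 -c "
from h import *
s=read_state();print(np.linalg.norm(s['ee_pos'][:2]-np.array([.427,.0021])))
plan(.427+.15*np.cos(.1257),.0021-.15*np.sin(.1257),.04,172.8)
c=capture('wrist'); crop(c,'w13',130,410,130,340,2)"
```

```text
clock: 13.5
ee_pos: [0.5113, -0.0091, 0.0392]
orientation: [-3.139, -0.001, 3.014]
contact_force: [-2.8, -4.4, 6.8]
finger_gap: 0.0171
clock: 14.12
ee_pos: [0.5723, -0.0173, 0.0391]
orientation: [-3.139, -0.011, 3.013]
contact_force: [-16.8, -3.3, 19.5]
finger_gap: 0.0166
0.14654229156017645
pos [ 0.5723 -0.0173  0.0391] rpy [-179.9   -0.6  172.7] F [-16.8  -3.3  19.5] gap 0.0166 t 14.12
T [-0.14  0.04 -0.04] rows>= 1 r [-0.01 -0.06 -0.01]
```

View pics/w13.png

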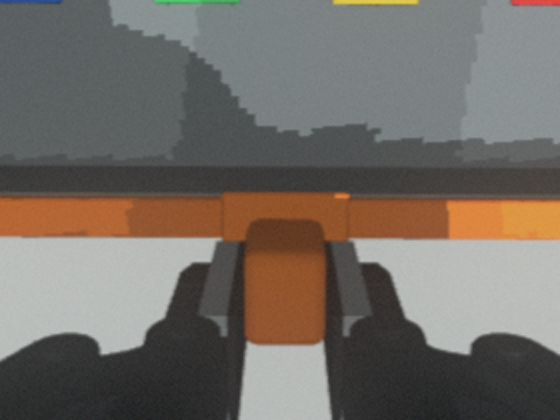

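```bash
python3 -m pendant '[{"translation":[0.1,0,0],"rot":[0,0,0]},{"translation":[0.1,0,0],"rot":[0,0,0]},{"translation":[0.1,0,0],"rot":[0,0,0]},{"translation":[0.1,0,0],"rot":[0,0,0]}]' 50; python3 -m pendant '[{"translation":[0.1,0,-1],"rot":[0,0,0]},{"translation":[0.1,0,-3],"rot":[0,0,0]},{"translation":[0.1,0,-5],"rot":[0,0,0]},{"translation":[0.1,0,-7],"rot":[0,0,0]},{"translation":[0.1,0,-7],"rot":[0,0,0]}]';  python3 -c "
from h import *
plan(.427+.15*np.cos(.1257),.0021-.15*np.sin(.1257),.04,172.8)
c=capture('wrist'); cv2.imwrite('pics/w14.png',c['image'])"
```

```text
clock: 14.68
ee_pos: [0.5749, -0.0139, 0.0387]
orientation: [3.141, 0.0, 3.016]
contact_force: [-1.6, -0.1, 0.2]
finger_gap: 0.0424
clock: 15.3
ee_pos: [0.5753, -0.0143, 0.2182]
orientation: [3.139, 0.009, 3.015]
contact_force: [1.0, -0.4, -0.2]
finger_gap: 0.0429
pos [ 0.5753 -0.0143  0.2182] rpy [179.9   0.5 172.8] F [ 1.  -0.4 -0.2] gap 0.0429 t 15.3
T [ 0.03 -0.11  7.13] rows>= 3 r [ 0.01  0.05 -0.  ]
```

View pics/w14.png

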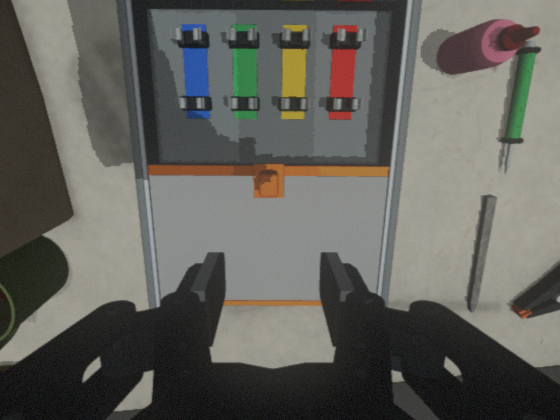

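```bash
python3 - <<'E'
from h import *
c=capture("wrist"); crop(c,"w14b",140,410,0,210,3)
k=mask(c["image"],'orange')
s=read_state();print(s['ee_pos'])
for col in ['red','yellow','green','blue']: scr(c,col,(170,370,15,130),z=.006,amin=60)
E
```

```text
[ 0.57214135 -0.01371696  0.21381838]
red [345.8  30.9] 152 mid [0.4365 0.0798] len 0.024 dir deg 82.8
red [342.5  75.7] 1141 mid [0.4775 0.0737] len 0.048 dir deg -7.0
red [339.9 117.5] 180 mid [0.5185 0.0681] len 0.023 dir deg 82.8
yellow [295.5  30.4] 122 mid [0.4298 0.0305] len 0.023 dir deg 82.8
yellow [293.5  75.2] 1167 mid [0.4708 0.024 ] len 0.047 dir deg -6.2
yellow [292.7 117.5] 179 mid [0.5122 0.0187] len 0.023 dir deg 82.8
green [242.7  30. ] 105 mid [ 0.423  -0.0213] len 0.023 dir deg 80.1
green [244.3  74.9] 1107 mid [ 0.4643 -0.0258] len 0.046 dir deg -8.5
green [245.2 117.4] 174 mid [ 0.5058 -0.0311] len 0.023 dir deg 82.8
blue [192.7  29.9] 152 mid [ 0.4167 -0.0703] len 0.024 dir deg 82.8
blue [195.5  74.5] 1174 mid [ 0.4576 -0.0753] len 0.048 dir deg -7.8
blue [198.  116.7] 184 mid [ 0.4989 -0.0804] len 0.023 dir deg 82.8
```

View pics/w14b.png

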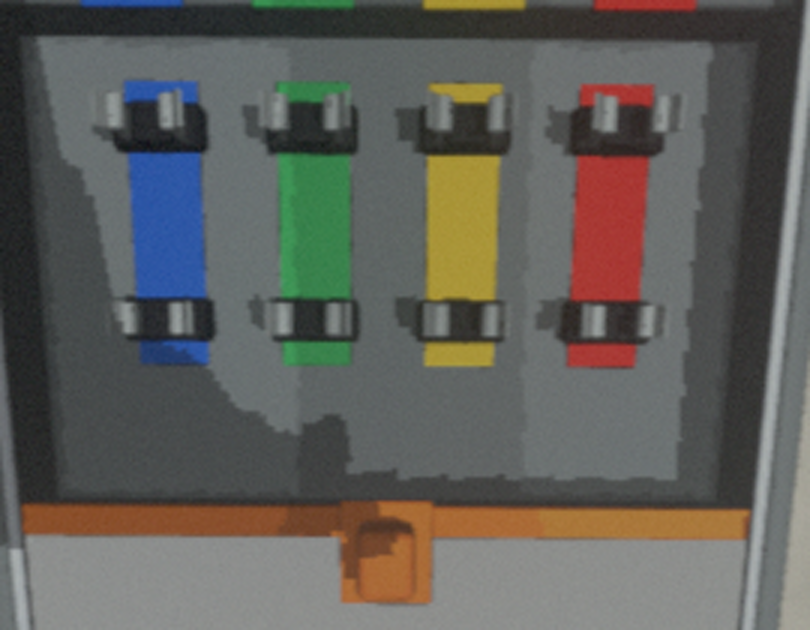

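```bash
python3 - <<'E'
from h import *
print(read_state()["joint_pos"])
plan(.404,.281,.2,84.5)
E
```

```text
[-0.53311597  0.29870216  0.59904959  1.73632243 -0.18251314  1.16182842
  1.56308421]
pos [ 0.5721 -0.0137  0.2138] rpy [180.    0.  172.8] F [ 0.2  0.5 -0.8] gap 0.0425 t 15.4
T [ 8.15 10.85  0.56] rows>= 6 r [ 0.01 -0.    8.83]
```

```bash
python3 -m pendant '[{"translation":[1,1.2,0],"rot":[0,0,1]},{"translation":[2,2.6,0],"rot":[0,0,2]},{"translation":[3,4,0],"rot":[0,0,3]},{"translation":[4,5.4,0],"rot":[0,0,4]},{"translation":[5,6.8,0],"rot":[0,0,5]}]'; python3 - <<'E'
from h import *
plan(.404,.281,.2,84.5)
E
```

```text
clock: 16.02
ee_pos: [0.4675, 0.1713, 0.2119]
orientation: [-3.138, -0.0, 2.137]
contact_force: [-0.4, 0.1, -0.5]
finger_gap: 0.0427
pos [0.4675 0.1713 0.2119] rpy [-179.8   -0.   122.5] F [-0.4  0.1 -0.5] gap 0.0427 t 16.02
T [5.07 0.21 0.48] rows>= 3 r [-0.02  0.01  3.8 ]
```

```bash
python3 -m pendant '[{"translation":[1.3,0,0],"rot":[0,0,1]},{"translation":[2.6,0.1,0],"rot":[0,0,2]},{"translation":[3.8,0.1,0],"rot":[0,0,3]},{"translation":[5,0.1,0],"rot":[0,0,3.8]},{"translation":[5,0.1,0],"rot":[0,0,3.8]}]'; python3 - <<'E'
from h import *
plan(.404,.281,.2,84.5)
c=capture("wrist"); cv2.imwrite("pics/w15.png",c["image"])
scr(c,'red',(0,560,0,400),amin=60)
E
```

```text
clock: 16.65
ee_pos: [0.4015, 0.2786, 0.2119]
orientation: [-3.139, 0.002, 1.486]
contact_force: [-0.1, -1.2, -0.4]
finger_gap: 0.0427
pos [0.4015 0.2786 0.2119] rpy [-1.799e+02  1.000e-01  8.510e+01] F [-0.1 -1.2 -0.4] gap 0.0427 t 16.65
T [0.11 0.09 0.48] rows>= 1 r [-0.01  0.01  0.06]
red [274.7 177.7] 890 mid [0.4036 0.2822] len 0.085 dir deg 85.3
red [225.6 322. ] 63 mid [0.3284 0.1078] len 0.021 dir deg -87.0
red [315.7 336.5] 98 mid [0.4381 0.0779] len 0.019 dir deg 87.1
red [299.6 352.7] 240 mid [0.4165 0.0557] len 0.033 dir deg 86.4
```

View pics/w15.png

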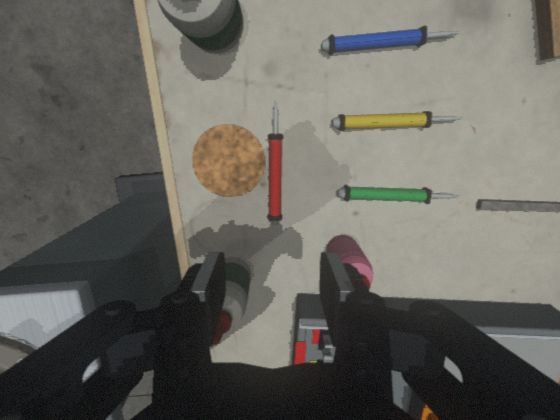

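```bash
python3 -m pendant '[{"translation":[0.08,0,1],"rot":[0,0,0]},{"translation":[0.08,0,3],"rot":[0,0,0]},{"translation":[0.08,0,5],"rot":[0,0,0]},{"translation":[0.08,0,7],"rot":[0,0,0]},{"translation":[0.08,0,7.6],"rot":[0,0,0]}]'; python3 -m pendant '[{"translation":[0,0,0.2],"rot":[0,0,0]},{"translation":[0,0,0.2],"rot":[0,0,0]}]'; python3 - <<'E'
from h import *
plan(.402,.282,.0,84.5)
c=capture("wrist"); cv2.imwrite("pics/w16.png",c["image"])
scr(c,'red',(0,560,0,400),amin=60)
E
```

```text
clock: 17.32
ee_pos: [0.4026, 0.2756, 0.0208]
orientation: [-3.138, 0.006, 1.478]
contact_force: [0.8, -0.5, -0.7]
finger_gap: 0.043
clock: 17.58
ee_pos: [0.4054, 0.2793, 0.0199]
orientation: [3.14, -0.002, 1.479]
contact_force: [-0.5, 0.2, 0.2]
finger_gap: 0.0421
pos [0.4054 0.2793 0.0199] rpy [ 1.799e+02 -1.000e-01  8.480e+01] F [-0.5  0.2  0.2] gap 0.0421 t 17.57
T [ 0.09 -0.14  0.79] rows>= 1 r [ 0.01 -0.01  0.03]
red [269.3 241.3] 3539 mid [0.4038 0.2834] len 0.086 dir deg 84.7
```

View pics/w16.png

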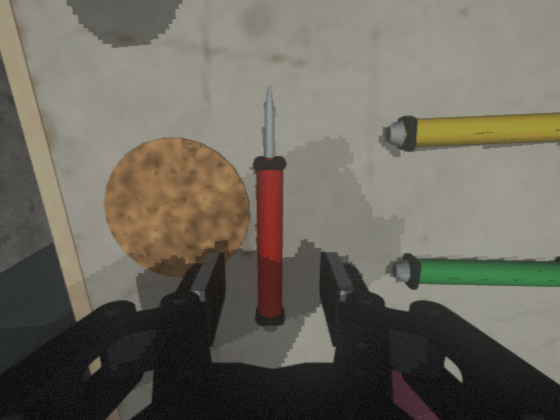

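```bash
python3 -m pendant '[{"translation":[0.15,-0.08,0.4],"rot":[0,0,0]},{"translation":[0.15,-0.08,0.8],"rot":[0,0,0]},{"translation":[0.15,-0.08,0.8],"rot":[0,0,0]}]'; python3 -m pendant '[{"translation":[0,0,0.2],"rot":[0,0,0]},{"translation":[0,0,0.3],"rot":[0,0,0]},{"translation":[0,0,0.3],"rot":[0,0,0]}]';python3 - <<'E'
from h import *
plan(.402,.282,.0,84.5)
c=capture("wrist"); crop(c,"w17",170,370,130,350,3)
E
```

```text
clock: 18.0
ee_pos: [0.4017, 0.2825, -0.0021]
orientation: [-3.14, 0.001, 1.48]
contact_force: [-0.2, -0.7, -0.8]
finger_gap: 0.0426
clock: 18.38
ee_pos: [0.4024, 0.2827, -0.009]
orientation: [-3.141, 0.0, 1.479]
contact_force: [0.6, 0.1, -0.2]
finger_gap: 0.0428
pos [ 0.4024  0.2827 -0.009 ] rpy [-180.     0.    84.8] F [ 0.6  0.1 -0.2] gap 0.0428 t 18.38
T [-0.03 -0.02 -0.36] rows>= 1 r [-0.    0.    0.03]
```

View pics/w17.png

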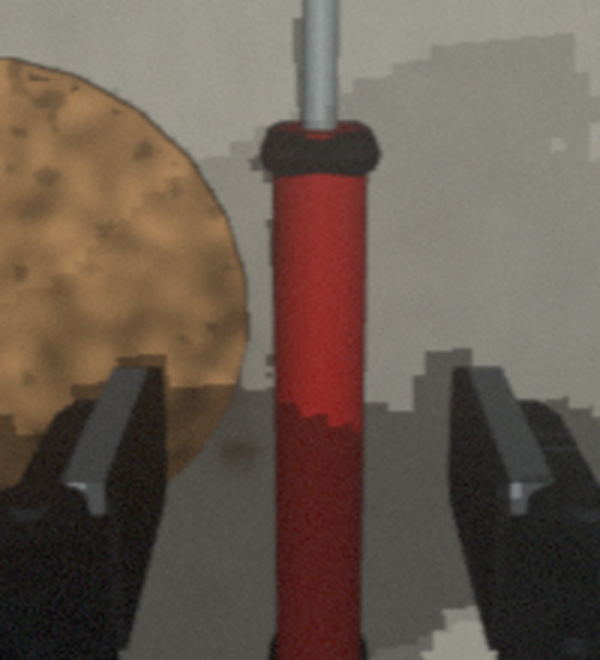

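```bash
python3 -m pendant '[{"translation":[0,0,0.1],"rot":[0,0,0]},{"translation":[0,0,0.2],"rot":[0,0,0]},{"translation":[0,0,0.2],"rot":[0,0,0]}]';python3 -m pendant '[{"translation":[0,0,0],"rot":[0,0,0]},{"translation":[0,0,0],"rot":[0,0,0]},{"translation":[0,0,0],"rot":[0,0,0]},{"translation":[0,0,0],"rot":[0,0,0]}]' 0 40;python3 - <<'E'
from h import *
plan(.402,.282,.0,84.5)
c=capture("wrist"); crop(c,"w18",170,370,130,350,3)
E
```

```text
clock: 18.8
ee_pos: [0.4023, 0.2827, -0.014]
orientation: [-3.141, 0.0, 1.48]
contact_force: [-0.4, -1.3, -0.1]
finger_gap: 0.0428
clock: 19.3
ee_pos: [0.4026, 0.2829, -0.0136]
orientation: [3.141, -0.0, 1.48]
contact_force: [-0.9, -0.5, 4.1]
finger_gap: 0.0122
pos [ 0.4026  0.2829 -0.0136] rpy [180.   -0.   84.8] F [-0.9 -0.5  4.1] gap 0.0122 t 19.3
T [-0.04 -0.02 -0.54] rows>= 1 r [ 0.   -0.    0.03]
```

View pics/w18.png

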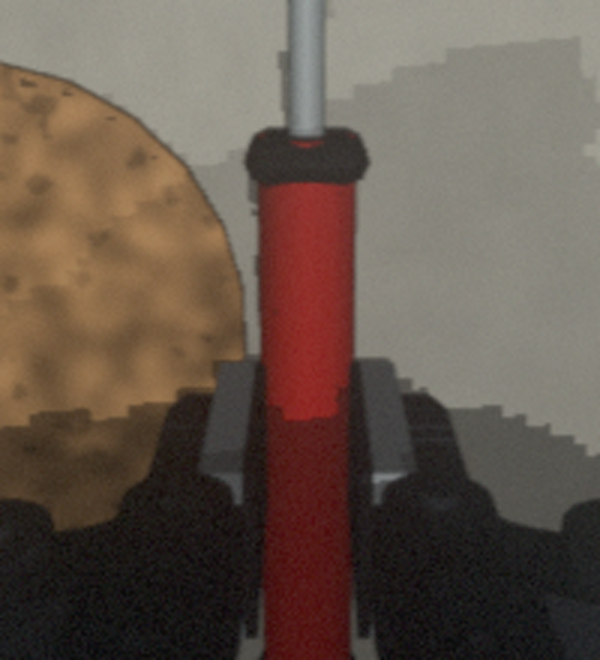

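```bash
python3 -m pendant '[{"translation":[0,0,0],"rot":[0,0,0]},{"translation":[0,0,-0.3],"rot":[0,0,0]},{"translation":[0,0,-0.8],"rot":[0,0,0]},{"translation":[0,0,-1.2],"rot":[0,0,0]},{"translation":[0,0,-1.2],"rot":[0,0,0]}]' 0 70;python3 - <<'E'
from h import *
plan(.402,.282,.0,84.5)
c=capture("wrist"); crop(c,"w19",170,370,100,350,3)
s=capture("side"); crop(s,"s19",215,335,130,250,5)
E
```

```text
clock: 19.98
ee_pos: [0.4032, 0.2835, 0.0173]
orientation: [3.14, -0.002, 1.48]
contact_force: [0.7, 0.4, -0.7]
finger_gap: 0.0108
pos [0.4032 0.2835 0.0173] rpy [ 1.799e+02 -1.000e-01  8.480e+01] F [ 0.7  0.4 -0.7] gap 0.0108 t 19.98
T [-0.06 -0.04  0.69] rows>= 1 r [ 0.01 -0.01  0.03]
```

View pics/w19.png

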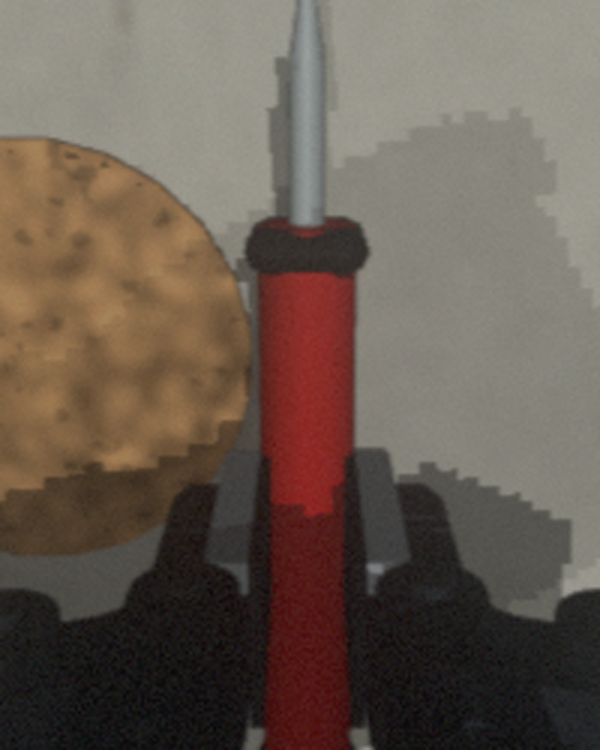

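View pics/s19.png

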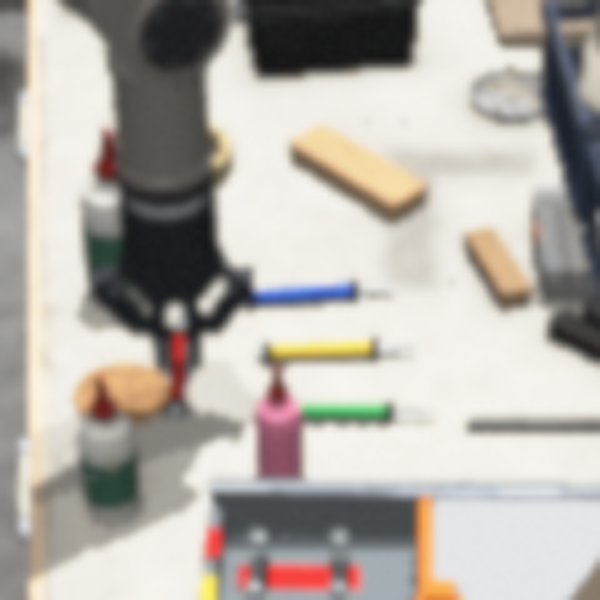

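```bash
python3 -m pendant '[{"translation":[0,0,-1.5],"rot":[0,0,0]},{"translation":[0,0,-3.5],"rot":[0,0,0]},{"translation":[0,0,-5.5],"rot":[0,0,0]},{"translation":[0,0,-7.3],"rot":[0,0,0]},{"translation":[0,0,-7.3],"rot":[0,0,0.5]}]';python3 - <<'E'
from h import *
plan(.477,.0715,.2,-7.2)
c=capture("wrist"); print(ray(c,(272,181.7),.039))
E
```

```text
clock: 20.7
ee_pos: [0.4045, 0.2843, 0.2021]
orientation: [3.138, -0.007, 1.39]
contact_force: [0.1, -0.4, -0.3]
finger_gap: 0.0109
pos [0.4045 0.2843 0.2021] rpy [179.8  -0.4  79.6] F [ 0.1 -0.4 -0.3] gap 0.0109 t 20.7
T [-7.85  4.38  0.05] rows>= 4 r [-0.01 -0.05  8.68]
[0.40585307 0.29286954 0.039     ]
```

```bash
python3 -m pendant '[{"translation":[-0.9,0.5,0],"rot":[0,0,1]},{"translation":[-1.8,1,0],"rot":[0,0,2]},{"translation":[-2.7,1.5,0],"rot":[0,0,3]},{"translation":[-3.6,2,0],"rot":[0,0,4]},{"translation":[-4.5,2.5,0],"rot":[0,0,5]}]';python3 - <<'E'
from h import *
plan(.477,.0715,.2,-7.2)
E
```

```text
clock: 21.38
ee_pos: [0.4435, 0.1599, 0.1978]
orientation: [3.141, 0.002, 0.515]
contact_force: [0.7, -0.8, -1.0]
finger_gap: 0.0109
pos [0.4435 0.1599 0.1978] rpy [1.80e+02 1.00e-01 2.95e+01] F [ 0.7 -0.8 -1. ] gap 0.0109 t 21.38
T [-0.57  3.74 -0.09] rows>= 2 r [0.   0.01 3.67]
```

```bash
python3 -m pendant '[{"translation":[-0.15,1,0],"rot":[0,0,1]},{"translation":[-0.3,2,0],"rot":[0,0,2]},{"translation":[-0.45,3,0],"rot":[0,0,3]},{"translation":[-0.57,3.74,0],"rot":[0,0,3.67]},{"translation":[-0.57,3.74,0],"rot":[0,0,3.67]}]';python3 -m pendant '[{"translation":[0,0,0.7],"rot":[0,0,0]},{"translation":[0,0,2],"rot":[0,0,0]},{"translation":[0,0,3.5],"rot":[0,0,0]},{"translation":[0,0,4.4],"rot":[0,0,0]},{"translation":[0,0,4.4],"rot":[0,0,0]}]';python3 - <<'E'
from h import *
plan(.477,.0715,.1,-7.2)
c=capture("wrist"); cv2.imwrite("pics/w20.png",c["image"])
E
```

```text
clock: 22.0
ee_pos: [0.4777, 0.0712, 0.198]
orientation: [3.14, 0.001, -0.122]
contact_force: [0.1, 0.3, -1.1]
finger_gap: 0.0104
clock: 22.62
ee_pos: [0.4754, 0.0731, 0.0861]
orientation: [3.139, 0.005, -0.119]
contact_force: [0.2, -0.8, 0.0]
finger_gap: 0.0108
pos [0.4754 0.0731 0.0861] rpy [179.8   0.3  -6.8] F [ 0.2 -0.8  0. ] gap 0.0108 t 22.62
T [ 0.07  0.06 -0.55] rows>= 1 r [0.02 0.03 0.04]
```

View pics/w20.png

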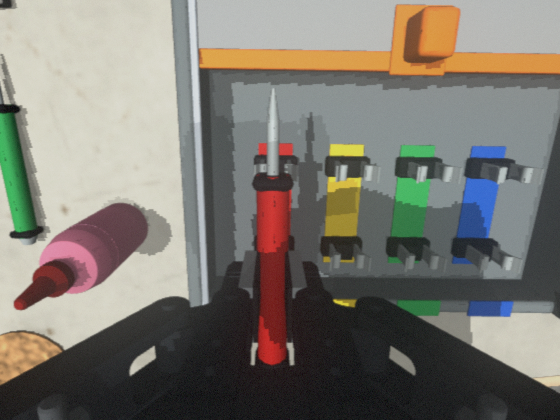

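```bash
python3 - <<'E'
from h import *
c=capture("wrist"); s=read_state(); print(s["ee_pos"],s["orientation"][2])
crop(c,"w20b",230,530,130,330,2)
for col in ['yellow','green','blue']: scr(c,col,(310,530,130,280),z=.006,amin=40)
R=Ro.from_euler('xyz',s["orientation"]).as_matrix()
for r in (183,):
  p=ray(c,(272.5,r),s["ee_pos"][2]+.022); print("collar top? in tool",R.T@(p-s["ee_pos"]))
E
```

```text
[0.47790521 0.07321423 0.08850849] -0.11939049749113839
yellow [345.7 152.3] 409 mid [0.5121 0.0184] len 0.024 dir deg 83.2
yellow [342.  208.6] 1869 mid [0.4707 0.0237] len 0.046 dir deg -6.6
yellow [326.  259.9] 44 mid [0.4307 0.0386] len 0.005 dir deg -4.3
yellow [347.7 261.6] 45 mid [0.4272 0.0219] len 0.009 dir deg 83.2
green [416.5 153.2] 375 mid [ 0.5055 -0.0317] len 0.024 dir deg 83.2
green [408.9 209.3] 1806 mid [ 0.4643 -0.0259] len 0.047 dir deg -7.4
green [393. 261.] 59 mid [ 0.4236 -0.0132] len 0.009 dir deg 83.2
blue [486.4 154.1] 421 mid [ 0.4989 -0.0813] len 0.025 dir deg 83.2
blue [476.  209.9] 1910 mid [ 0.4578 -0.0757] len 0.048 dir deg -7.5
blue [459.4 261.6] 101 mid [ 0.417  -0.0646] len 0.014 dir deg 83.2
collar top? in tool [ 0.03912716 -0.00206557 -0.02201502]
```

View pics/w20b.png

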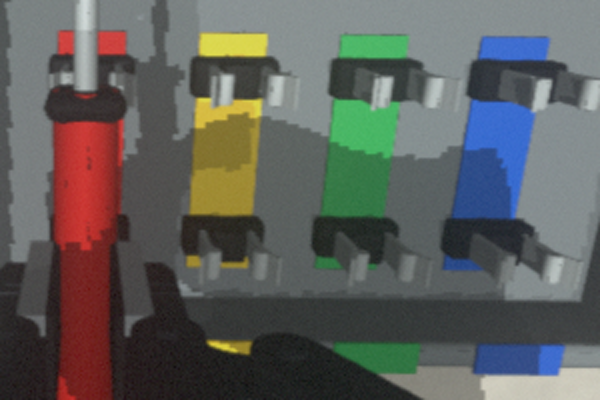

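```bash
python3 - <<'E'
from h import *
plan(.479,.0712,.035,-7.2)
E
```

```text
pos [0.4779 0.0732 0.0885] rpy [180.    0.   -6.8] F [0.2 0.1 0.5] gap 0.0103 t 22.73
T [0.05 0.07 2.14] rows>= 1 r [0.   0.   0.04]
```

```bash
python3 -m pendant '[{"translation":[0.05,0.07,0.7],"rot":[0,0,0.04]},{"translation":[0.05,0.07,1.4],"rot":[0,0,0.04]},{"translation":[0.05,0.07,2],"rot":[0,0,0.04]},{"translation":[0.05,0.07,2.14],"rot":[0,0,0.04]},{"translation":[0.05,0.07,2.14],"rot":[0,0,0.04]}]';python3 - <<'E'
from h import *
plan(.479,.0712,.035,-7.2)
c=capture("wrist"); crop(c,"w21",180,460,130,340,2.8)
E
```

```text
clock: 23.35
ee_pos: [0.4791, 0.0707, 0.035]
orientation: [3.141, 0.0, -0.128]
contact_force: [1.1, 0.3, -0.0]
finger_gap: 0.0103
pos [0.4791 0.0707 0.035 ] rpy [180.    0.   -7.3] F [ 1.1  0.3 -0. ] gap 0.0103 t 23.35
T [-0.01 -0.02 -0.  ] rows>= 1 r [ 0.    0.   -0.01]
```

View pics/w21.png

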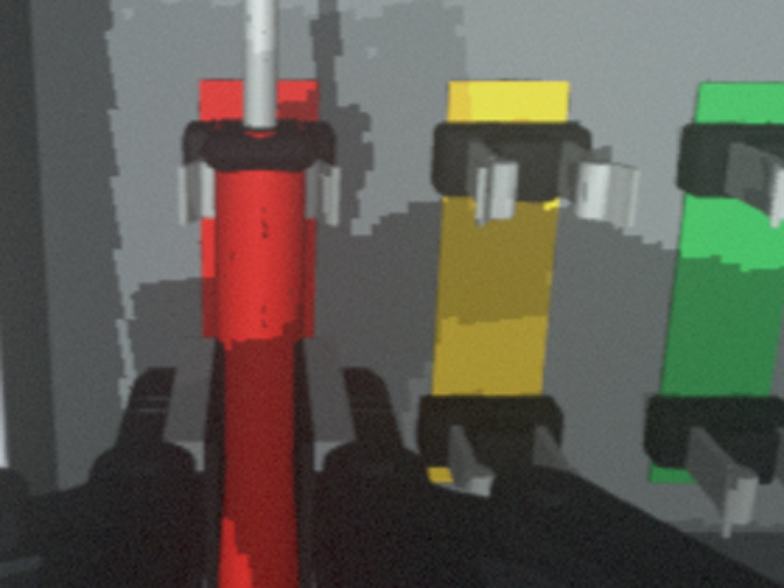

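```bash
python3 -m pendant '[{"translation":[0,0,0.25],"rot":[0,0,0]},{"translation":[0,0,0.5],"rot":[0,0,0]},{"translation":[0,0,0.6],"rot":[0,0,0]},{"translation":[0,0,0.7],"rot":[0,0,0]},{"translation":[0,0,0.8],"rot":[0,0,0]}]' 0 90;python3 -m pendant '[{"translation":[0,0,0.1],"rot":[0,0,0]},{"translation":[0,0,0.2],"rot":[0,0,0]},{"translation":[0,0,0.28],"rot":[0,0,0]},{"translation":[0,0,0.28],"rot":[0,0,0]}]';python3 - <<'E'
from h import *
plan(.479,.0712,.008,-7.2)
c=capture("wrist"); crop(c,"w22",180,460,130,340,2.8)
E
```

```text
clock: 24.02
ee_pos: [0.4794, 0.071, 0.0163]
orientation: [-3.14, 0.001, -0.128]
contact_force: [-7.8, -0.7, 30.4]
finger_gap: 0.0001
clock: 24.52
ee_pos: [0.4796, 0.0715, 0.0154]
orientation: [-3.132, 0.005, -0.13]
contact_force: [-24.5, -0.4, 84.7]
finger_gap: -0.0001
pos [0.4796 0.0715 0.0154] rpy [-179.5    0.3   -7.4] F [-24.5  -0.4  84.7] gap -0.0001 t 24.52
T [-0.02  0.02  0.3 ] rows>= 1 r [-0.05  0.03 -0.02]
```

View pics/w22.png

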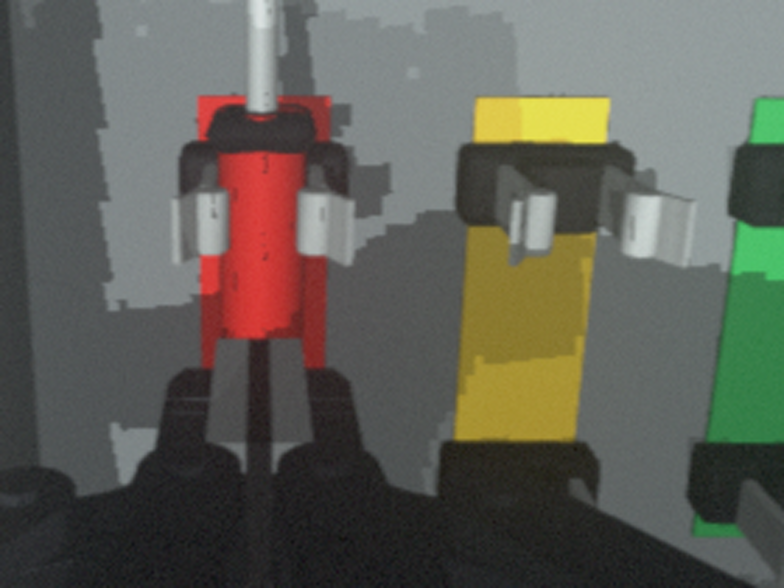

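```bash
python3 -m pendant '[{"translation":[0,0,-0.4],"rot":[0,0,0]},{"translation":[0,0,-0.8],"rot":[0,0,0]},{"translation":[0,0,-2],"rot":[0,0,0]},{"translation":[0,0,-4],"rot":[0,0,0]},{"translation":[0,0,-4],"rot":[0,0,0]}]';python3 - <<'E'
from h import *
plan(.479,.0712,.008,-7.2)
c=capture("wrist"); crop(c,"w23",180,460,80,340,2.8)
s=capture("side"); crop(s,"s23",250,350,210,280,7)
E
```

```text
clock: 25.2
ee_pos: [0.4817, 0.0714, 0.1109]
orientation: [-3.139, -0.006, -0.127]
contact_force: [-1.0, 0.3, -0.7]
finger_gap: -0.0001
pos [0.4817 0.0714 0.1109] rpy [-179.8   -0.3   -7.3] F [-1.   0.3 -0.7] gap -0.0001 t 25.2
T [-0.13  0.03  4.11] rows>= 2 r [-0.02 -0.03 -0.01]
```

View pics/w23.png

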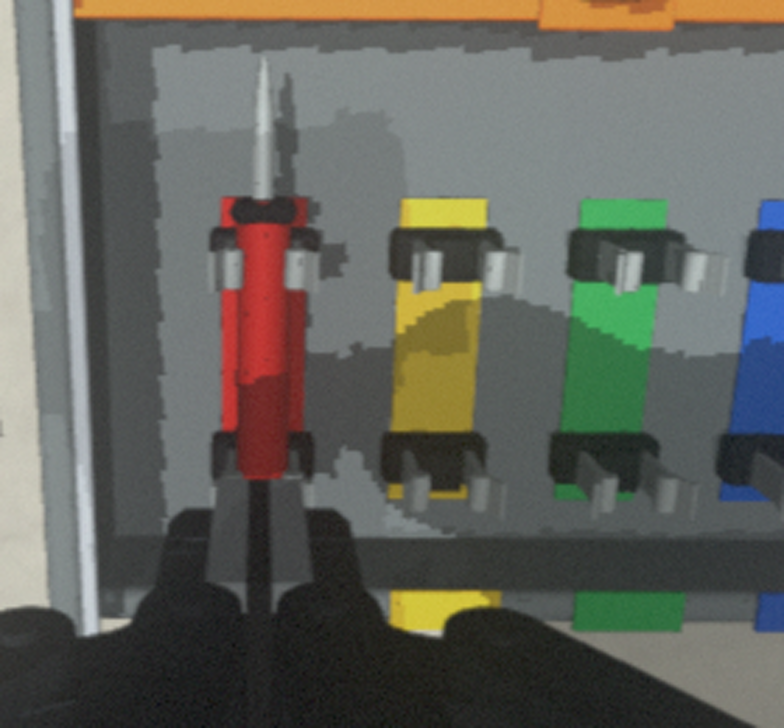

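View pics/s23.png

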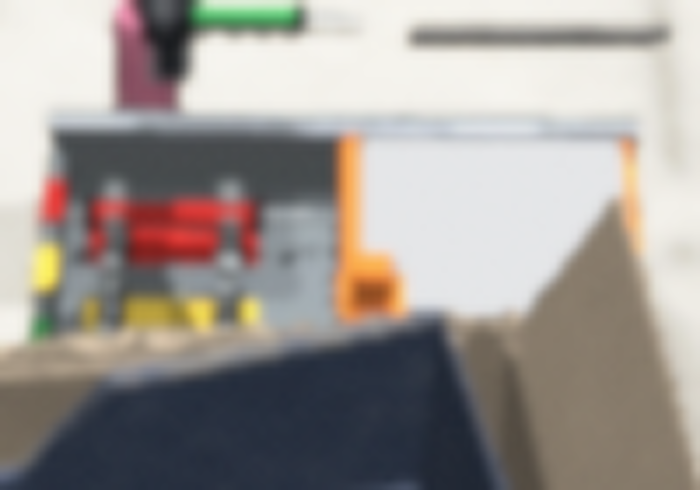

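```bash
python3 - <<'E'
from h import *
print(read_state()["joint_pos"])
plan(.522,.3305,.18,-2.7)
t=capture("top"); crop(t,"t23",195,395,140,275,4)
for col in ['yellow','green','blue']: scr(t,col,(200,300,140,275))
E
```

```text
[-1.00099532  0.3279809   0.91283455  2.05475578 -0.32954573  0.90897363
 -1.60555588]
pos [0.4788 0.0713 0.108 ] rpy [-180.     0.    -7.3] F [ 0.2  0.8 -0.4] gap 0.0001 t 25.3
T [  0.4  -10.5   -2.88] rows>= 5 r [-0.    0.   -0.46]
yellow [243.4 207.6] 52 mid [0.5194 0.3292] len 0.077 dir deg -2.9
blue [221.8 214.5] 17 mid [0.4927 0.4066] len 0.047 dir deg 2.1
```

View pics/t23.png

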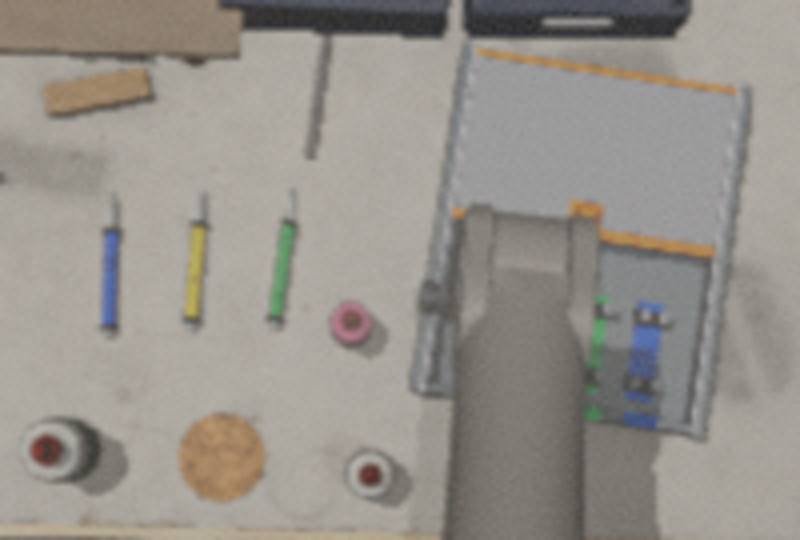

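```bash
python3 -m pendant '[{"translation":[0,0,-2],"rot":[0,0,0]},{"translation":[0.5,-1.5,-3],"rot":[0,0,0]},{"translation":[0.8,-3.5,-3],"rot":[0,0,0]},{"translation":[0.9,-5.5,-3],"rot":[0,0,0]},{"translation":[0.95,-7.2,-3],"rot":[0,0,0]}]' 50 60;python3 - <<'E'
from h import *
plan(.527,.2515,.18,-7.0)
c=capture("wrist"); cv2.imwrite("pics/w24.png",c["image"])
scr(c,'green',(0,560,0,400),amin=100)
scr(c,'yellow',(0,560,0,400),amin=100)
E
```

```text
clock: 25.98
ee_pos: [0.5247, 0.2482, 0.1811]
orientation: [3.139, 0.002, -0.127]
contact_force: [1.2, -0.0, -0.3]
finger_gap: 0.0429
pos [0.5247 0.2482 0.1811] rpy [ 1.799e+02  1.000e-01 -7.300e+00] F [ 1.2 -0.  -0.3] gap 0.0429 t 25.98
T [ 0.07 -0.14  0.04] rows>= 1 r [ 0.01  0.01 -0.03]
green [268.  184.8] 745 mid [0.5245 0.2545] len 0.083 dir deg -7.4
green [551.2 167.6] 132 mid [ 0.5064 -0.0263] len 0.016 dir deg 82.8
green [545.4 208. ] 941 mid [ 0.4647 -0.0244] len 0.048 dir deg -7.2
green [551.4 277.6] 162 mid [ 0.3837 -0.0381] len 0.017 dir deg 82.7
yellow [191.6 197.2] 1017 mid [0.5217 0.333 ] len 0.085 dir deg -2.7
yellow [504.8 167. ] 216 mid [0.5127 0.0194] len 0.024 dir deg 82.8
yellow [496.8 207.2] 991 mid [0.4719 0.0251] len 0.047 dir deg -6.8
yellow [507.7 277.2] 347 mid [0.3903 0.0091] len 0.035 dir deg 82.7
```

View pics/w24.png

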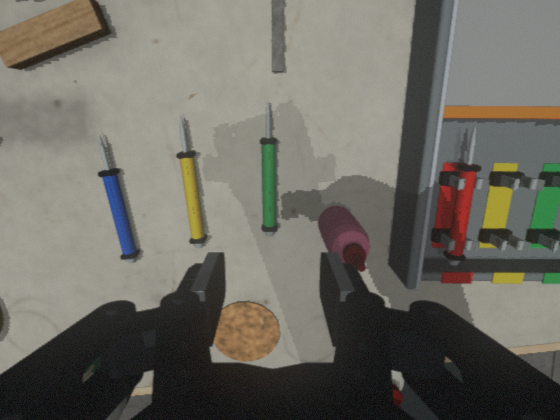

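```bash
python3 - <<'E'
from h import *
c=capture("wrist")
s=read_state();R=Ro.from_euler('xyz',s["orientation"]).as_matrix()
for px,z in [((337,211),0.0),((354,254),.10),((356,262),.12)]: 
  p=ray(c,px,z); print(p, R.T@(p-np.array([.5265,.2525,z])))
plan(.526,.252,.18,-7.2)
E
```

```text
[0.48675747 0.19457927 0.        ] [-0.03257762  0.06223308  0.00014589]
[0.48153329 0.19998502 0.1       ] [-0.03840717  0.05748646  0.00015642]
[0.4843252  0.20300367 0.12      ] [-0.03599379  0.05415742  0.00014687]
pos [0.5242 0.2528 0.1805] rpy [ 1.799e+02  1.000e-01 -6.800e+00] F [-0.  -0.2 -1. ] gap 0.0426 t 26.07
T [0.08 0.02 0.02] rows>= 1 r [0.01 0.01 0.04]
```

```bash
cat >> h.py <<'E'
def planH(H,yaw,tilt=0,off=.0255):
    """put handle centre H at `off` behind TCP with tool tilted about its x by tilt deg"""
    s=read_state(); R=Ro.from_euler('xyz',s["orientation"])
    Rt=Ro.from_euler('xyz',[np.pi,0,np.radians(yaw)])*Ro.from_rotvec([np.radians(tilt),0,0])
    T=np.array(H)+Rt.apply([0,0,off])
    print("pos",np.round(s["ee_pos"],4),"rpy",np.round(np.degrees(s["orientation"]),1),"F",np.round(s["contact_force"],1),"gap",round(s["finger_gap"],4),"t",round(s["clock"],2))
    print("TCP goal",np.round(T,4),"T",np.round(R.inv().apply(T-s["ee_pos"])/.025,2),"r",np.round(np.degrees((R.inv()*Rt).as_rotvec())/10,2))
E
python3 -c "
from h import *
planH((.526,.2525,.1),-7.2,-15)
planH((.526,.2525,.0085),-7.2,-15)"
```

```text
pos [0.5242 0.2528 0.1805] rpy [ 1.799e+02  1.000e-01 -6.800e+00] F [-0.  -0.2 -1. ] gap 0.0426 t 26.07
TCP goal [0.5252 0.246  0.0754] T [0.08 0.26 4.21] r [-1.49  0.01  0.04]
pos [0.5242 0.2528 0.1805] rpy [ 1.799e+02  1.000e-01 -6.800e+00] F [-0.  -0.2 -1. ] gap 0.0426 t 26.07
TCP goal [ 0.5252  0.246  -0.0161] T [0.09 0.26 7.87] r [-1.49  0.01  0.04]
```

```bash
python3 -m pendant '[{"translation":[0.08,0.26,0],"rot":[-0.8,0,0.04]},{"translation":[0.08,0.26,1],"rot":[-1.5,0,0.04]},{"translation":[0.08,0.26,2.5],"rot":[-1.5,0,0.04]},{"translation":[0.08,0.26,4.2],"rot":[-1.5,0,0.04]},{"translation":[0.08,0.26,4.2],"rot":[-1.5,0,0.04]}]' 38; python3 -c "
from h import *
planH((.526,.2525,.0085),-7.2,-15)
c=capture('wrist'); cv2.imwrite('pics/w25.png',c['image'])
s=capture('side'); crop(s,'s25',215,335,130,250,5)
scr(c,'green',(0,400,0,400),amin=100)"
```

```text
clock: 26.7
ee_pos: [0.5233, 0.2376, 0.0743]
orientation: [2.873, 0.006, -0.136]
contact_force: [-0.2, 0.2, 0.7]
finger_gap: 0.0324
pos [0.5233 0.2376 0.0743] rpy [164.6   0.4  -7.8] F [-0.2  0.2  0.7] gap 0.0324 t 26.7
TCP goal [ 0.5252  0.246  -0.0161] T [ 0.05 -1.29  3.4 ] r [ 0.04  0.05 -0.05]
green [224.3 184. ] 823 mid [0.5481 0.2515] len 0.038 dir deg -6.7
green [229.5 242.7] 221 mid [0.5063 0.2551] len 0.015 dir deg -9.6
```

View pics/w25.png

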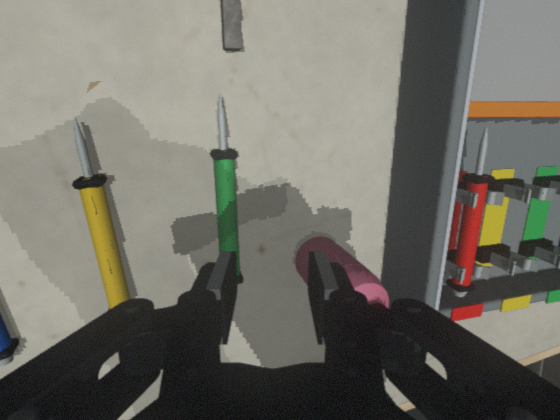

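View pics/s25.png

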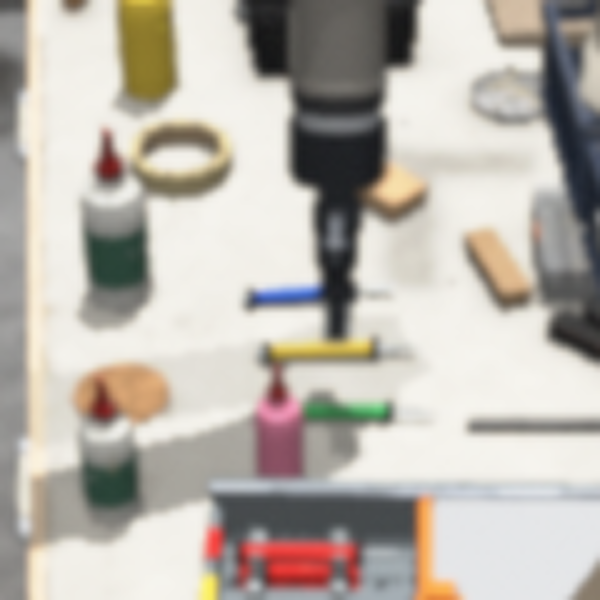

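```bash
python3 -m pendant '[{"translation":[0.05,-0.5,0.4],"rot":[0,0,0]},{"translation":[0.05,-0.85,1.7],"rot":[0,0,0]},{"translation":[0.05,-1.1,2.6],"rot":[0,0,0]},{"translation":[0.05,-1.1,2.6],"rot":[0,0,0]}]'; python3 -c "
from h import *
planH((.526,.2525,.0085),-7.2,-15)
c=capture('wrist'); cv2.imwrite('pics/w26.png',c['image'])
scr(c,'green',(0,400,0,400),amin=100)"
```

```text
clock: 27.3
ee_pos: [0.5283, 0.2489, 0.0069]
orientation: [2.878, 0.001, -0.135]
contact_force: [-0.1, -0.7, 0.0]
finger_gap: 0.0325
pos [0.5283 0.2489 0.0069] rpy [ 1.649e+02  1.000e-01 -7.700e+00] F [-0.1 -0.7  0. ] gap 0.0325 t 27.3
TCP goal [ 0.5252  0.246  -0.0161] T [-0.1  -0.11  0.92] r [ 0.01  0.02 -0.05]
green [268.8 200.7] 738 mid [0.5558 0.2496] len 0.021 dir deg -7.8
green [270.3 287.6] 2121 mid [0.5089 0.2552] len 0.066 dir deg -7.7
```

View pics/w26.png

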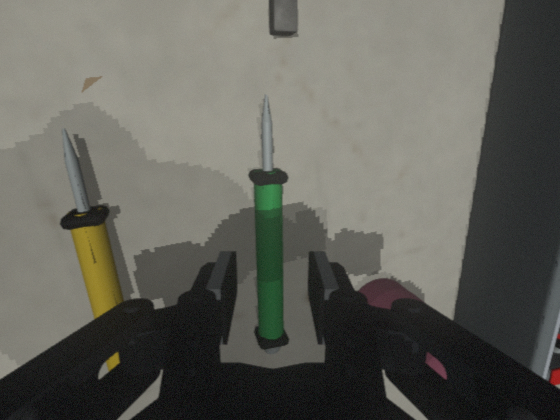

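```bash
python3 -m pendant '[{"translation":[-0.08,-0.05,0.4],"rot":[0,0,0]},{"translation":[-0.08,-0.1,0.8],"rot":[0,0,0]},{"translation":[-0.08,-0.1,0.85],"rot":[0,0,0]},{"translation":[-0.08,-0.1,0.85],"rot":[0,0,0]}]'; python3 -c "
from h import *
planH((.526,.2525,.0085),-7.2,-15)
c=capture('wrist'); crop(c,'w27',170,370,130,350,3)"
```

```text
clock: 27.85
ee_pos: [0.5271, 0.2463, -0.0128]
orientation: [2.88, -0.001, -0.135]
contact_force: [-0.9, 0.1, 0.7]
finger_gap: 0.0327
pos [ 0.5271  0.2463 -0.0128] rpy [ 1.65e+02 -1.00e-01 -7.70e+00] F [-0.9  0.1  0.7] gap 0.0327 t 27.85
TCP goal [ 0.5252  0.246  -0.0161] T [-0.08 -0.01  0.13] r [-0.    0.01 -0.05]
```

View pics/w27.png

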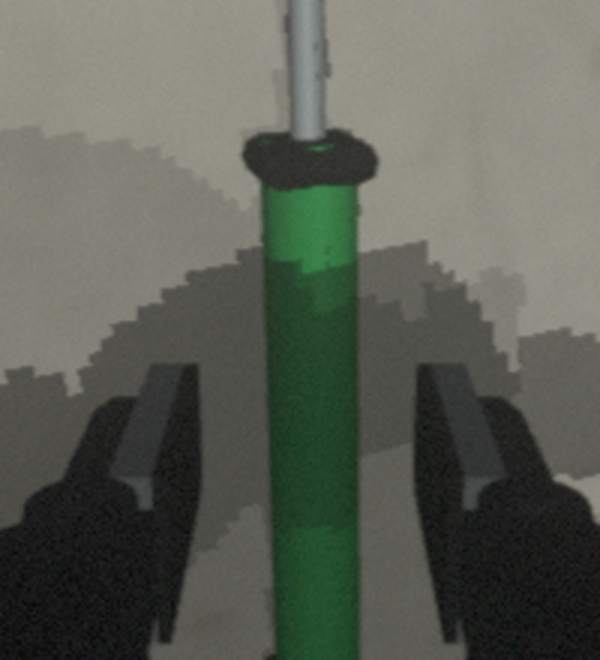

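```bash
python3 -m pendant '[{"translation":[-0.06,-0.03,0.12],"rot":[0,0,0]},{"translation":[-0.06,-0.03,0.16],"rot":[0,0,0]},{"translation":[-0.06,-0.03,0.16],"rot":[0,0,0]}]'; python3 -m pendant '[{"translation":[0,0,0],"rot":[0,0,0]},{"translation":[0,0,0],"rot":[0,0,0]},{"translation":[0,0,0],"rot":[0,0,0]},{"translation":[0,0,0],"rot":[0,0,0]}]' 0 60; python3 -c "
from h import *
planH((.526,.2525,.0085),-7.2,-15)
c=capture('wrist'); crop(c,'w28',170,370,130,350,3)"
```

```text
clock: 28.28
ee_pos: [0.5271, 0.2467, -0.0146]
orientation: [2.881, -0.003, -0.135]
contact_force: [-1.5, 0.6, 12.3]
finger_gap: 0.0322
clock: 28.78
ee_pos: [0.5271, 0.248, -0.0153]
orientation: [2.883, -0.004, -0.134]
contact_force: [0.4, 2.1, 8.5]
finger_gap: 0.0113
pos [ 0.5271  0.248  -0.0153] rpy [165.2  -0.2  -7.6] F [0.4 2.1 8.5] gap 0.0113 t 28.77
TCP goal [ 0.5252  0.246  -0.0161] T [-0.07  0.08  0.05] r [-0.02 -0.01 -0.05]
```

View pics/w28.png

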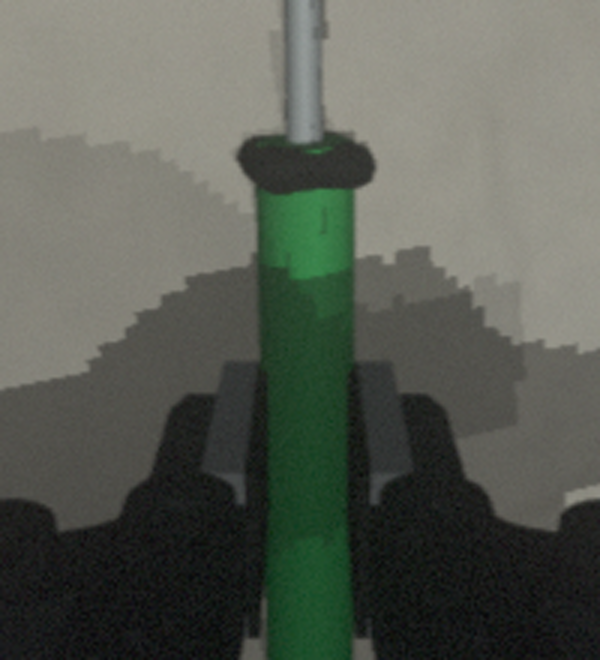

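```bash
python3 -m pendant '[{"translation":[0,0.1,-0.4],"rot":[0,0,0]},{"translation":[0,0.3,-1.2],"rot":[0,0,0]},{"translation":[0,0.8,-3],"rot":[0,0,0]},{"translation":[0,1.3,-5],"rot":[0,0,0]},{"translation":[0,1.8,-7],"rot":[0.7,0,0]}]' 0 60; python3 -c "
from h import *
plan(.465,-.028,.18,-7.2)
c=capture('wrist'); crop(c,'w29',70,450,100,350,2)"
```

```text
clock: 29.45
ee_pos: [0.5252, 0.2514, 0.1652]
orientation: [3.005, -0.001, -0.129]
contact_force: [0.2, 0.5, -1.1]
finger_gap: 0.0115
pos [0.5252 0.2514 0.1652] rpy [ 1.721e+02 -1.000e-01 -7.400e+00] F [ 0.2  0.5 -1.1] gap 0.0115 t 29.45
T [-0.95 11.37  0.97] rows>= 5 r [ 0.79 -0.   -0.02]
```

View pics/w29.png

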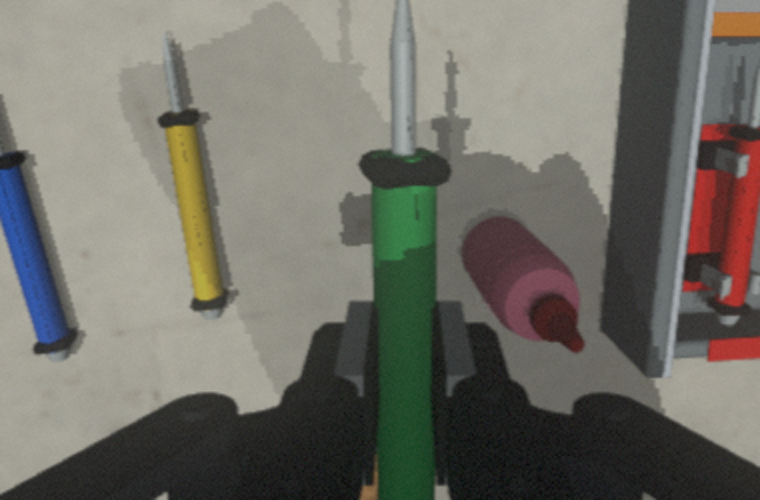

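```bash
python3 -m pendant '[{"translation":[-0.1,1.8,-0.2],"rot":[0.4,0,0]},{"translation":[-0.3,4,0],"rot":[0.79,0,0]},{"translation":[-0.5,6.3,0.3],"rot":[0.79,0,0]},{"translation":[-0.75,8.6,0.6],"rot":[0.79,0,0]},{"translation":[-0.93,10.6,0.9],"rot":[0.79,0,0]}]'; python3 -c "
from h import *
plan(.4655,-.028,.1,-7.2)"
```

```text
clock: 30.12
ee_pos: [0.4655, -0.0149, 0.1788]
orientation: [3.141, -0.001, -0.137]
contact_force: [1.3, -0.8, -0.5]
finger_gap: 0.0113
pos [ 0.4655 -0.0149  0.1788] rpy [180.   -0.   -7.9] F [ 1.3 -0.8 -0.5] gap 0.0113 t 30.12
T [0.07 0.52 3.15] rows>= 2 r [ 0.   -0.   -0.07]
```

```bash
python3 -m pendant '[{"translation":[0,0.5,0],"rot":[0,0,0]},{"translation":[0,0.5,1.5],"rot":[0,0,0]},{"translation":[0,0.5,3.5],"rot":[0,0,0]},{"translation":[0,0.5,4.8],"rot":[0,0,0]},{"translation":[0,0.5,4.8],"rot":[0,0,0]}]'; python3 -c "
from h import *
plan(.4655,-.028,.04,-7.2)
c=capture('wrist'); crop(c,'w30',140,420,100,340,2.8)"
```

```text
clock: 30.75
ee_pos: [0.4631, -0.0245, 0.0568]
orientation: [3.138, 0.004, -0.135]
contact_force: [-0.2, 0.1, -0.5]
finger_gap: 0.0114
pos [ 0.4631 -0.0245  0.0568] rpy [179.8   0.2  -7.7] F [-0.2  0.1 -0.5] gap 0.0114 t 30.75
T [0.12 0.13 0.67] rows>= 1 r [ 0.02  0.02 -0.05]
```

View pics/w30.png

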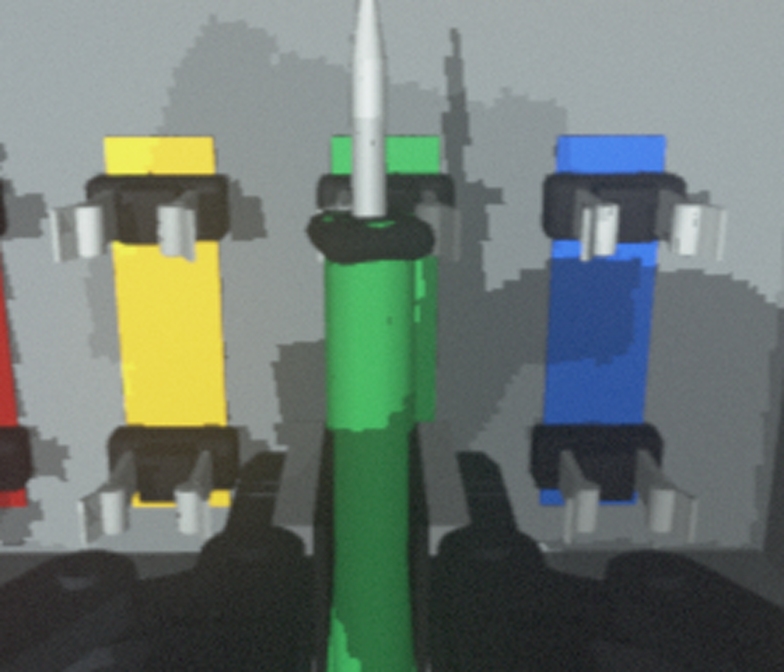

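```bash
python3 -m pendant '[{"translation":[0.05,0.06,0.5],"rot":[0,0,-0.04]},{"translation":[0.05,0.06,0.9],"rot":[0,0,-0.04]},{"translation":[0.05,0.06,0.9],"rot":[0,0,-0.04]}]'; python3 -c "
from h import *
plan(.4655,-.028,.035,-7.2)
c=capture('wrist'); crop(c,'w31',140,420,100,340,2.8)"
```

```text
clock: 31.18
ee_pos: [0.4659, -0.0261, 0.0355]
orientation: [3.14, -0.0, -0.128]
contact_force: [-0.4, 0.2, -0.5]
finger_gap: 0.0112
pos [ 0.4659 -0.0261  0.0355] rpy [179.9  -0.   -7.3] F [-0.4  0.2 -0.5] gap 0.0112 t 31.18
T [-0.01  0.08  0.02] rows>= 1 r [ 0.01 -0.   -0.01]
```

View pics/w31.png

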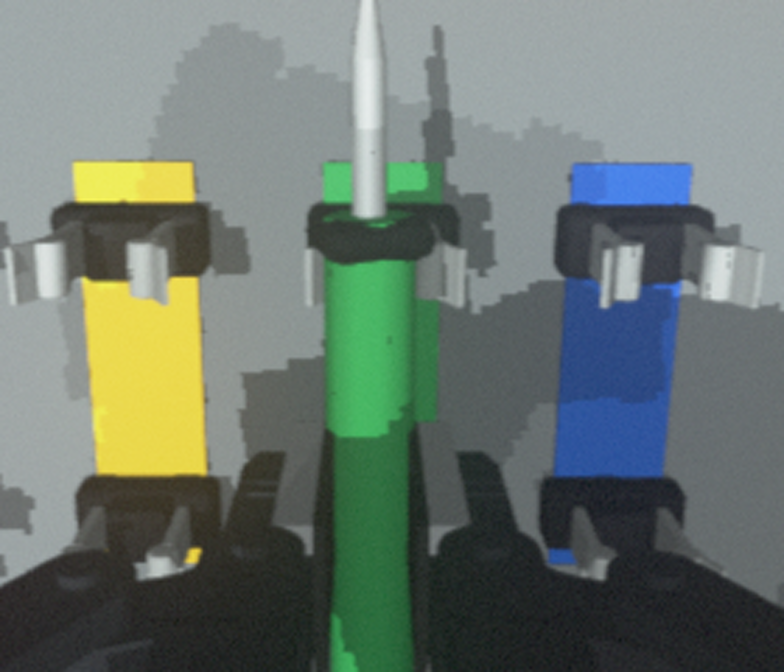

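```bash
python3 -m pendant '[{"translation":[0.1,0.1,0],"rot":[0,0,0]},{"translation":[0.1,0.1,0],"rot":[0,0,0]},{"translation":[0.1,0.1,0],"rot":[0,0,0]}]' 0 80; python3 -c "
from h import *
plan(.4655,-.028,.035,-7.2)
c=capture('wrist'); crop(c,'w32',140,420,100,340,2.8)"
```

```text
clock: 31.6
ee_pos: [0.4686, -0.029, 0.036]
orientation: [3.14, -0.001, -0.128]
contact_force: [0.2, 0.1, -0.4]
finger_gap: 0.0104
pos [ 0.4686 -0.029   0.036 ] rpy [ 1.799e+02 -1.000e-01 -7.300e+00] F [ 0.2  0.1 -0.4] gap 0.0104 t 31.6
T [-0.13 -0.03  0.04] rows>= 1 r [ 0.01 -0.01 -0.01]
```

View pics/w32.png

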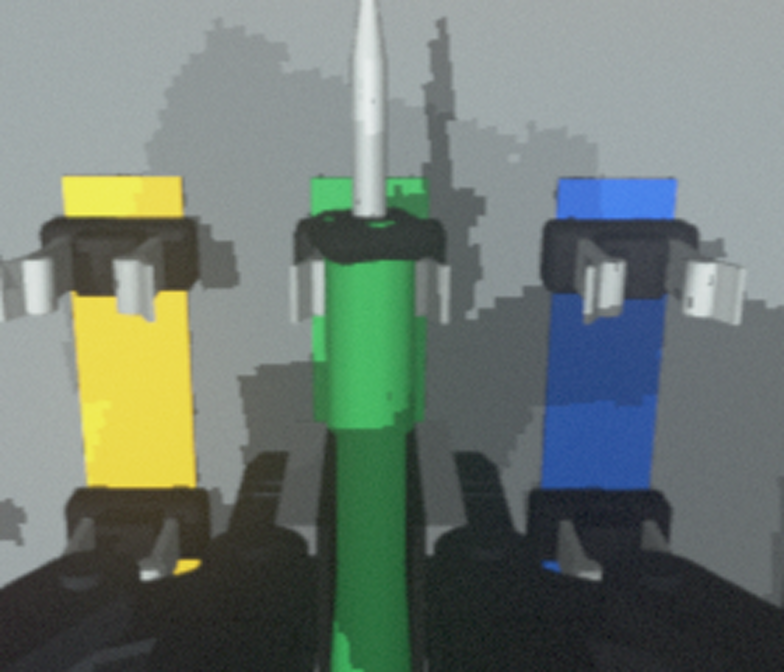

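```bash
python3 -m pendant '[{"translation":[0,0,0.3],"rot":[0,0,0]},{"translation":[0,0,0.6],"rot":[0,0,0]},{"translation":[0,0,0.75],"rot":[0,0,0]},{"translation":[0,0,0.85],"rot":[0,0,0]}]' 0 110
```

```text
clock: 32.15
ee_pos: [0.4679, -0.0287, 0.0142]
orientation: [3.14, 0.0, -0.129]
contact_force: [-1.8, -0.2, -0.4]
finger_gap: 0.0092
```

```bash
python3 -m pendant '[{"translation":[0,0,0.15],"rot":[0,0,0]},{"translation":[0,0,0.25],"rot":[0,0,0]},{"translation":[0,0,0.3],"rot":[0,0,0]}]'
```

```text
clock: 32.52
ee_pos: [0.4803, -0.0304, 0.0123]
orientation: [3.141, -0.021, -0.128]
contact_force: [-4.2, -1.5, 78.2]
finger_gap: 0.0026
```

```bash
python3 -m pendant '[{"translation":[0,0,-0.3],"rot":[0,0,0]},{"translation":[0,0,-0.6],"rot":[0,0,0]}]'; python3 -c "
from h import *
plan(.4655,-.028,.035,-7.2)
c=capture('wrist'); crop(c,'w33',140,420,100,340,2.8)"
```

```text
clock: 32.78
ee_pos: [0.4683, -0.0294, 0.0224]
orientation: [3.14, -0.001, -0.128]
contact_force: [-0.7, 0.3, -0.3]
finger_gap: -0.0001
pos [ 0.4683 -0.0294  0.0224] rpy [179.9  -0.   -7.3] F [-0.7  0.3 -0.3] gap -0.0001 t 32.77
T [-0.12 -0.04 -0.5 ] rows>= 1 r [ 0.01 -0.   -0.01]
```

View pics/w33.png

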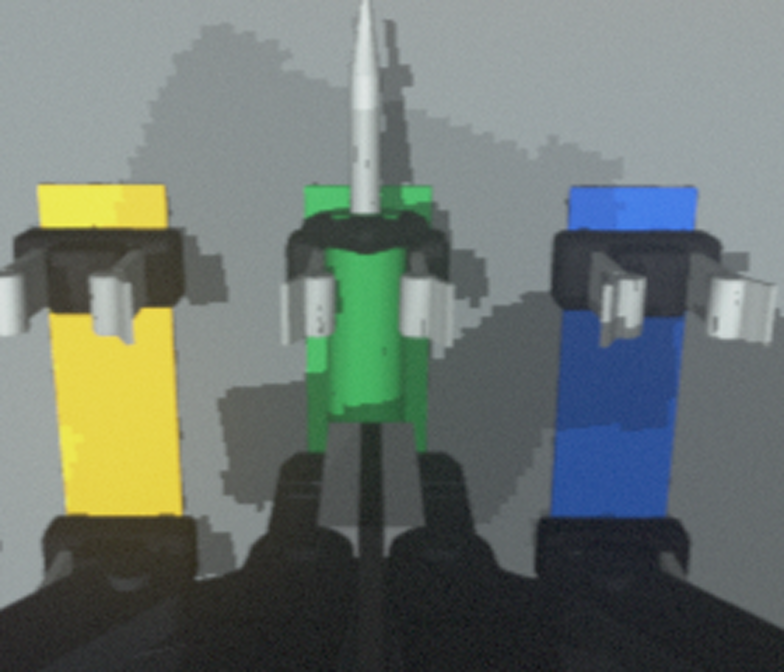

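```bash
python3 -m pendant '[{"translation":[0,0,-1],"rot":[0,0,0]},{"translation":[-0.5,0,-2.5],"rot":[0,0,0]},{"translation":[-1,0,-4],"rot":[0,0,0]},{"translation":[-1.5,0,-5],"rot":[0,0,0]},{"translation":[-1.5,0,-5],"rot":[0,0,0]}]' 50 60; python3 -c "
from h import *
plan(.4655,-.028,.035,-7.2)
c=capture('wrist'); crop(c,'w34',140,420,60,280,2.8)"
```

```text
clock: 33.45
ee_pos: [0.4312, -0.0232, 0.1477]
orientation: [-3.14, -0.002, -0.126]
contact_force: [0.3, 0.8, -0.6]
finger_gap: 0.0429
pos [ 0.4312 -0.0232  0.1477] rpy [-1.799e+02 -1.000e-01 -7.200e+00] F [ 0.3  0.8 -0.6] gap 0.0429 t 33.45
T [1.37 0.03 4.51] rows>= 2 r [-0.01 -0.01 -0.  ]
```

View pics/w34.png

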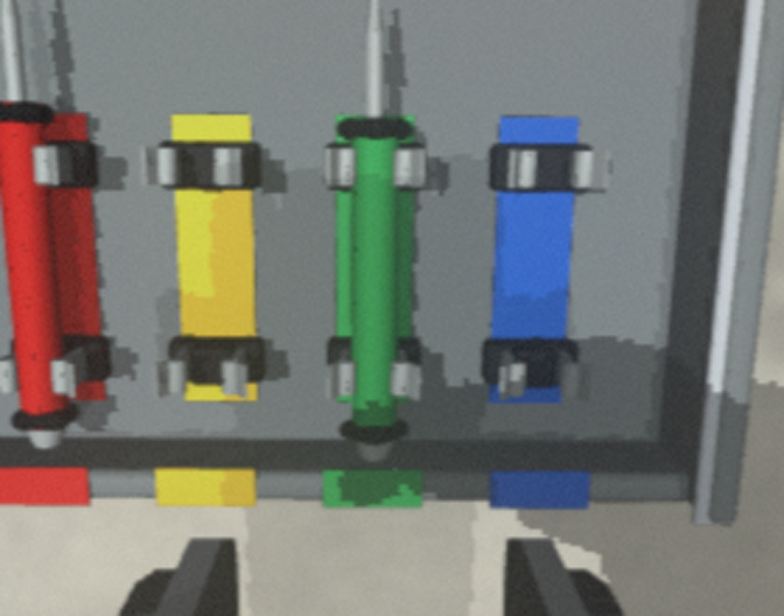

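```bash
python3 - <<'E'
from h import *
c=capture("wrist")
for n,a,b,k in [("g",(273.6,105.7),(273.6,213.6),(.4643,-.0259)),("r",(148.9,99.3),(156,209.3),(.4775,.0735))]:
  A=ray(c,a,.0375);B=ray(c,b,.0375); m=(A+B)/2; ax=np.array([np.cos(-.1257),np.sin(-.1257)])
  d=(m[:2]-np.array(k)); print(n,m, np.linalg.norm(A-B),"along",d@ax,"across",d@np.array([-ax[1],ax[0]]))
plan(.522,.3305,.18,-2.7)
s=read_state(); print(s["joint_pos"])
E
```

```text
g [ 0.46197061 -0.02589079  0.0375    ] 0.08611345330353941 along -0.002312169009849667 across -0.00028289813446242466
r [0.47819876 0.06927389 0.0375    ] 0.08712044241785688 along 0.0012230766457647674 across -0.0041051677889157
pos [ 0.4307 -0.0235  0.1464] rpy [179.9  -0.   -7.3] F [ 0.9 -0.4 -0.7] gap 0.043 t 33.55
T [  1.83 -14.51  -1.36] rows>= 6 r [ 0.01 -0.   -0.46]
[-1.05497292  0.13095935  1.09457498  2.12721844 -0.14076825  0.95863227
 -1.5802172 ]
```

```bash
python3 -m pendant '[{"translation":[0.2,-1.5,-1],"rot":[0,0,0]},{"translation":[0.5,-4,-1.3],"rot":[0,0,-0.1]},{"translation":[0.8,-6.4,-1.36],"rot":[0,0,-0.2]},{"translation":[1.1,-8.8,-1.36],"rot":[0,0,-0.3]},{"translation":[1.4,-11.2,-1.36],"rot":[0,0,-0.46]}]' 38 60; python3 -c "
from h import *
plan(.523,.3305,.1,-2.7)"
```

```text
clock: 34.17
ee_pos: [0.5016, 0.2508, 0.1782]
orientation: [3.137, 0.001, -0.047]
contact_force: [0.4, -0.5, 1.2]
finger_gap: 0.0325
pos [0.5016 0.2508 0.1782] rpy [ 1.797e+02  1.000e-01 -2.700e+00] F [ 0.4 -0.5  1.2] gap 0.0325 t 34.17
T [ 0.71 -3.24  3.11] rows>= 2 r [0.03 0.01 0.  ]
```

```bash
python3 -m pendant '[{"translation":[0.3,-1.5,0],"rot":[0,0,0]},{"translation":[0.65,-3,1],"rot":[0,0,0]},{"translation":[0.65,-3.1,3.1],"rot":[0,0,0]},{"translation":[0.65,-3.1,4.5],"rot":[0,0,0]},{"translation":[0.65,-3.1,4.5],"rot":[0,0,0]}]'; python3 -c "
from h import *
plan(.523,.3305,.0,-2.7)
c=capture('wrist'); cv2.imwrite('pics/w35.png',c['image'])
scr(c,'yellow',(0,400,0,400),amin=100)"
```

```text
clock: 34.8
ee_pos: [0.5188, 0.3235, 0.0628]
orientation: [3.133, 0.007, -0.048]
contact_force: [-0.2, -0.9, 0.2]
finger_gap: 0.0325
pos [0.5188 0.3235 0.0628] rpy [179.5   0.4  -2.8] F [-0.2 -0.9  0.2] gap 0.0325 t 34.8
T [ 0.17 -0.31  2.51] rows>= 2 r [ 0.05  0.04 -0.01]
yellow [261.4 214.8] 2389 mid [0.5223 0.3324] len 0.086 dir deg -3.2
```

View pics/w35.png

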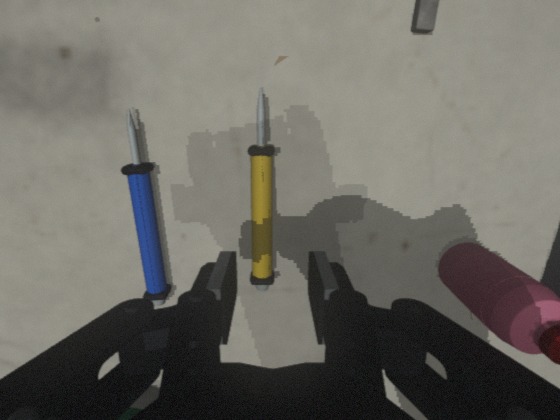

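```bash
python3 -m pendant '[{"translation":[0.1,-0.25,0.8],"rot":[0,0,0]},{"translation":[0.12,-0.27,1.8],"rot":[0,0,0]},{"translation":[0.12,-0.27,2.6],"rot":[0,0,0]},{"translation":[0.12,-0.27,2.85],"rot":[0,0,0]},{"translation":[0.12,-0.27,2.85],"rot":[0,0,0]}]'; python3 -c "
from h import *
plan(.5223,.3305,-.018,-3)
c=capture('wrist'); crop(c,'w36',170,370,130,350,3)"
```

```text
clock: 35.48
ee_pos: [0.5251, 0.3322, -0.0033]
orientation: [3.14, -0.001, -0.048]
contact_force: [0.4, -0.4, 0.7]
finger_gap: 0.0323
pos [ 0.5251  0.3322 -0.0033] rpy [ 1.799e+02 -1.000e-01 -2.700e+00] F [ 0.4 -0.4  0.7] gap 0.0323 t 35.48
T [-0.11  0.07  0.59] rows>= 1 r [ 0.01 -0.01  0.03]
```

View pics/w36.png

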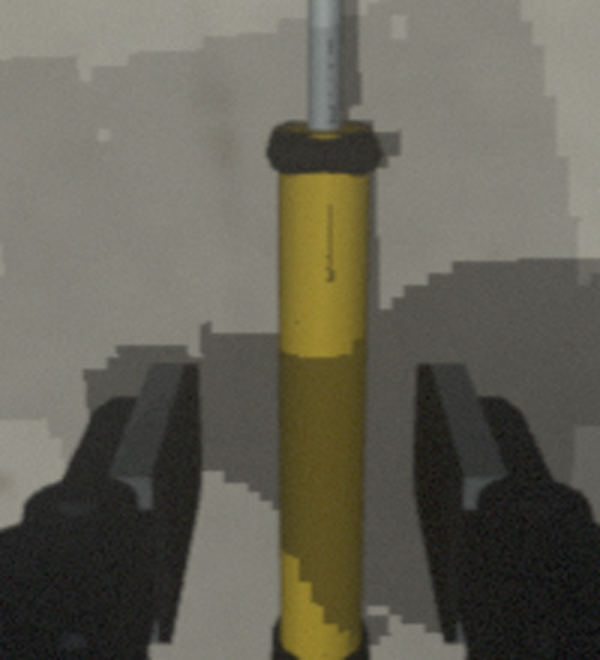

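```bash
python3 -m pendant '[{"translation":[-0.05,0.07,0.3],"rot":[0,0,0]},{"translation":[-0.05,0.07,0.5],"rot":[0,0,0]},{"translation":[-0.05,0.07,0.55],"rot":[0,0,0]},{"translation":[-0.05,0.07,0.58],"rot":[0,0,0]}]'; python3 -m pendant '[{"translation":[0,0,0.06],"rot":[0,0,0]},{"translation":[0,0,0.06],"rot":[0,0,0]}]';
```

```text
clock: 36.02
ee_pos: [0.5237, 0.3305, -0.0178]
orientation: [3.14, -0.001, -0.048]
contact_force: [0.3, 0.5, 0.7]
finger_gap: 0.0329
clock: 36.28
ee_pos: [0.5236, 0.3305, -0.0193]
orientation: [3.14, -0.001, -0.048]
contact_force: [0.2, -0.2, -0.7]
finger_gap: 0.0324
```

Deeper grip than the red one; close.

```bash
python3 -m pendant '[{"translation":[0,0,0.03],"rot":[0,0,0]},{"translation":[0,0,0.03],"rot":[0,0,0]},{"translation":[0,0,0.03],"rot":[0,0,0]},{"translation":[0,0,0.03],"rot":[0,0,0]}]' 0 60; python3 -m pendant '[{"translation":[0,0,-0.3],"rot":[0,0,0]},{"translation":[0,0,-1.2],"rot":[0,0,0]},{"translation":[0,0,-3],"rot":[0,0,0]},{"translation":[0,0,-5],"rot":[0,0,0]},{"translation":[0,0,-7.5],"rot":[0,0,0]}]'; python3 -c "
from h import *
plan(.473,.0215,.18,-7.2)
c=capture('wrist'); crop(c,'w37',170,370,130,350,3)"
```

```text
clock: 36.78
ee_pos: [0.5241, 0.331, -0.0195]
orientation: [3.141, -0.002, -0.047]
contact_force: [-0.7, 1.3, 5.4]
finger_gap: 0.0112
clock: 37.4
ee_pos: [0.5227, 0.33, 0.1694]
orientation: [3.139, 0.0, -0.048]
contact_force: [0.7, 1.1, -0.1]
finger_gap: 0.0116
pos [0.5227 0.33   0.1694] rpy [179.8   0.   -2.8] F [ 0.7  1.1 -0.1] gap 0.0116 t 37.4
T [-1.39 12.42 -0.39] rows>= 6 r [0.02 0.   0.44]
```

View pics/w37.png

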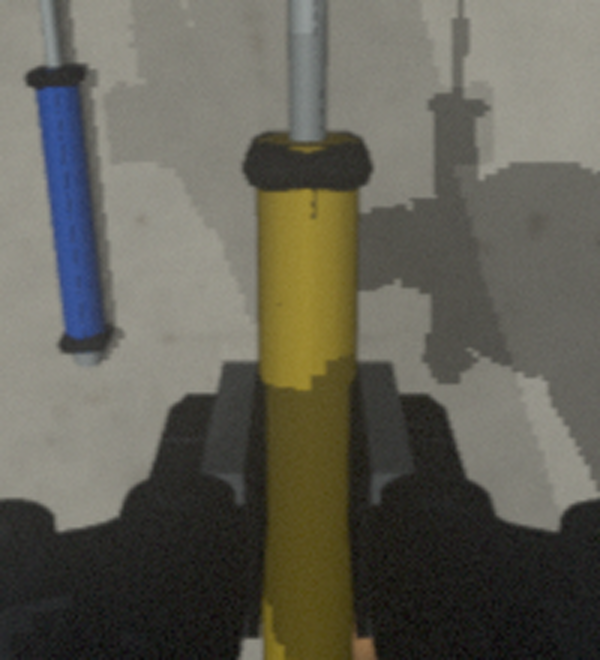

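```bash
python3 -m pendant '[{"translation":[-0.2,2,-0.4],"rot":[0,0,0.1]},{"translation":[-0.5,4.4,-0.4],"rot":[0,0,0.2]},{"translation":[-0.8,6.8,-0.4],"rot":[0,0,0.3]},{"translation":[-1.1,9.2,-0.4],"rot":[0,0,0.4]},{"translation":[-1.3,11.5,-0.4],"rot":[0,0,0.44]}]' 0 60; python3 -c "
from h import *
plan(.4743,.021,.05,-7.2)"
```

```text
clock: 38.08
ee_pos: [0.4766, 0.0426, 0.1786]
orientation: [3.141, -0.001, -0.126]
contact_force: [0.8, -0.0, -0.6]
finger_gap: 0.0116
pos [0.4766 0.0426 0.1786] rpy [ 1.8e+02 -1.0e-01 -7.2e+00] F [ 0.8 -0.  -0.6] gap 0.0116 t 38.08
T [0.01 0.87 5.14] rows>= 3 r [ 0.   -0.01 -0.  ]
```

```bash
python3 -m pendant '[{"translation":[0,0.8,0],"rot":[0,0,0]},{"translation":[0,0.8,1.5],"rot":[0,0,0]},{"translation":[0,0.8,3.5],"rot":[0,0,0]},{"translation":[0,0.8,5.1],"rot":[0,0,0]},{"translation":[0,0.8,5.1],"rot":[0,0,0]}]'; python3 -m pendant '[{"translation":[0,0,0.3],"rot":[0,0,0]},{"translation":[0,0,0.5],"rot":[0,0,0]},{"translation":[0,0,0.5],"rot":[0,0,0]}]';python3 -c "
from h import *
plan(.4743,.021,.035,-7.2)
c=capture('wrist'); crop(c,'w38',140,420,100,340,2.8)"
```

```text
clock: 38.7
ee_pos: [0.4726, 0.025, 0.0488]
orientation: [3.138, 0.005, -0.124]
contact_force: [0.9, -0.2, 1.1]
finger_gap: 0.0118
clock: 39.08
ee_pos: [0.4755, 0.0254, 0.0386]
orientation: [3.141, -0.002, -0.124]
contact_force: [0.1, 0.2, -0.0]
finger_gap: 0.0118
pos [0.4755 0.0254 0.0386] rpy [ 1.8e+02 -1.0e-01 -7.1e+00] F [ 0.1  0.2 -0. ] gap 0.0118 t 39.08
T [-0.03  0.18  0.14] rows>= 1 r [ 0.   -0.01  0.01]
```

View pics/w38.png

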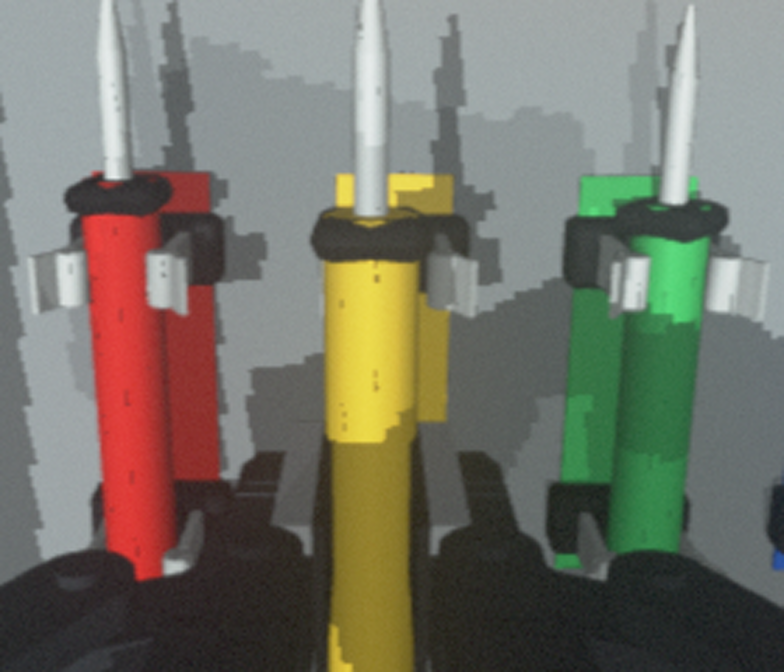

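```bash
python3 -m pendant '[{"translation":[0,0.18,0.1],"rot":[0,0,0]},{"translation":[0,0.18,0.1],"rot":[0,0,0]},{"translation":[0,0.18,0.1],"rot":[0,0,0]}]' 0 90;python3 -c "
from h import *
plan(.4743,.021,.035,-7.2)
c=capture('wrist'); crop(c,'w39',140,420,100,340,2.8)"
```

```text
clock: 39.5
ee_pos: [0.4744, 0.0205, 0.0356]
orientation: [3.14, -0.001, -0.125]
contact_force: [-0.9, 0.2, -0.3]
finger_gap: 0.0109
pos [0.4744 0.0205 0.0356] rpy [ 1.799e+02 -1.000e-01 -7.100e+00] F [-0.9  0.2 -0.3] gap 0.0109 t 39.5
T [-0.01 -0.02  0.02] rows>= 1 r [ 0.01 -0.01  0.01]
```

View pics/w39.png

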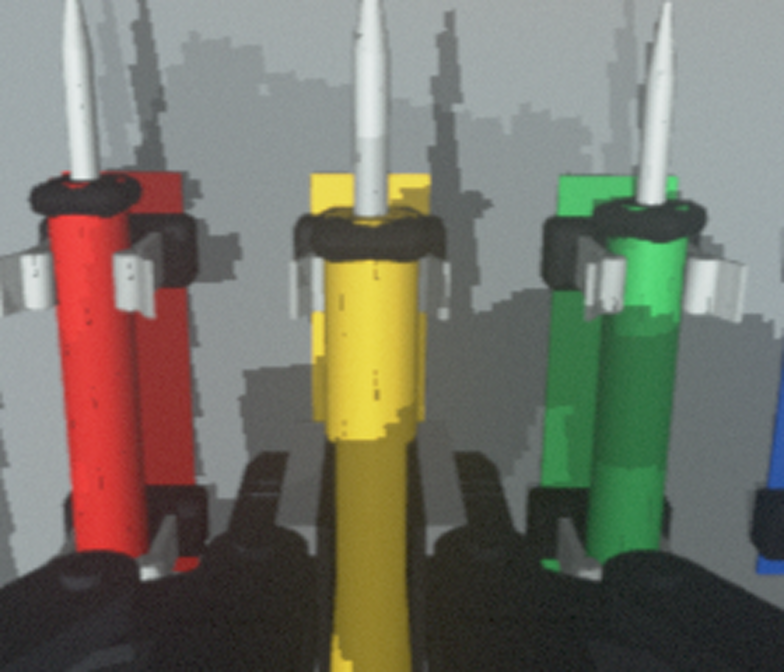

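```bash
python3 -m pendant '[{"translation":[0.08,0,0.3],"rot":[0,0,0]},{"translation":[0.08,0,0.6],"rot":[0,0,0]},{"translation":[0.08,0,0.8],"rot":[0,0,0]},{"translation":[0.08,0,0.95],"rot":[0,0,0]}]' 0 110;python3 -m pendant '[{"translation":[0,0,0.12],"rot":[0,0,0]},{"translation":[0,0,0.24],"rot":[0,0,0]}]'
```

```text
clock: 40.05
ee_pos: [0.4768, 0.0205, 0.0116]
orientation: [3.14, -0.001, -0.125]
contact_force: [0.7, -1.0, 1.9]
finger_gap: 0.0101
clock: 40.3
ee_pos: [0.4763, 0.0205, 0.0055]
orientation: [3.14, -0.001, -0.124]
contact_force: [0.1, 1.9, -0.7]
finger_gap: 0.0097
```

```bash
python3 -m pendant '[{"translation":[0,0,0.1],"rot":[0,0,0]},{"translation":[0,0,0.16],"rot":[0,0,0]}]';python3 -m pendant '[{"translation":[0,0,0.08],"rot":[0,0,0]},{"translation":[0,0,0.08],"rot":[0,0,0]}]';python3 -c "
from h import *
plan(.4743,.021,.035,-7.2)
c=capture('wrist'); crop(c,'w40',140,420,100,340,2.8)"
```

```text
clock: 40.55
ee_pos: [0.4771, 0.0204, 0.0023]
orientation: [3.141, -0.002, -0.124]
contact_force: [1.2, 4.7, 11.8]
finger_gap: 0.0092
clock: 40.8
ee_pos: [0.4723, 0.0206, 0.0016]
orientation: [-3.14, 0.01, -0.123]
contact_force: [-14.5, 2.1, 37.5]
finger_gap: 0.0095
pos [0.4723 0.0206 0.0016] rpy [-179.9    0.5   -7.1] F [-14.5   2.1  37.5] gap 0.0095 t 40.8
T [ 0.06 -0.03 -1.34] rows>= 1 r [-0.01  0.05  0.01]
```

View pics/w40.png

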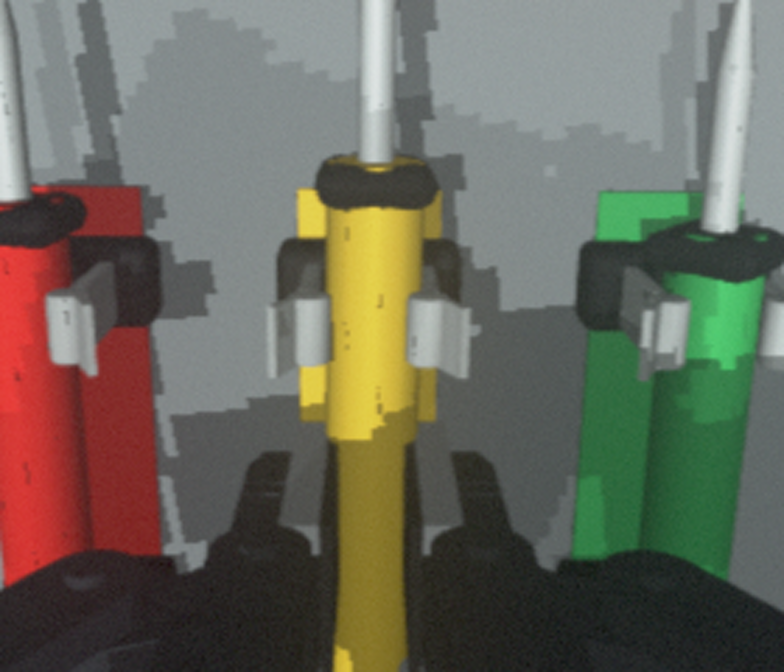

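```bash
python3 -m pendant '[{"translation":[0,0,-0.2],"rot":[0,0,0]},{"translation":[0,0,-0.2],"rot":[0,0,0]},{"translation":[0,0,-0.2],"rot":[0,0,0]}]' 28 60; python3 -m pendant '[{"translation":[0,0,-1],"rot":[0,0,0]},{"translation":[-0.5,0,-2.5],"rot":[0,0,0]},{"translation":[-1,0,-4],"rot":[0,0,0]},{"translation":[-1.7,0,-5.5],"rot":[0,0,0]},{"translation":[-1.7,0,-5.5],"rot":[0,0,0]}]'; python3 -c "
from h import *
plan(.4655,-.028,.035,-7.2)
c=capture('wrist'); crop(c,'w41',140,420,60,280,2.8)"
```

```text
clock: 41.22
ee_pos: [0.4765, 0.0201, 0.0046]
orientation: [3.139, -0.001, -0.124]
contact_force: [0.9, 0.6, 0.3]
finger_gap: 0.024
clock: 41.85
ee_pos: [0.4351, 0.0273, 0.1437]
orientation: [-3.138, -0.004, -0.122]
contact_force: [0.6, -0.2, -0.4]
finger_gap: 0.024
pos [0.4351 0.0273 0.1437] rpy [-179.8   -0.2   -7. ] F [ 0.6 -0.2 -0.4] gap 0.024 t 41.85
T [1.46 2.06 4.35] rows>= 3 r [-0.02 -0.02  0.02]
```

View pics/w41.png

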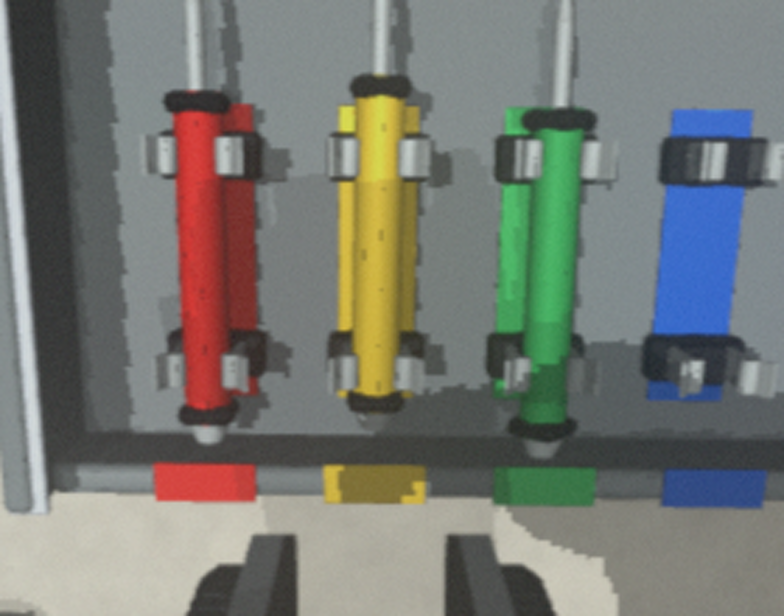

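```bash
python3 - <<'E'
from h import *
c=capture("wrist")
P=lambda u,v:(140+u/2.8,60+v/2.8)
ax=np.array([np.cos(-.1257),np.sin(-.1257)])
for n,a,b,k in [("y",P(381,85),P(376,402),(.4707,.0238)),("g",P(560,119),P(543,428),(.4643,-.0259)),("r",P(197,101),P(208,414),(.4775,.0735))]:
  A=ray(c,a,.0375);B=ray(c,b,.0375); m=(A+B)/2
  d=(m[:2]-np.array(k)); print(n,m[:2], np.linalg.norm(A-B),"along",d@ax,"across",d@np.array([-ax[1],ax[0]]))
s=capture("side"); crop(s,"s41",240,350,205,265,7)
E
```

```text
y [0.47580694 0.02206852] 0.0872122609155466 along 0.005283721808877827 across -0.0010775608996348642
g [ 0.46173393 -0.0251046 ] 0.0864067637729405 along -0.0026455380241781675 across 0.00046742018753428196
r [0.47795377 0.07130055] 0.08680422939234034 along 0.0007259298512639777 across -0.0021252086159204327
```

View pics/s41.png

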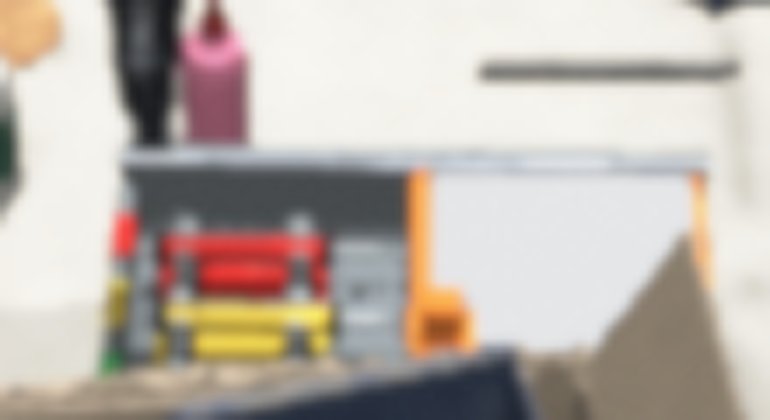

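```bash
python3 -c "
from h import *
t=capture('top')
scr(t,'blue',(195,300,140,275))
crop(t,'t41',195,395,140,275,4)
plan(.5165,.4075,.18,0)"
```

```text
blue [221.8 214.9] 16 mid [0.491  0.4066] len 0.044 dir deg 2.1
pos [0.4337 0.0255 0.1413] rpy [179.8   0.   -7.1] F [-1.   0.3  0.4] gap 0.0239 t 42.05
T [  1.38 -15.57  -1.6 ] rows>= 7 r [ 0.02  0.   -0.71]
```

View pics/t41.png

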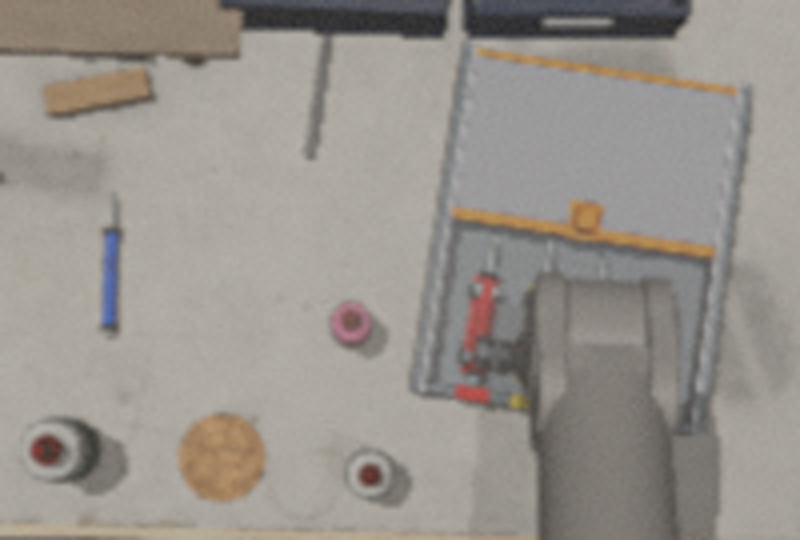

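```bash
python3 -m pendant '[{"translation":[0.1,-1.5,-1.2],"rot":[0,0,-0.1]},{"translation":[0.4,-4,-1.6],"rot":[0,0,-0.2]},{"translation":[0.7,-6.4,-1.6],"rot":[0,0,-0.3]},{"translation":[0.9,-8.8,-1.6],"rot":[0,0,-0.45]},{"translation":[1.1,-11.2,-1.6],"rot":[0,0,-0.6]}]' 38 60; python3 -c "
from h import *
plan(.5165,.4075,.18,0)"
```

```text
clock: 42.68
ee_pos: [0.4966, 0.3013, 0.1794]
orientation: [3.137, 0.001, -0.02]
contact_force: [0.6, 0.2, 0.4]
finger_gap: 0.0323
pos [0.4966 0.3013 0.1794] rpy [ 1.797e+02  1.000e-01 -1.100e+00] F [0.6 0.2 0.4] gap 0.0323 t 42.67
T [ 0.71 -4.26 -0.04] rows>= 2 r [ 0.03  0.01 -0.11]
```

```bash
python3 -m pendant '[{"translation":[0.3,-1.8,0],"rot":[0,0,0]},{"translation":[0.6,-3.8,0.5],"rot":[0,0,-0.1]},{"translation":[0.65,-4.1,2.5],"rot":[0,0,-0.1]},{"translation":[0.65,-4.1,4.5],"rot":[0,0,-0.1]},{"translation":[0.65,-4.1,4.5],"rot":[0,0,-0.1]}]'; python3 -c "
from h import *
plan(.5165,.4075,0,0)
c=capture('wrist'); cv2.imwrite('pics/w42.png',c['image'])
scr(c,'blue',(0,400,0,400),amin=100)"
```

```text
clock: 43.3
ee_pos: [0.5114, 0.3991, 0.0627]
orientation: [3.131, 0.008, -0.004]
contact_force: [0.2, -0.9, -0.1]
finger_gap: 0.0325
pos [0.5114 0.3991 0.0627] rpy [179.4   0.5  -0.2] F [ 0.2 -0.9 -0.1] gap 0.0325 t 43.3
T [ 0.22 -0.36  2.5 ] rows>= 2 r [ 0.06  0.05 -0.02]
blue [259.2 213.6] 2121 mid [0.5154 0.4095] len 0.086 dir deg -0.2
```

View pics/w42.png

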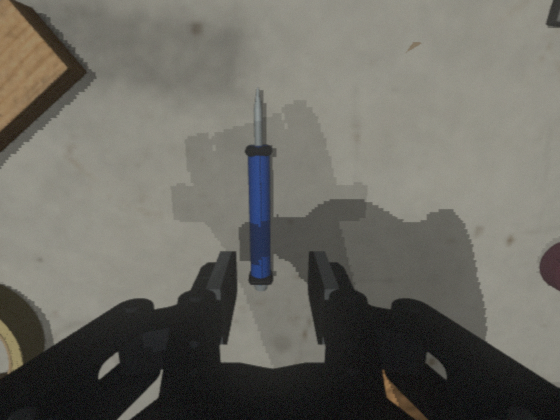

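```bash
python3 -m pendant '[{"translation":[0.07,-0.22,0.8],"rot":[0,0,0]},{"translation":[0.07,-0.22,1.8],"rot":[0,0,0]},{"translation":[0.07,-0.22,2.6],"rot":[0,0,0]},{"translation":[0.07,-0.22,2.9],"rot":[0,0,0]},{"translation":[0.07,-0.22,2.9],"rot":[0,0,0]}]'; python3 -c "
from h import *
plan(.5162,.4072,-.0195,0)
c=capture('wrist'); crop(c,'w43',170,370,130,350,3)"
```

```text
clock: 43.98
ee_pos: [0.5164, 0.4077, -0.0034]
orientation: [3.14, -0.001, -0.002]
contact_force: [-0.5, -0.5, 0.6]
finger_gap: 0.0325
pos [ 0.5164  0.4077 -0.0034] rpy [ 1.799e+02 -0.000e+00 -1.000e-01] F [-0.5 -0.5  0.6] gap 0.0325 t 43.98
T [-0.01  0.02  0.64] rows>= 1 r [ 0.01 -0.   -0.01]
```

View pics/w43.png

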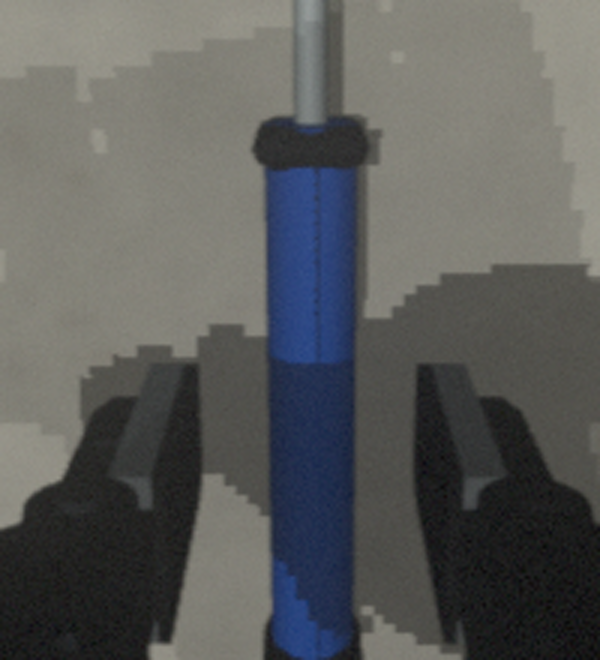

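```bash
python3 -m pendant '[{"translation":[0,0.02,0.3],"rot":[0,0,0]},{"translation":[0,0.02,0.5],"rot":[0,0,0]},{"translation":[0,0.02,0.6],"rot":[0,0,0]},{"translation":[0,0.02,0.64],"rot":[0,0,0]},{"translation":[0,0.02,0.64],"rot":[0,0,0]}]'; python3 -m pendant '[{"translation":[0,0,0],"rot":[0,0,0]},{"translation":[0,0,0],"rot":[0,0,0]},{"translation":[0,0,0],"rot":[0,0,0]},{"translation":[0,0,0],"rot":[0,0,0]}]' 0 60; python3 -m pendant '[{"translation":[0,0,-0.3],"rot":[0,0,0]},{"translation":[0,0,-1.2],"rot":[0,0,0]},{"translation":[0,0,-3],"rot":[0,0,0]},{"translation":[0,0,-5],"rot":[0,0,0]},{"translation":[0,0,-7.5],"rot":[0,0,0]}]'; python3 -c "
from h import *
plan(.461,-.079,.18,-7.2)
c=capture('wrist'); crop(c,'w44',170,370,130,350,3)"
```

```text
clock: 44.65
ee_pos: [0.5163, 0.4071, -0.0194]
orientation: [3.14, -0.001, -0.002]
contact_force: [-0.3, -0.2, -0.3]
finger_gap: 0.0331
clock: 45.15
ee_pos: [0.5166, 0.4073, -0.019]
orientation: [3.14, -0.001, -0.002]
contact_force: [0.0, 0.4, 2.9]
finger_gap: 0.0116
clock: 45.78
ee_pos: [0.5155, 0.4071, 0.1703]
orientation: [3.139, -0.0, -0.003]
contact_force: [0.3, 0.2, 1.1]
finger_gap: 0.0114
pos [0.5155 0.4071 0.1703] rpy [ 1.799e+02 -0.000e+00 -1.000e-01] F [0.3 0.2 1.1] gap 0.0114 t 45.77
T [-2.13 19.45 -0.34] rows>= 8 r [ 0.01 -0.    0.71]
```

View pics/w44.png

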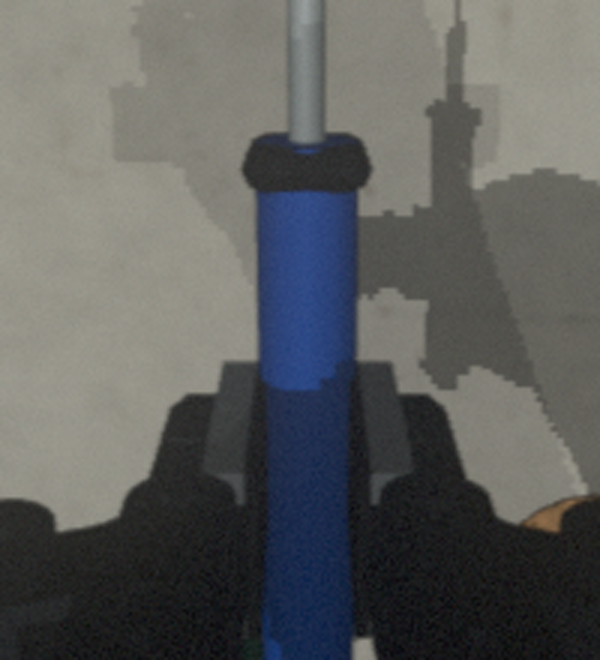

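```bash
python3 -m pendant '[{"translation":[-0.2,2.2,-0.4],"rot":[0,0,0.1]},{"translation":[-0.5,4.6,-0.4],"rot":[0,0,0.2]},{"translation":[-0.8,7,-0.4],"rot":[0,0,0.3]},{"translation":[-1.1,9.4,-0.4],"rot":[0,0,0.45]},{"translation":[-1.4,11.8,-0.4],"rot":[0,0,0.6]}]' 0 60; python3 -c "
from h import *
plan(.4615,-.0785,.18,-7.2)"
```

```text
clock: 46.45
ee_pos: [0.4804, 0.1103, 0.1795]
orientation: [-3.141, -0.002, -0.108]
contact_force: [1.3, -0.9, -0.4]
finger_gap: 0.0113
pos [0.4804 0.1103 0.1795] rpy [-1.8e+02 -1.0e-01 -6.2e+00] F [ 1.3 -0.9 -0.4] gap 0.0113 t 46.45
T [ 0.07  7.59 -0.02] rows>= 4 r [-0.   -0.01  0.1 ]
```

```bash
python3 -m pendant '[{"translation":[0,2,0],"rot":[0,0,0.1]},{"translation":[0,4,0],"rot":[0,0,0.1]},{"translation":[0,6,0],"rot":[0,0,0.1]},{"translation":[0,7.4,0],"rot":[0,0,0.1]},{"translation":[0,7.4,1],"rot":[0,0,0.1]}]'; python3 -m pendant '[{"translation":[0,0,1],"rot":[0,0,0]},{"translation":[0,0,3],"rot":[0,0,0]},{"translation":[0,0,4.2],"rot":[0,0,0]},{"translation":[0,0,4.6],"rot":[0,0,0]},{"translation":[0,0,4.6],"rot":[0,0,0]}]'; python3 -c "
from h import *
plan(.4615,-.0785,.035,-7.2)
c=capture('wrist'); crop(c,'w45',140,420,100,340,2.8)"
```

```text
clock: 47.08
ee_pos: [0.4621, -0.0752, 0.1561]
orientation: [-3.141, -0.007, -0.131]
contact_force: [-0.0, 1.0, -0.2]
finger_gap: 0.0115
clock: 47.7
ee_pos: [0.4613, -0.0719, 0.0396]
orientation: [3.14, -0.002, -0.125]
contact_force: [-0.1, -0.4, -0.6]
finger_gap: 0.0113
pos [ 0.4613 -0.0719  0.0396] rpy [ 1.799e+02 -1.000e-01 -7.200e+00] F [-0.1 -0.4 -0.6] gap 0.0113 t 47.7
T [0.04 0.26 0.18] rows>= 1 r [ 0.01 -0.01  0.  ]
```

View pics/w45.png

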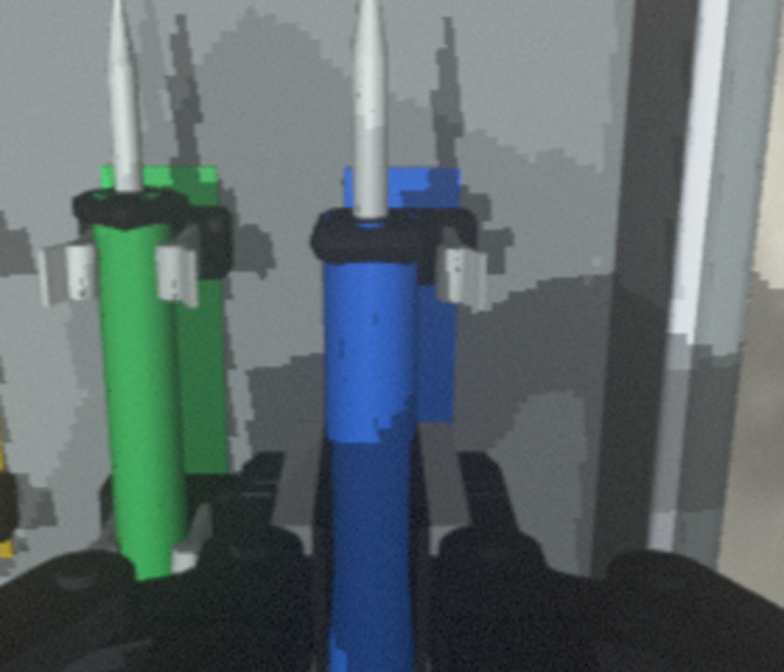

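```bash
python3 -m pendant '[{"translation":[0.1,0.26,0],"rot":[0,0,0]},{"translation":[0.1,0.26,0],"rot":[0,0,0]},{"translation":[0.1,0.26,0.15],"rot":[0,0,0]},{"translation":[0.1,0.26,0.15],"rot":[0,0,0]}]' 0 90;python3 -c "
from h import *
plan(.4615,-.0785,.035,-7.2)
c=capture('wrist'); crop(c,'w46',140,420,100,340,2.8)"
```

```text
clock: 48.25
ee_pos: [0.4623, -0.0782, 0.035]
orientation: [3.14, -0.0, -0.124]
contact_force: [-0.2, -0.6, -0.0]
finger_gap: 0.0106
pos [ 0.4623 -0.0782  0.035 ] rpy [179.9  -0.   -7.1] F [-0.2 -0.6 -0. ] gap 0.0106 t 48.25
T [-0.03  0.02 -0.  ] rows>= 1 r [ 0.01 -0.    0.01]
```

View pics/w46.png

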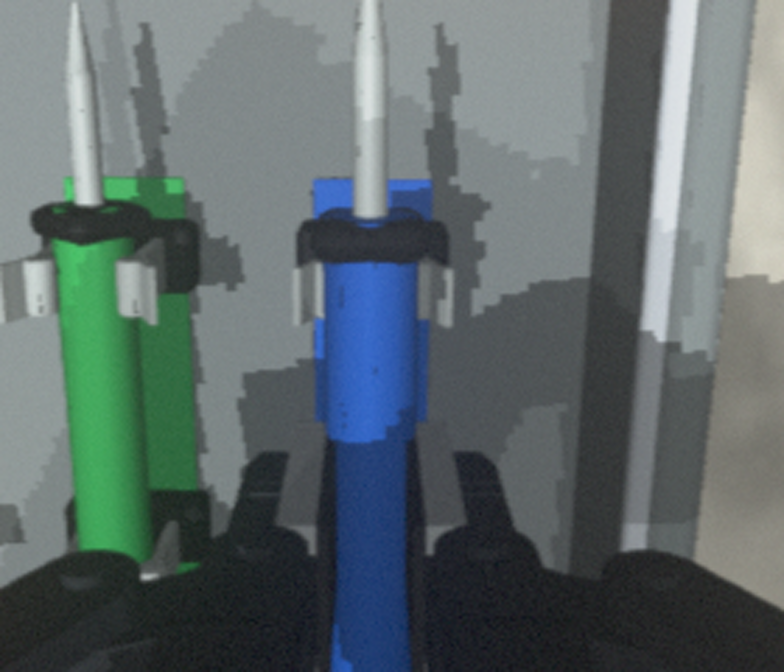

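```bash
python3 -m pendant '[{"translation":[0.02,0.02,0.3],"rot":[0,0,0]},{"translation":[0.02,0.02,0.6],"rot":[0,0,0]},{"translation":[0.02,0.02,0.8],"rot":[0,0,0]},{"translation":[0.02,0.02,0.95],"rot":[0,0,0]}]' 0 110;python3 -m pendant '[{"translation":[0,0,0.12],"rot":[0,0,0]},{"translation":[0,0,0.22],"rot":[0,0,0]}]'
```

```text
clock: 48.8
ee_pos: [0.4635, -0.0787, 0.0117]
orientation: [3.141, -0.001, -0.125]
contact_force: [-0.8, 1.7, 11.8]
finger_gap: 0.0097
clock: 49.05
ee_pos: [0.4641, -0.0787, 0.0063]
orientation: [3.141, -0.003, -0.125]
contact_force: [1.4, 2.5, 1.6]
finger_gap: 0.0098
```

```bash
python3 -m pendant '[{"translation":[0,0,0.08],"rot":[0,0,0]},{"translation":[0,0,0.1],"rot":[0,0,0]}]';python3 -c "
from h import *
plan(.4615,-.0785,.0025,-7.2)
c=capture('wrist'); crop(c,'w47',140,420,100,340,2.8)"
```

```text
clock: 49.3
ee_pos: [0.4629, -0.0787, 0.003]
orientation: [3.14, -0.0, -0.124]
contact_force: [-0.2, 1.7, -0.7]
finger_gap: 0.0095
pos [ 0.4629 -0.0787  0.003 ] rpy [179.9  -0.   -7.1] F [-0.2  1.7 -0.7] gap 0.0095 t 49.3
T [-0.06  0.    0.02] rows>= 1 r [ 0.01 -0.    0.01]
```

View pics/w47.png

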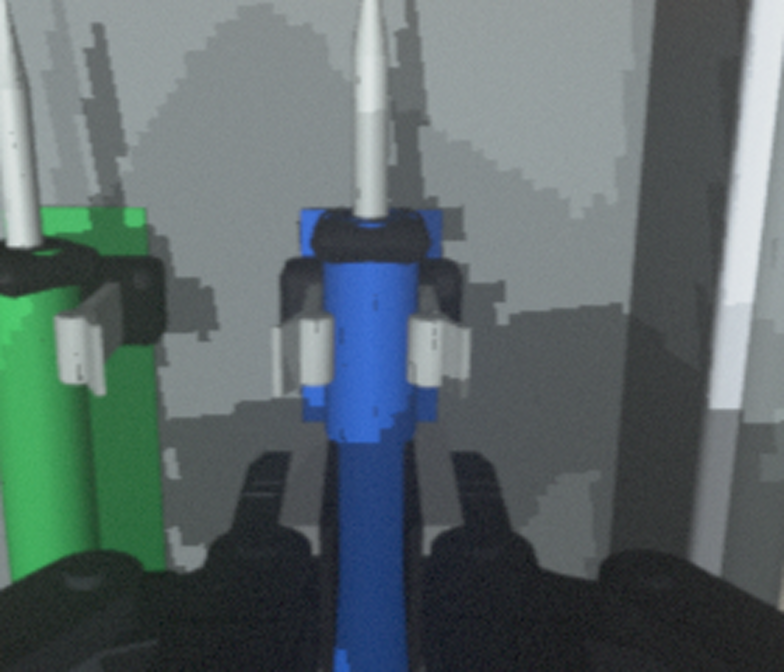

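```bash
python3 -m pendant '[{"translation":[0,0,0],"rot":[0,0,0]},{"translation":[0,0,0],"rot":[0,0,0]},{"translation":[0,0,0],"rot":[0,0,0]}]' 28 60; python3 -m pendant '[{"translation":[0,0,-1],"rot":[0,0,0]},{"translation":[-0.5,-0.5,-2.5],"rot":[0,0,0]},{"translation":[-1,-1.5,-4.5],"rot":[0,0,0]},{"translation":[-1.7,-2.5,-6],"rot":[0,0,0]},{"translation":[-1.7,-3.2,-6.5],"rot":[0,0,0]}]'; python3 -c "
from h import *
plan(.4655,-.028,.035,-7.2)
c=capture('wrist'); crop(c,'w48',140,420,60,280,2.8)"
```

```text
clock: 49.72
ee_pos: [0.4629, -0.0794, 0.0036]
orientation: [3.14, -0.001, -0.125]
contact_force: [0.1, 0.5, -0.0]
finger_gap: 0.0242
clock: 50.35
ee_pos: [0.4306, 0.0077, 0.167]
orientation: [-3.14, -0.002, -0.122]
contact_force: [-0.5, 0.8, 0.2]
finger_gap: 0.0238
pos [0.4306 0.0077 0.167 ] rpy [-1.799e+02 -1.000e-01 -7.000e+00] F [-0.5  0.8  0.2] gap 0.0238 t 50.35
T [1.55 1.26 5.28] rows>= 3 r [-0.01 -0.01  0.02]
```

View pics/w48.png

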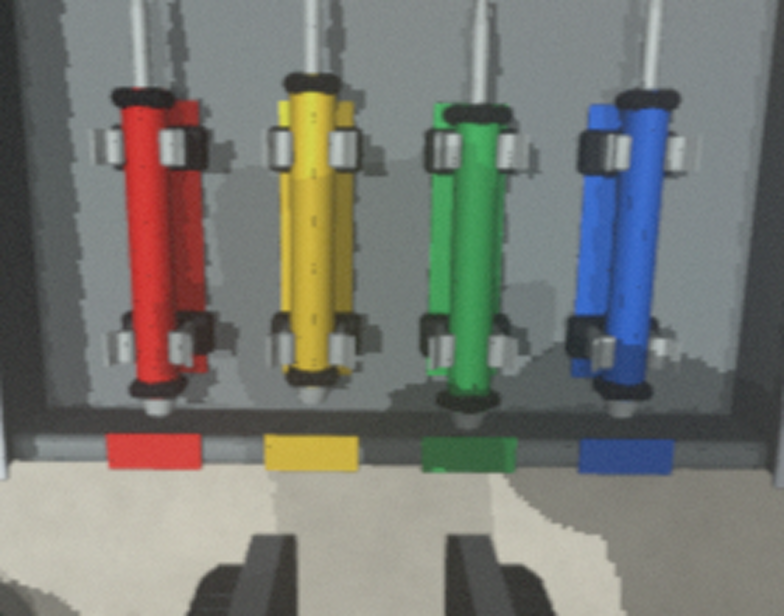

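```bash
python3 - <<'E'
from h import *
c=capture("wrist")
P=lambda u,v:(140+u/2.8,60+v/2.8)
ax=np.array([np.cos(-.1257),np.sin(-.1257)])
for n,a,b,k in [("r",P(143,97),P(158,388),(.4775,.0735)),("y",P(313,83),P(313,377),(.4707,.0238)),("g",P(479,114),P(468,401),(.4643,-.0259)),("b",P(648,99),P(622,391),(.4577,-.0756))]:
  A=ray(c,a,.0375);B=ray(c,b,.0375); m=(A+B)/2
  d=(m[:2]-np.array(k)); print(n,m[:2], round(np.linalg.norm(A-B),4),"dir",np.degrees(np.arctan2(*(A-B)[1::-1])),"along",d@ax,"across",d@np.array([-ax[1],ax[0]]))
  for q in (A,B): print("   across",(q[:2]-np.array(k))@np.array([-ax[1],ax[0]]))
E
```

```text
r [0.48007739 0.07457889] 0.0876 dir -7.326491402684856 along 0.002421791385184049 across 0.0013935034244064203
   across 0.0012983679857547787
   across 0.0014886388630580688
y [0.47792103 0.02493085] 0.0879 dir -7.716481475378833 along 0.007022279339787778 across 0.0020272271892835753
   across 0.0016327928509280744
   across 0.00242166152763908
g [ 0.4639821  -0.02266241] 0.087 dir -7.361854925846941 along -0.0007212855484267149 across 0.0031721920872624836
   across 0.0030508688324676703
   across 0.003293515342057294
b [ 0.46189883 -0.07173509] 0.0879 dir -7.724604302057067 along 0.003681158578881882 across 0.004360819063252695
   across 0.003960156860990394
   across 0.004761481265514996
```

```bash
python3 -c "
from h import *
plan(.5745,-.0165,.12,-7.2)"; python3 -m pendant '[{"translation":[1.5,0.1,0],"rot":[0,0,0]},{"translation":[3.5,0.2,0],"rot":[0,0,0]},{"translation":[5.2,0.2,0],"rot":[0,0,0]},{"translation":[5.6,0.2,0.5],"rot":[0,0,0]},{"translation":[5.6,0.2,1.5],"rot":[0,0,0]}]' 50 50; python3 -c "
from h import *
plan(.5745,-.0165,.039,-7.2)
c=capture('wrist'); crop(c,'w49',100,460,60,330,2.2)"
```

```text
pos [0.4319 0.0085 0.167 ] rpy [-179.9   -0.2   -6.8] F [-0.4 -0.7  0. ] gap 0.024 t 50.45
T [5.78 0.32 1.9 ] rows>= 3 r [-0.01 -0.02  0.04]
clock: 51.08
ee_pos: [0.5692, -0.0188, 0.1271]
orientation: [3.138, -0.001, -0.127]
contact_force: [-0.4, -0.2, 0.2]
finger_gap: 0.0425
pos [ 0.5692 -0.0188  0.1271] rpy [179.8  -0.   -7.3] F [-0.4 -0.2  0.2] gap 0.0425 t 51.08
T [ 0.2  -0.13  3.52] rows>= 2 r [ 0.02 -0.   -0.01]
```

View pics/w49.png

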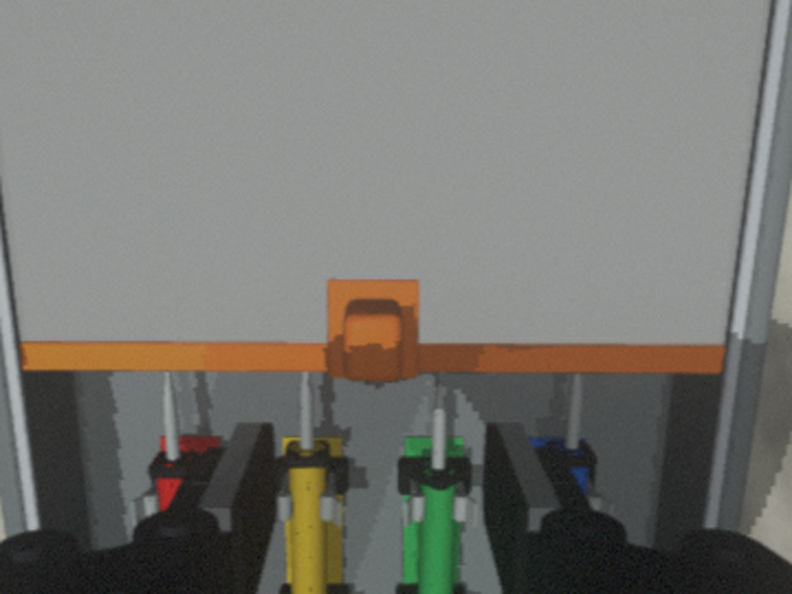

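```bash
python3 -m pendant '[{"translation":[0.15,-0.08,1],"rot":[0,0,0]},{"translation":[0.15,-0.08,2.3],"rot":[0,0,0]},{"translation":[0.15,-0.08,3.3],"rot":[0,0,0]},{"translation":[0.15,-0.08,3.5],"rot":[0,0,0]},{"translation":[0.15,-0.08,3.5],"rot":[0,0,0]}]'; python3 -c "
from h import *
plan(.5755,-.0165,.039,-7.2)
c=capture('wrist'); crop(c,'w50',130,410,130,340,2.5)"
```

```text
clock: 51.75
ee_pos: [0.5726, -0.0157, 0.0411]
orientation: [3.14, -0.0, -0.125]
contact_force: [1.0, -0.2, 0.4]
finger_gap: 0.0428
pos [ 0.5726 -0.0157  0.0411] rpy [179.9  -0.   -7.2] F [ 1.  -0.2  0.4] gap 0.0428 t 51.75
T [0.12 0.02 0.08] rows>= 1 r [ 0.01 -0.    0.  ]
```

View pics/w50.png

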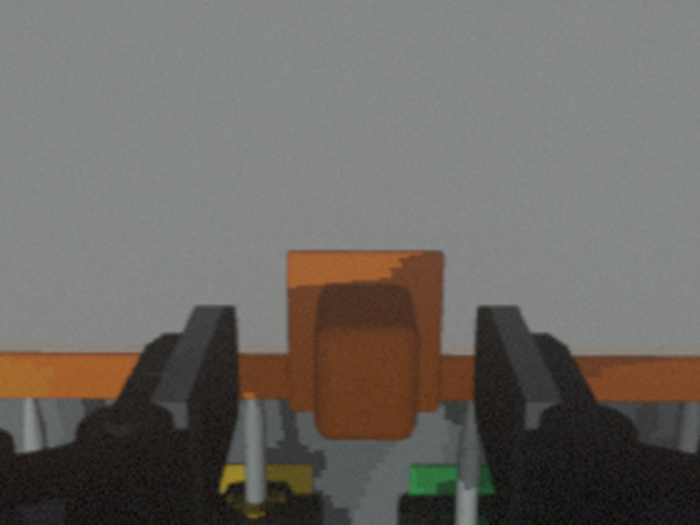

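```bash
python3 -m pendant '[{"translation":[0.05,0.07,0.08],"rot":[0,0,0]},{"translation":[0.05,0.07,0.08],"rot":[0,0,0]},{"translation":[0.05,0.07,0.08],"rot":[0,0,0]},{"translation":[0.05,0.07,0.08],"rot":[0,0,0]},{"translation":[0.05,0.07,0.08],"rot":[0,0,0]}]' 5 40; python3 -m pendant '[{"translation":[-0.3,0,0],"rot":[0,0,0]},{"translation":[-1,0,0],"rot":[0,0,0]},{"translation":[-1.8,0,0],"rot":[0,0,0]},{"translation":[-2.6,0,0],"rot":[0,0,0]},{"translation":[-3.4,0,0],"rot":[0,0,0]}]'; python3 -c "
from h import *
plan(.427,.0021,.039,-7.2)"
```

```text
clock: 52.42
ee_pos: [0.5747, -0.0177, 0.0398]
orientation: [3.14, -0.003, -0.125]
contact_force: [-0.2, -1.6, 6.3]
finger_gap: 0.0168
clock: 53.05
ee_pos: [0.4907, -0.0064, 0.0397]
orientation: [3.141, -0.005, -0.125]
contact_force: [2.0, -0.8, 8.5]
finger_gap: 0.017
pos [ 0.4907 -0.0064  0.0397] rpy [179.9  -0.3  -7.1] F [ 2.  -0.8  8.5] gap 0.017 t 53.05
T [-2.57 -0.02  0.02] rows>= 2 r [ 0.01 -0.03  0.01]
```

```bash
python3 -m pendant '[{"translation":[-0.8,0,0],"rot":[0,0,0]},{"translation":[-1.6,0,0],"rot":[0,0,0]},{"translation":[-2.2,0,0],"rot":[0,0,0]},{"translation":[-2.5,0,0],"rot":[0,0,0]},{"translation":[-2.6,0,0],"rot":[0,0,0]}]'; python3 -c "
from h import *
plan(.427,.0021,.039,-7.2)
c=capture('wrist'); crop(c,'w51',130,410,130,340,2.5)"
```

```text
clock: 53.68
ee_pos: [0.4265, 0.0022, 0.0397]
orientation: [-3.141, -0.004, -0.124]
contact_force: [1.8, -0.0, 8.4]
finger_gap: 0.0167
pos [0.4265 0.0022 0.0397] rpy [-180.    -0.2   -7.1] F [ 1.8 -0.   8.4] gap 0.0167 t 53.67
T [0.02 0.   0.03] rows>= 1 r [-0.   -0.02  0.01]
```

View pics/w51.png

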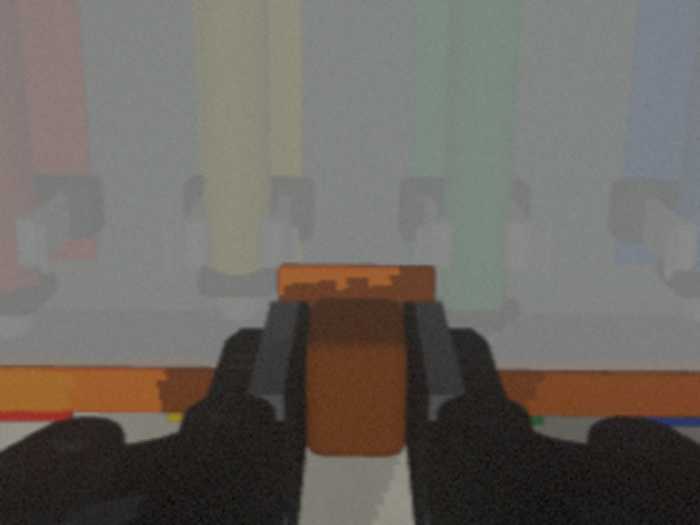

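```bash
python3 -m pendant '[{"translation":[-0.1,0,0],"rot":[0,0,0]},{"translation":[-0.2,0,0],"rot":[0,0,0]},{"translation":[-0.25,0,0],"rot":[0,0,0]}]'
```

```text
clock: 54.1
ee_pos: [0.4263, 0.0021, 0.04]
orientation: [3.139, -0.017, -0.124]
contact_force: [16.8, -2.5, -16.6]
finger_gap: 0.0166
```

Stop reached (16.8 N, TCP no longer advancing): the cover is shut. Relax, release and rise.

```bash
python3 -m pendant '[{"translation":[0.25,0,0],"rot":[0,0,0]},{"translation":[0.25,0,0],"rot":[0,0,0]},{"translation":[0.25,0,0],"rot":[0,0,0]},{"translation":[0.25,0,0],"rot":[0,0,0]}]' 50; python3 -m pendant '[{"translation":[0.25,0,-1],"rot":[0,0,0]},{"translation":[0.25,0,-3],"rot":[0,0,0]},{"translation":[0.25,0,-5],"rot":[0,0,0]},{"translation":[0.25,0,-7],"rot":[0,0,0]},{"translation":[0.25,0,-8.5],"rot":[0,0,0]}]'; python3 -c "
from h import *
print(read_state()['joint_pos'])
plan(.3555,.4395,.25,-21.5)
plan(.3555,.4395,.25,158.5)
c=capture('wrist'); cv2.imwrite('pics/w52.png',c['image'])
s=capture('side'); crop(s,'s52',215,355,130,265,5)"
```

```text
clock: 54.6
ee_pos: [0.4244, 0.0017, 0.0385]
orientation: [3.14, 0.0, -0.124]
contact_force: [0.1, 0.6, -1.1]
finger_gap: 0.0427
clock: 55.22
ee_pos: [0.4305, 0.001, 0.2518]
orientation: [3.14, 0.0, -0.125]
contact_force: [0.1, 1.8, 0.1]
finger_gap: 0.0429
[-1.42785097 -0.22726469  1.17246668  1.98726132  0.22195971  1.25214691
 -2.03105637]
pos [0.4305 0.001  0.2518] rpy [179.9   0.   -7.1] F [0.1 1.8 0.1] gap 0.0429 t 55.23
T [ -5.16 -17.03   0.04] rows>= 8 r [0.01 0.   1.44]
pos [0.4305 0.001  0.2518] rpy [179.9   0.   -7.1] F [0.1 1.8 0.1] gap 0.0429 t 55.23
T [ -5.16 -17.03   0.04] rows>= 8 r [-0.000e+00  1.000e-02 -1.656e+01]
```

View pics/w52.png

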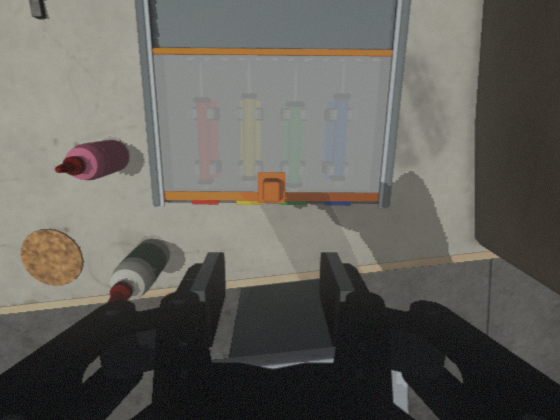

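View pics/s52.png

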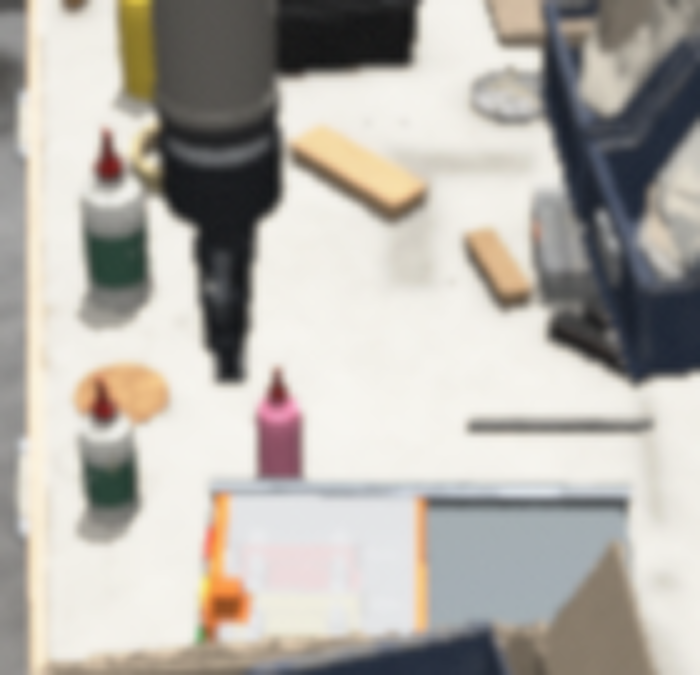

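```bash
python3 -m pendant '[{"translation":[-0.6,-2,0],"rot":[0,0,-0.9]},{"translation":[-1.2,-4.2,0],"rot":[0,0,-1.8]},{"translation":[-1.9,-6.4,0],"rot":[0,0,-2.7]},{"translation":[-2.6,-8.6,0],"rot":[0,0,-3.6]},{"translation":[-3.2,-10.6,0],"rot":[0,0,-4.5]}]' 60 60; python3 -c "
from h import *
print(read_state()['joint_pos'])
plan(.355,.437,.25,60)"
```

```text
clock: 55.95
ee_pos: [0.3835, 0.2758, 0.2497]
orientation: [3.14, 0.002, 0.667]
contact_force: [0.1, -0.4, -0.1]
finger_gap: 0.0516
[-1.77928703  0.07806517  1.13221634  1.90792121 -0.07393437  1.20310052
 -1.52486989]
pos [0.3835 0.2758 0.2497] rpy [1.799e+02 1.000e-01 3.820e+01] F [ 0.1 -0.4 -0.1] gap 0.0516 t 55.95
T [ 3.1  -5.77 -0.03] rows>= 3 r [ 0.01  0.01 -2.18]
```

```bash
python3 -m pendant '[{"translation":[0.7,-1.3,0],"rot":[0,0,-0.8]},{"translation":[1.5,-2.8,0],"rot":[0,0,-1.6]},{"translation":[2.3,-4.3,0],"rot":[0,0,-2.18]},{"translation":[2.8,-5.2,0],"rot":[0,0,-2.18]},{"translation":[2.8,-5.2,0],"rot":[0,0,-2.18]}]' ; python3 -c "
from h import *
print(read_state()['joint_pos'])
plan(.355,.4385,.25,60)
c=capture('wrist'); cv2.imwrite('pics/w53.png',c['image'])"
```

```text
clock: 56.58
ee_pos: [0.359, 0.4209, 0.2486]
orientation: [3.139, 0.004, 1.045]
contact_force: [0.9, -1.1, -0.0]
finger_gap: 0.0511
[-1.72096133  0.31097378  0.97219421  1.73514311 -0.26610476  1.24181175
 -1.20941652]
pos [0.359  0.4209 0.2486] rpy [179.8   0.2  59.8] F [ 0.9 -1.1 -0. ] gap 0.0511 t 56.58
T [ 0.53 -0.49 -0.06] rows>= 1 r [ 0.02  0.02 -0.02]
```

View pics/w53.png

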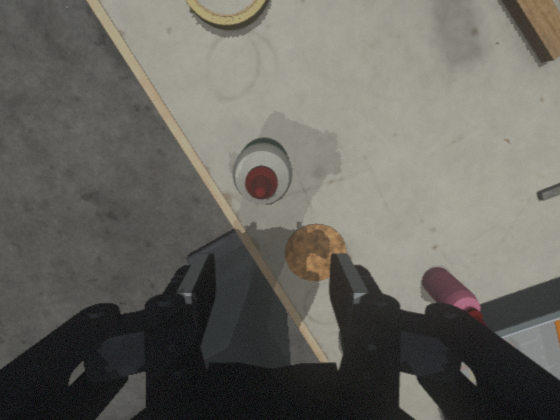

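```bash
python3 - <<'E'
from h import *
c=capture("wrist")
print(ray(c,(262,183),.143))
hsv=cv2.cvtColor(c["image"],cv2.COLOR_BGR2HSV); m=((hsv[...,0]>8)&(hsv[...,0]<22)&(hsv[...,1]>100)).astype(np.uint8); k=m*0; k[215:290,275:360]=m[215:290,275:360]
ct=max(cv2.findContours(k,0,1)[0],key=cv2.contourArea); h=cv2.convexHull(ct); e=cv2.fitEllipse(h); print(e,"mat",ray(c,e[0],.003))
plan(.355,.4385,.22,60)
E
```

```text
[0.36038602 0.43808273 0.143     ]
((314.03167724609375, 251.1451873779297), (55.20108413696289, 59.168479919433594), 73.51448059082031) mat [0.35510073 0.30459497 0.003     ]
pos [0.3605 0.418  0.2494] rpy [179.8   0.2  59.6] F [ 0.9 -1.1 -0.2] gap 0.0512 t 56.67
T [ 0.6  -0.61  1.17] rows>= 1 r [ 0.02  0.02 -0.04]
```

```bash
python3 -c "
from h import *
plan(.358,.437,.110,60)"; python3 -m pendant '[{"translation":[0.6,-0.5,0],"rot":[0,0,0]},{"translation":[0.6,-0.5,1.5],"rot":[0,0,0]},{"translation":[0.6,-0.5,3.5],"rot":[0,0,0]},{"translation":[0.6,-0.5,4.6],"rot":[0,0,0]},{"translation":[0.6,-0.5,4.6],"rot":[0,0,0]}]' ; python3 -c "
from h import *
plan(.358,.437,.110,60)
c=capture('wrist'); crop(c,'w54',130,410,130,340,2.5)"
```

```text
pos [0.3605 0.418  0.2494] rpy [179.8   0.2  59.6] F [ 0.9 -1.1 -0.2] gap 0.0512 t 56.67
T [ 0.63 -0.49  5.57] rows>= 3 r [ 0.02  0.02 -0.04]
clock: 57.3
ee_pos: [0.3558, 0.4379, 0.1337]
orientation: [3.14, 0.005, 1.041]
contact_force: [0.3, -0.2, 1.0]
finger_gap: 0.0513
pos [0.3558 0.4379 0.1337] rpy [179.9   0.3  59.7] F [ 0.3 -0.2  1. ] gap 0.0513 t 57.3
T [0.02 0.09 0.95] rows>= 1 r [ 0.01  0.03 -0.03]
```

View pics/w54.png

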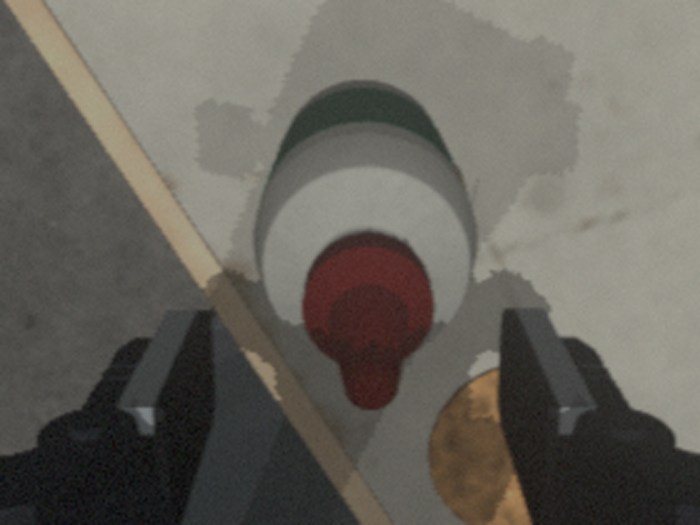

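```bash
python3 -m pendant '[{"translation":[0.02,0.09,0.5],"rot":[0,0,0]},{"translation":[0.02,0.09,0.9],"rot":[0,0,0]},{"translation":[0.02,0.09,0.95],"rot":[0,0,0]},{"translation":[0.02,0.09,0.95],"rot":[0,0,0]}]'; python3 -m pendant '[{"translation":[0,0,0],"rot":[0,0,0]},{"translation":[0,0,0],"rot":[0,0,0]},{"translation":[0,0,0],"rot":[0,0,0]},{"translation":[0,0,0],"rot":[0,0,0]}]' 10 80;  python3 -c "
from h import *
plan(.355,.3035,.145,60)
c=capture('wrist'); crop(c,'w55',130,410,130,340,2.5)"
```

```text
clock: 57.85
ee_pos: [0.3593, 0.4381, 0.1118]
orientation: [3.14, 0.001, 1.041]
contact_force: [0.0, -0.1, 0.2]
finger_gap: 0.0514
clock: 58.35
ee_pos: [0.3596, 0.4388, 0.1126]
orientation: [3.14, -0.001, 1.042]
contact_force: [-1.1, 0.1, 5.9]
finger_gap: 0.0202
pos [0.3596 0.4388 0.1126] rpy [179.9  -0.   59.7] F [-1.1  0.1  5.9] gap 0.0202 t 58.35
T [-4.76  2.57 -1.3 ] rows>= 3 r [ 0.01 -0.   -0.03]
```

View pics/w55.png

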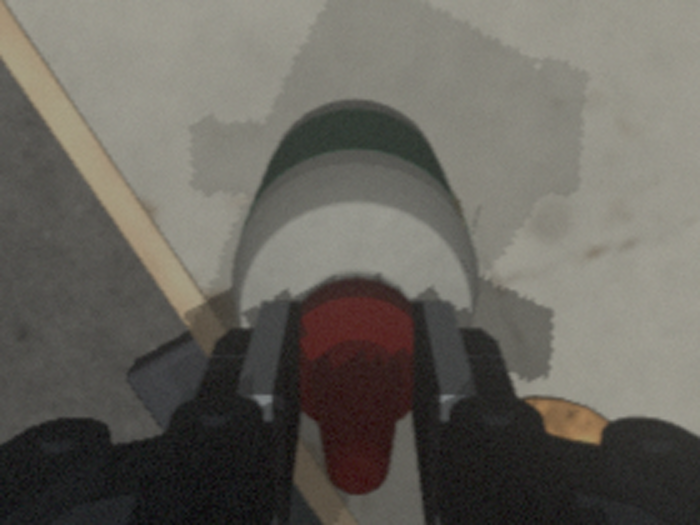

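```bash
python3 -m pendant '[{"translation":[0,0,0],"rot":[0,0,0]},{"translation":[0,0,0],"rot":[0,0,0]},{"translation":[0,0,0.15],"rot":[0,0,0]},{"translation":[0,0,0.15],"rot":[0,0,0]}]' 50 80; python3 -m pendant '[{"translation":[0,0,0],"rot":[0,0,0]},{"translation":[0,0,0],"rot":[0,0,0]},{"translation":[0,0,0],"rot":[0,0,0]},{"translation":[0,0,0],"rot":[0,0,0]}]' 10 70;python3 -m pendant '[{"translation":[0,0,-0.3],"rot":[0,0,0]},{"translation":[0,0,-0.7],"rot":[0,0,0]},{"translation":[0,0,-0.9],"rot":[0,0,0]},{"translation":[0,0,-0.9],"rot":[0,0,0]}]'; python3 -c "
from h import *
plan(.355,.3035,.135,60)
c=capture('wrist'); crop(c,'w56',130,410,130,340,2.5)"
```

```text
clock: 58.9
ee_pos: [0.3589, 0.4376, 0.1074]
orientation: [3.14, 0.002, 1.041]
contact_force: [-0.5, -0.1, -1.1]
finger_gap: 0.0423
clock: 59.4
ee_pos: [0.3594, 0.4382, 0.1082]
orientation: [3.14, 0.001, 1.042]
contact_force: [-0.5, 0.2, 3.1]
finger_gap: 0.0225
clock: 59.9
ee_pos: [0.3594, 0.4383, 0.131]
orientation: [3.14, 0.0, 1.042]
contact_force: [-0.5, 0.4, -1.9]
finger_gap: 0.0225
pos [0.3594 0.4383 0.131 ] rpy [179.9   0.   59.7] F [-0.5  0.4 -1.9] gap 0.0225 t 59.9
T [-4.74  2.57 -0.16] rows>= 3 r [ 0.01  0.   -0.03]
```

View pics/w56.png

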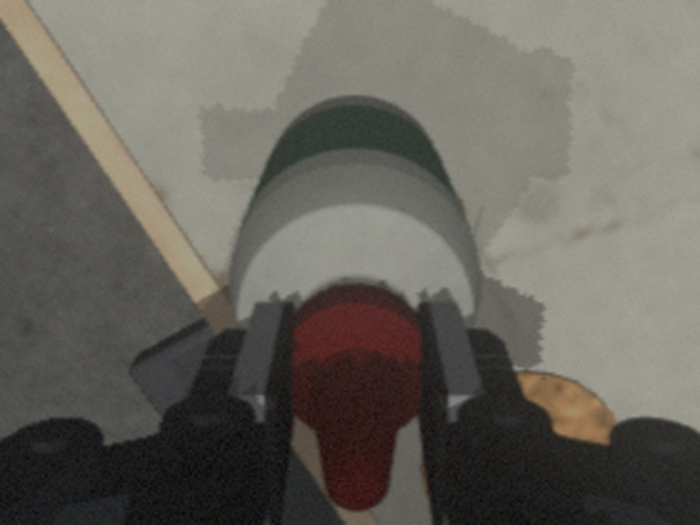

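```bash
python3 -m pendant '[{"translation":[-0.7,0.4,-0.1],"rot":[0,0,0]},{"translation":[-1.8,1,-0.2],"rot":[0,0,0]},{"translation":[-3,1.6,-0.2],"rot":[0,0,0]},{"translation":[-4.1,2.2,-0.2],"rot":[0,0,0]},{"translation":[-4.75,2.55,-0.2],"rot":[0,0,0]}]'; python3 -m pendant '[{"translation":[0,0,0],"rot":[0,0,0]},{"translation":[0,0,0],"rot":[0,0,0]}]'; python3 -c "
from h import *
plan(.3545,.303,.114,60)
c=capture('wrist'); crop(c,'w57',130,410,130,340,2.5)"
```

```text
clock: 60.58
ee_pos: [0.3538, 0.3001, 0.1353]
orientation: [3.141, 0.003, 1.039]
contact_force: [0.3, 0.2, -2.0]
finger_gap: 0.0221
clock: 60.82
ee_pos: [0.3544, 0.3047, 0.136]
orientation: [3.14, -0.0, 1.043]
contact_force: [-0.4, 0.2, -1.8]
finger_gap: 0.0224
pos [0.3544 0.3047 0.136 ] rpy [179.9  -0.   59.7] F [-0.4  0.2 -1.8] gap 0.0224 t 60.83
T [-0.06  0.03  0.88] rows>= 1 r [ 0.01 -0.   -0.03]
```

View pics/w57.png

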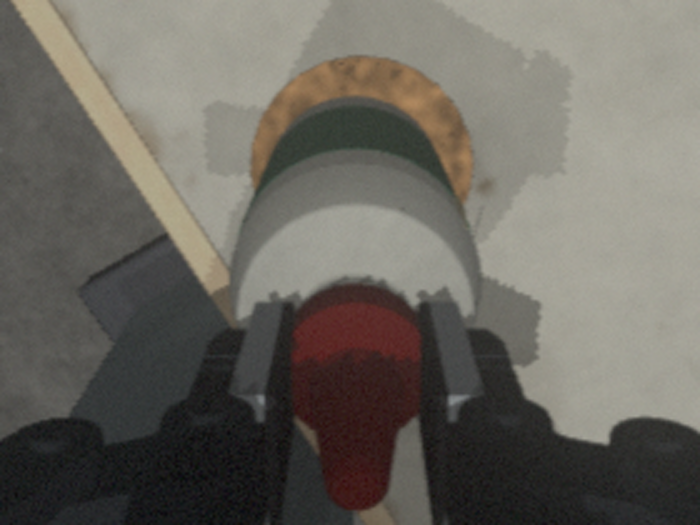

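```bash
python3 -m pendant '[{"translation":[-0.03,0.05,0.4],"rot":[0,0,0]},{"translation":[-0.03,0.05,0.7],"rot":[0,0,0]},{"translation":[-0.03,0.05,0.88],"rot":[0,0,0]},{"translation":[-0.03,0.05,0.95],"rot":[0,0,0]},{"translation":[-0.03,0.05,0.98],"rot":[0,0,0]}]'
```

```text
clock: 61.5
ee_pos: [0.3552, 0.3021, 0.1112]
orientation: [3.14, 0.001, 1.041]
contact_force: [-0.6, 0.7, 0.4]
finger_gap: 0.0221
```

```bash
python3 -m pendant '[{"translation":[0,0,0.04],"rot":[0,0,0]},{"translation":[0,0,0.06],"rot":[0,0,0]}]'
```

```text
clock: 61.75
ee_pos: [0.3561, 0.3035, 0.1112]
orientation: [3.14, -0.002, 1.042]
contact_force: [-1.9, -0.0, 9.7]
finger_gap: 0.022
```

Bottle is on the mat. Release and withdraw upward.

```bash
python3 -m pendant '[{"translation":[0,0,-0.05],"rot":[0,0,0]},{"translation":[0,0,-0.05],"rot":[0,0,0]},{"translation":[0,0,-0.05],"rot":[0,0,0]},{"translation":[0,0,-0.05],"rot":[0,0,0]}]' 65; python3 -m pendant '[{"translation":[0,0,-1],"rot":[0,0,0]},{"translation":[0,0,-2.5],"rot":[0,0,0]},{"translation":[0,0,-4],"rot":[0,0,0]},{"translation":[0.5,-0.5,-5.5],"rot":[0,0,0]},{"translation":[1,-1,-6],"rot":[0,0,0]}]';python3 -m pendant '[{"translation":[1,-1,0],"rot":[0,0,0]},{"translation":[2.5,-2,0],"rot":[0,0,0]},{"translation":[4,-3,0],"rot":[0,0,0]},{"translation":[5,-3.5,0],"rot":[0,0,0]},{"translation":[5,-3.5,0],"rot":[0,0,0]}]'; python3 -c "
from h import *
plan(.3545,.303,.114,60)
c=capture('wrist'); cv2.imwrite('pics/w58.png',c['image'])
s=capture('side'); crop(s,'s58',215,355,130,265,5)
t=capture('top'); crop(t,'t58',195,395,140,275,4)"
```

```text
clock: 62.25
ee_pos: [0.355, 0.3019, 0.1109]
orientation: [3.14, 0.001, 1.042]
contact_force: [0.6, 0.0, -0.0]
finger_gap: 0.0555
clock: 62.88
ee_pos: [0.3466, 0.3379, 0.2629]
orientation: [3.141, -0.003, 1.042]
contact_force: [0.1, -0.3, 0.6]
finger_gap: 0.0557
clock: 63.5
ee_pos: [0.3321, 0.4905, 0.2583]
orientation: [3.138, 0.004, 1.045]
contact_force: [-0.3, -0.1, 0.5]
finger_gap: 0.0556
pos [0.3321 0.4905 0.2583] rpy [179.8   0.2  59.9] F [-0.3 -0.1  0.5] gap 0.0556 t 63.5
T [-6.01  4.52  5.81] rows>= 4 r [ 0.02  0.02 -0.01]
```

View pics/s58.png

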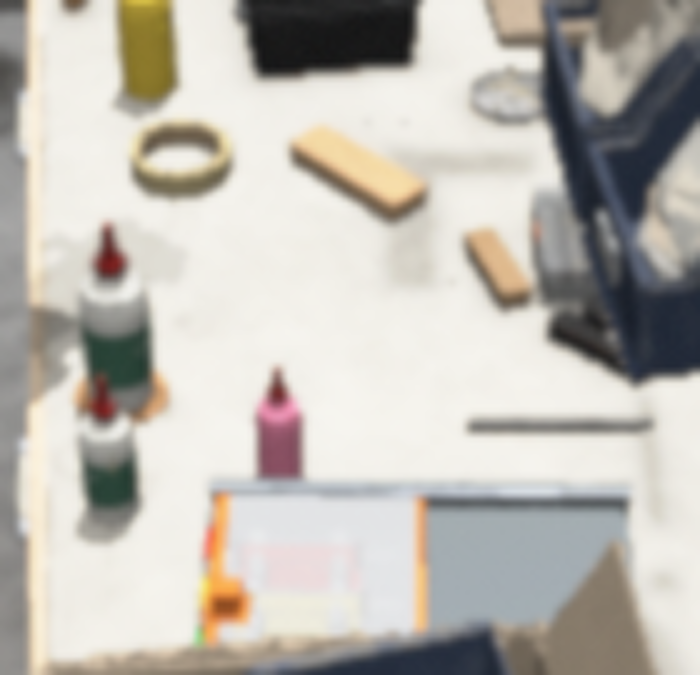

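View pics/t58.png

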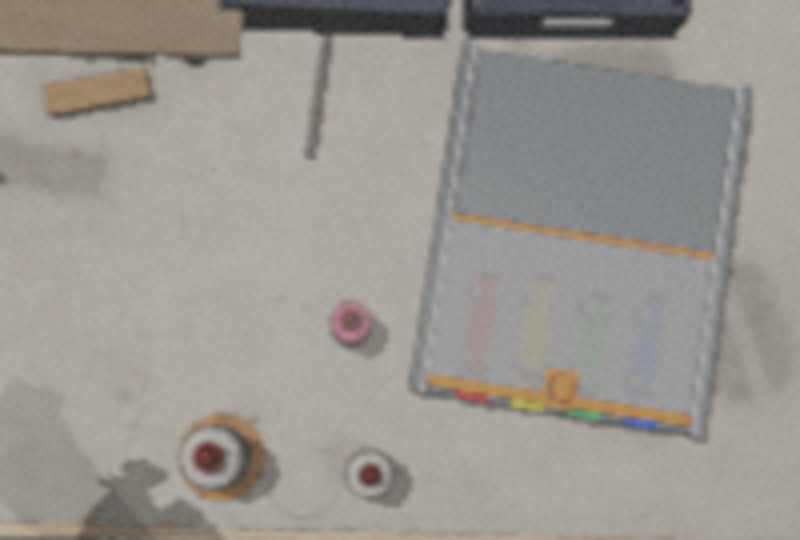

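View pics/w58.png

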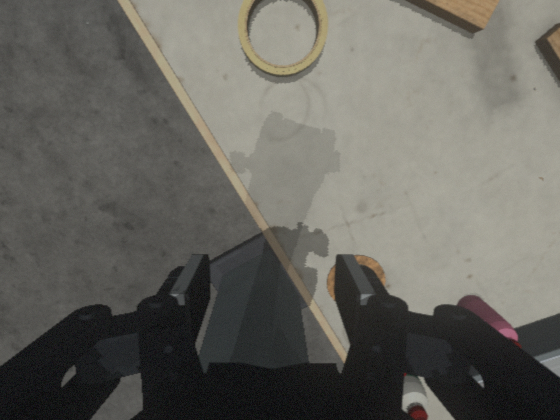

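```bash
python3 -m pendant '[{"translation":[0,0,0],"rot":[0,0,0]},{"translation":[0,0,0],"rot":[0,0,0]},{"translation":[0,0,0],"rot":[0,0,0]}]'; python3 -c "
from h import *
print(close_job())"
```

```text
clock: 64.03
ee_pos: [0.3335, 0.4883, 0.2608]
orientation: [3.141, 0.001, 1.041]
contact_force: [0.3, -0.7, -0.1]
finger_gap: 0.0557
the job is handed in; nothing more can be done
None
```

I finished every step and handed the job in at about 64 s; it returned no verdict. In order, I set the bottle aside, opened the cover to its stop, pressed all four scribers into their own clips with points to the rear, shut the cover to its stop, and stood the bottle back on its mat.

**Last checks**
- **Cover:** it slid shut without meeting any scriber. It stopped with about 17 N at the same knob position as at the start.
- **Bottle:** the side and top views show it upright on the cork mat. I put it down about 1 mm from the measured middle, with camera accuracy of about 2 mm.
- **Scribers:** by the last open-cover view, the offsets along the clips were about +2 mm (red), +7 mm (yellow), −1 mm (green) and +4 mm (blue), against a 10 mm limit. An earlier view put yellow at about +5 mm. It slid rearward when I pressed it home, so it has the least margin.
- **Other objects:** the top view shows the file unmoved. I stayed well clear of the mug but did not measure it again.

**What went wrong or disagreed**
- **Fingertips:** they sit about 20 mm short of the stated tool point. My first two tries at gripping the bottle cap were too high.
- **Red and green:** both slipped down through the fingers while being pressed in, and the wrist force briefly reached about 85 N, under the 120 N limit. Both look seated in the later views.
- **Sideways position of the scribers:** camera readings in the last open-cover view put them up to 4.4 mm to one side, probably because the arm was still moving. The readings grew steadily from red to blue, and earlier close-ups showed each handle centred between its jaws.

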